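# Hand out the stock scanners

### The arm

A 7-joint arm with a two-finger parallel gripper is mounted at the origin on the work surface. World frame = base frame: x ahead of the robot, y to its left, z up, the work surface at z = 0. Lengths are in mm, angles in rad, forces in N, time in s.
With the tool pointing down it reaches from about 425 to 875 mm from the base axis. Payload 9.9 kg.
Tool frame: the origin (TCP) lies on the centre line of the jaws, within the pads' length; the fingertips stand 17 mm ahead of it and the grasp point (between the pads) lies 2 mm behind it; z points along the fingers, y is the direction in which the jaws open and shut (so a half turn about z gives the same grasp; the last joint's range is limited). The gripper opens to 85 mm and grips with 20 to 120 N. Pads are 22 mm wide; open, the fingers measure 114 mm over their backs; the gripper's body (76 mm by 85 mm) begins 54 mm behind the grasp point. The pads swing forward as they close: fully open they stand 13 mm farther back than shut.
Start: joints at [-1.278, 0.576, 0.025, 1.437, -0.015, 1.129, -0.057], TCP at [248.357, 627.653, 248.289] pointing down, gripper open.
Joint ranges: [-2.76, 2.76], [-0.34, 2.15], [-1.52, 1.57], [0.19, 2.46], [-1.09, 4.23], [0.17, 1.99], [-2.82, 2.82]. Speed limits (rad/s): [2.22, 2.22, 3.01, 3.01, 3.14, 3.14, 3.14].

### API

Orientations are given as a unit quaternion [x, y, z, w].
In Python, from rig import get_state, capture, camera_model, finish_job gives the robot as it stands.
- The arm moves only by the tool apply_moves, never from a script. Its argument "steps" is a list of rows, each an object with "rot": the turn, a rotation vector about the tool's x, y, z in rad, a list of three; "dp": the shift along the tool's x, y, z in m, a list of three; "fingers": the closure in counts, from 0 (fully open) to 255 (shut). A call has exactly 5 rows; each row shifts and turns the commanded pose from where the row before left it, along the tool's axes as they then stand; what a row does not reach is not made up. A row lasts 1/10 s, in which the tool goes at most 50 mm and 8.59 degrees, less where a joint would pass 70% of its speed; a pose out of reach is approached as far as the arm can. A call is refused whole if a number of a shift passes 0.05 or a number of a turn 0.15, either way. A call with a gripper value outside its range is refused whole. The fingers move at their own pace and stop on an object; "force" is the grip in N (left out, the last holds). Time passes only in rows, so rows that do not move let the fingers close, or fill a call up. It gives the time, the measured TCP pose, the force and the opening at its end, in the units of the state.
- get_state(): the state, without advancing time (a new reading comes with each control period).
- capture(name): name is "scene" or "top" or "wrist"; returns (picture, depth): 384x512x3 uint8, red, green, blue; 384x512 float32, mm along the optical axis (not along the pixel's ray), 0 where there is no reading.
- camera_model(name): a dict with "fx", "fy", "cx", "cy" (pixels), "extrinsics" (4x4, takes a point from camera to world coordinates). Camera axes: x right, y up, looking along -z (the intrinsics and any distortion apply to the point x, -y, -z); pixel columns grow to the right and rows downward; lengths in mm; the calibration is good to about 2 mm. The wrist camera is an equidistant fisheye: a pixel r from the principal point sees the ray r / f radians off the axis. A picture is of the moment at which its call begins: read the wrist's pose just before it. camera_model takes no time and is no camera call; for the wrist camera it gives the pose at the moment of the call.
- finish_job(): hands the job in, once; it reports no verdict.
The state is a dict: "clock": time; "joint_pos": joint angles; "dq": joint speeds; "effort": joint torques, N m; "ee_pos": TCP position; "orientation": TCP orientation; "contact_force": force on the tool from outside, world axes, zero at the start; "torque": the same for the moment, N m; "opening": opening from 0.0 (shut) to 1.0 (fully open).
Only numpy, scipy, OpenCV 4.12 (cv2) and the standard library are available. Lean on these libraries where they do the work, as an engineer would, in place of code of your own. Each camera call takes 0.05 s, during which the arm holds its last target.

### The job

Get the shop's handheld stock scanners ready for the morning: swing the red safety catch on the storage case clear, draw the bolt, raise the lid so that it stays well open, and set every handheld from the case on the sloped charging rack, one to a bay, screen up and scanner end uphill, sitting squarely in the middle of its bay with its keypad end down against the lip. When all of them are on the rack, shut the case's lid fully, shoot its bolt home again (the catch may stay open), and then press the desk bell's plunger down to its stop and let it go to call the staff; leave the bell upright and the other things on the counter where they are.

Things in the scene. Friction and masses are not known exactly. Their poses are not given: they have to be found in the camera images.
- case: cream steel case, fixed, outside 150 deep (x) x 330 wide (y) x 60 mm high, walls 5, padded floor 10 above the counter. Origin: centre of its underside; x points from the front (handle, bolt) to the hinge side. Shut lid: 8 thick, its top 68.5 above the counter. Inside, handhelds lie flat, screen up, about 74 apart in y, scanner ends to +x, on the middle of the depth
- lid (a joint): lid angle, rad: 0 shut, grows as the front edge rises, stops at 1.75 (leaning back past upright). Stiff hinge: it stays where it is left, needs up to about 7 N at the handle either way, does not drop by itself
- lid_hinge (a point): middle of the lid's hinge line, which runs along case y on the case's far top rim, 60.5 mm above the counter
- lid_handle (a point): middle of the lid's handle: round steel bar, diameter 10, 90 mm long along case y, its axis 45 above the lid's top; with the lid shut it is 142 in front of the hinge line and 53 above it, and it turns with the lid
- catch (a joint): red swivel catch on the lid, rad: near 0 it lies along the bolt's line, its tip 4 mm from the bolt's knob on the case -y side, so that the bolt cannot be drawn; grows as its tab swings towards case +x about an upright pivot; 1.57 fully clear. Stays where left; about 1.5 N at the tab
- catch_tab (a point): upright red tab of the catch, 36 mm from the pivot on an arm 60 long (pointing to case +y when closed) and 12 wide, whose top is 20 above the lid. The tab is 8 thick, 22 along the arm, and stands from 20 to 44 above the lid; this point is on its middle line, 34 above the lid
- catch_pivot (a point): pivot axis of the catch, 34 mm above the lid (hub radius 10, 20 high); in line with the bolt, 70 from its knob's axis when bolted
- bolt (a joint): sliding bolt on the lid, m: 0 shot into the keeper on the case's end, grows as it is drawn towards case -y, 0.032 fully drawn; it is out of the keeper from about 0.015. Moves at about 2 N and stays
- bolt_knob (a point): upright steel knob of the bolt, a round post of diameter 12 mm up to 44 above the lid; this point is on its axis, 34 above the lid. On its case +y side the guide and keeper, 19 and more from the knob's axis when bolted, rise at most 22 above the lid's top
- rack_face: slick sloped face of the dark grey charging rack (fixed), 320 wide, 125 mm up the slope, 35 deg from level. Origin: middle of its lower edge, 32 above the counter; x up the slope, y along the lip, z out of the face. Lip at x = 0: 8 thick, stands 12 out of the face. Four bays, middles at y = -117, -39, 39, 117: dark panels, two brass contacts at the lip, white lines between
- hand1_center (a point): centre of a handheld stock scanner, dark grey, 100 long (x) x 44 wide (y) x 18 thick (z), 0.09 to 0.18 kg; x points to its scanner end (screen half), keypad at the -x end, z out of its screen side. None if absent
- hand2_center (a point): centre of a handheld stock scanner, dark grey, 100 long (x) x 44 wide (y) x 18 thick (z), 0.09 to 0.18 kg; x points to its scanner end (screen half), keypad at the -x end, z out of its screen side. None if absent
- hand3_center (a point): centre of a handheld stock scanner, dark grey, 100 long (x) x 44 wide (y) x 18 thick (z), 0.09 to 0.18 kg; x points to its scanner end (screen half), keypad at the -x end, z out of its screen side. None if absent
- hand4_center (a point): centre of a handheld stock scanner, dark grey, 100 long (x) x 44 wide (y) x 18 thick (z), 0.09 to 0.18 kg; x points to its scanner end (screen half), keypad at the -x end, z out of its screen side. None if absent
- plunger (a joint): how far the bell's plunger is pressed, m: 0 up, 0.007 at its stop; spring: 1 N to start, 4 N at the stop, comes back by itself
- bell_top (a point): top centre of the bell's brass plunger head, diameter 20, 61 above the counter
- bell_base (a point): centre of the underside of the steel desk bell (loose on the counter, base diameter 86, dome 42 high, 0.35 kg), z up
- calculator: desk calculator, pale grey, 150 x 100 x 18; not part of the job. Origin: centre of its underside
- stapler: dark blue stapler, 125 x 32 x 38; not part of the job. Origin: centre of its underside
- paper_roll: white till roll standing on end, diameter 56, 58 high; not part of the job. Origin: centre of its underside
- pen_cup: dark pen cup, diameter 72, 95 high, with pens up to 155; not part of the job. Origin: centre of its underside
- tape: black tape dispenser, 130 x 50 x 75; not part of the job. Origin: centre of its underside
- sanitizer: clear sanitizer bottle, white cap, diameter 60, 150 high; not part of the job. Origin: centre of its underside
There are look-alikes about, which are no part of the job. Of the things that look like the part that bears plunger, the smallest one is meant.

How it is judged:
By the outcome, as a careful person would: the job done as asked, in the order asked, and still so for the second after the job is handed in, with the robot touching nothing.
Of hand1, hand2, hand3, hand4 only 2 to 4 are there at a start; the rules pass over those that are not, and their reading is None.
At some moment in a run one of bell may be knocked a few centimetres aside while the robot is not near it.
Once in a run the grip may slacken for a moment while it holds something.
It also fails if it takes over 210 s, if anything falls off the work surface, if the arm or the gripper's body presses on something with over 40 N, if the wrist force passes 120 N, or if a joint passes its speed limit or range.

## Working session

There is one attempt and no reset: what is moved stays moved. The work goes in short steps, Python scripts to look and compute and a tool call to move; the robot and the scene stay as the last step left them, time stands still between calls to the robot, and variables do not carry over. Pictures are saved under pics/ and viewed, and the job is handed in when it is done.

Besides the shell and the picture viewer there is one more tool, called after "Request:" as name([rows], argument=value, ...), one row to a line, values as JSON. apply_moves: Moves the arm, as the interface text tells. Its arguments: {"type":"object","properties":{"steps":{"type":"array"},"force":{"type":"number"}},"required":["steps"]}

I'll start by looking at the scene.

```bash
ls -la; mkdir -p pics; python3 - <<'E'
from rig import *
import cv2,numpy as np
print(get_state())
for n in ["scene","top","wrist"]:
    p,d=capture(n); np.savez(f"{n}0.npz",p=p,d=d)
    m=camera_model(n); print(n,{k:(np.round(v,3).tolist()) for k,v in m.items()})
    np.save(f"{n}0_ext.npy",m["extrinsics"])
    cv2.imwrite(f"pics/{n}0.png",cv2.resize(p[:,:,::-1],(800,600)))
E
```

```text
total 12
drwxr-xr-x  3 agent agent 4096 Dec  6 22:22 .
drwxr-xr-x 23 root  root  4096 Dec  6 22:22 ..
drwxr-xr-x  2 agent agent 4096 Dec  6 22:22 pics
{'clock': 0.0, 'joint_pos': array([-1.27782482,  0.57648738,  0.02483622,  1.43792434, -0.01501685,
        1.12902249, -0.05647094]), 'dq': array([ 0.00016339,  0.00018133, -0.00097587,  0.00018907,  0.00036176,
        0.00033133, -0.00145735]), 'effort': array([-3.56545288e-04, -7.65776968e+01,  2.24980988e+00, -2.85954434e+01,
        1.51971536e-02,  1.28267688e-02,  7.22026539e-05]), 'ee_pos': array([248.16917928, 627.24938198, 247.46677093]), 'orientation': array([ 1.87242776e-01,  9.82313319e-01, -8.19535708e-04, -1.22630174e-04]), 'contact_force': array([ 0.62620888, -0.99400766,  0.02277735]), 'torque': array([-0.06770674, -0.04497715,  0.02649779]), 'opening': 0.9961942590264654}
scene {'fx': 475.678, 'fy': 475.678, 'cx': 249.232, 'cy': 198.066, 'extrinsics': [[-0.775, -0.36, 0.519, 1423.929], [0.632, -0.466, 0.619, 1162.059], [0.019, 0.808, 0.589, 1183.689], [0.0, 0.0, 0.0, 1.0]]}
top {'fx': 483.192, 'fy': 483.192, 'cx': 256.083, 'cy': 198.852, 'extrinsics': [[0.03, 0.992, -0.118, 282.235], [-0.999, 0.033, 0.017, -0.296], [0.021, 0.118, 0.993, 1502.543], [0.0, 0.0, 0.0, 1.0]]}
wrist {'fx': 297.319, 'fy': 297.319, 'cx': 253.225, 'cy': 194.98, 'extrinsics': [[0.369, -0.898, -0.24, 186.773], [0.929, 0.356, 0.097, 651.049], [-0.002, -0.259, 0.966, 373.908], [0.0, 0.0, 0.0, 1.0]]}
```

View pics/scene0.png

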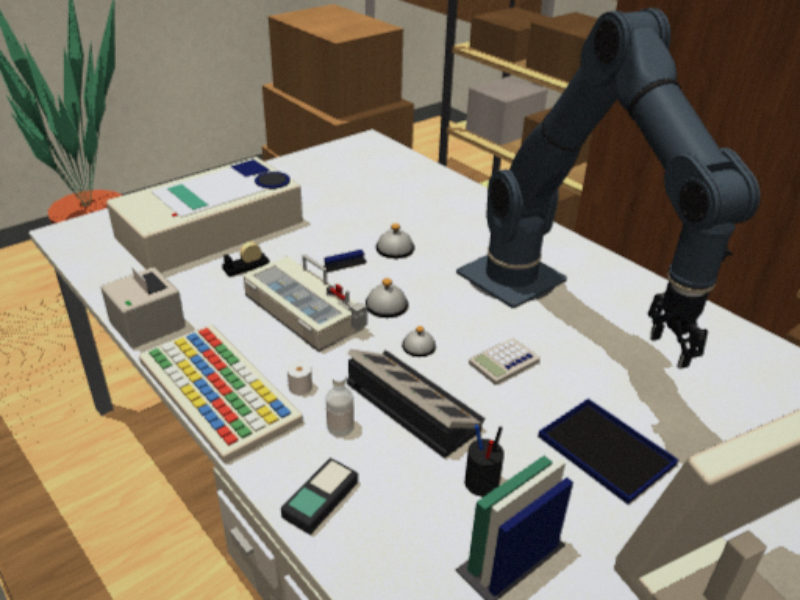

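View pics/top0.png

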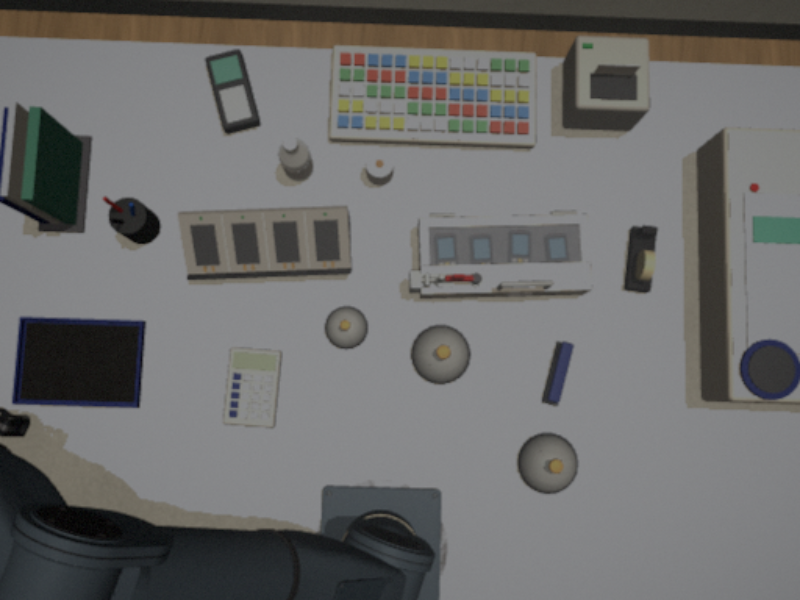

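View pics/wrist0.png

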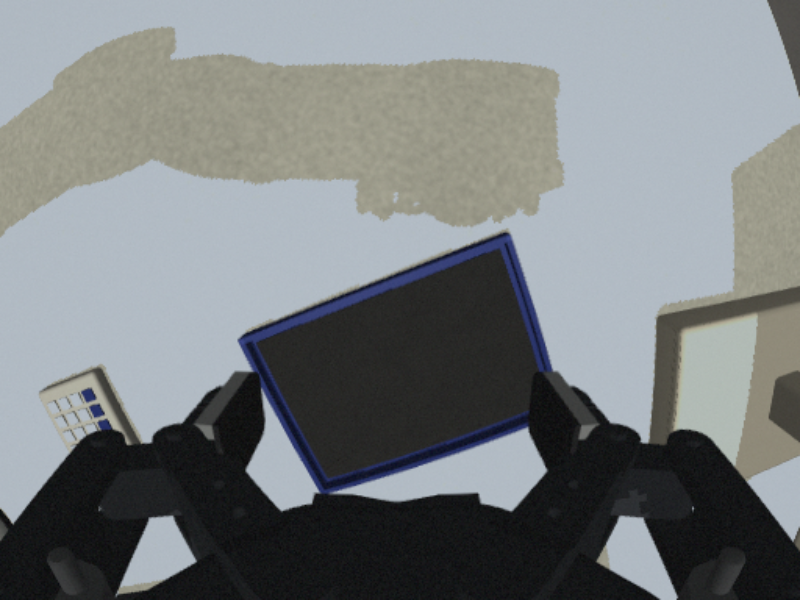

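```bash
cat > h.py <<'E'
import numpy as np,cv2
from rig import *
from scipy.spatial.transform import Rotation as R
def ray(m,u,v,fish=False):
    E=np.array(m["extrinsics"]);x=(u-m["cx"])/m["fx"];y=(v-m["cy"])/m["fy"]
    if fish:
        r=np.hypot(x,y); s=np.sin(r)/r if r>1e-9 else 1
        d=np.array([x*s,-y*s,-np.cos(r)])
    else: d=np.array([x,-y,-1.])
    return E[:3,3],E[:3,:3]@d
def onplane(m,u,v,z,fish=False):
    o,d=ray(m,u,v,fish); return o+d*(z-o[2])/d[2]
def proj(m,P,fish=False):
    E=np.array(m["extrinsics"]);p=E[:3,:3].T@(np.array(P,float)-E[:3,3]);x,y,z=p[0],-p[1],-p[2]
    if fish:
        r=np.hypot(x,y);t=np.arctan2(r,z);k=t/r if r>1e-9 else 0
        return np.array([m["cx"]+m["fx"]*x*k,m["cy"]+m["fy"]*y*k])
    return np.array([m["cx"]+m["fx"]*x/z,m["cy"]+m["fy"]*y/z])
def cloud(m,d,fish=False):
    h,w=d.shape;u,v=np.meshgrid(np.arange(w),np.arange(h));x=(u-m["cx"])/m["fx"];y=(v-m["cy"])/m["fy"]
    if fish:
        r=np.hypot(x,y);k=np.where(r>1e-9,np.tan(np.minimum(r,1.5))/np.maximum(r,1e-9),1);x=x*k;y=y*k
    E=np.array(m["extrinsics"]);P=np.stack([x*d,-y*d,-d],-1)
    return P@E[:3,:3].T+E[:3,3]
def crop(p,u0,u1,v0,v1,k,name):
    c=cv2.resize(p[v0:v1,u0:u1,::-1],None,fx=k,fy=k,interpolation=cv2.INTER_CUBIC)
    cv2.imwrite(f"pics/{name}.png",c)
E
python3 - <<'E'
from h import *
m=camera_model("top");z=np.load("top0.npz");p,d=z["p"],z["d"]
crop(p,255,385,125,195,6,"top_case"); crop(p,105,235,125,195,6,"top_rack")
P=cloud(m,d)
for u,v in [(323,137),(323,175),(270,180),(375,180),(170,175),(170,160),(170,140),(120,140),(220,140),(120,170),(220,165),(300,220),(221,208),(10,380),(60,300)]:
    print(u,v,P[v,u].round(1))
E
```

```text
323 137 [ 667.5 -234.    -1.1]
323 175 [ 533.4 -225.7   63. ]
270 180 [510.2 -64.9  78.7]
375 180 [ 522.3 -382.1   69.8]
170 175 [521.5 239.4  39.9]
170 160 [565.2 239.4  54.3]
170 140 [619.3 237.   87.4]
120 140 [610.8 381.3 101.5]
220 140 [623.   87.8  94.2]
120 170 [531.5 391.7  41.7]
220 165 [556.4  87.7  47.1]
300 220 [ 399.7 -165.6   -0.9]
221 208 [422.7  78.4  66.9]
10 380 [103.5 318.1 806.7]
60 300 [133.7 557.4   2.3]
```

View pics/top_case.png

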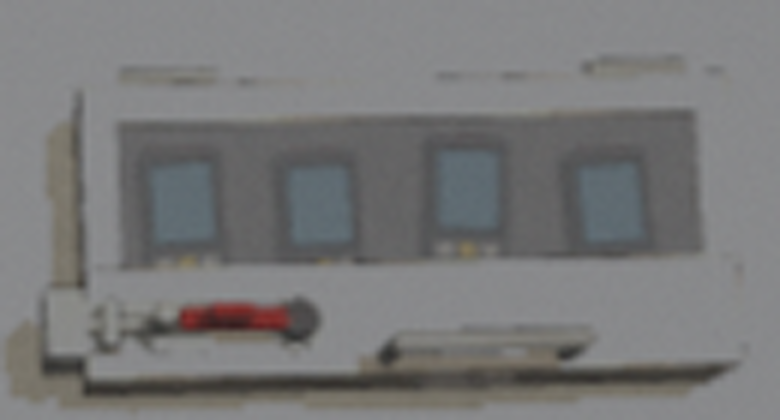

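View pics/top_rack.png

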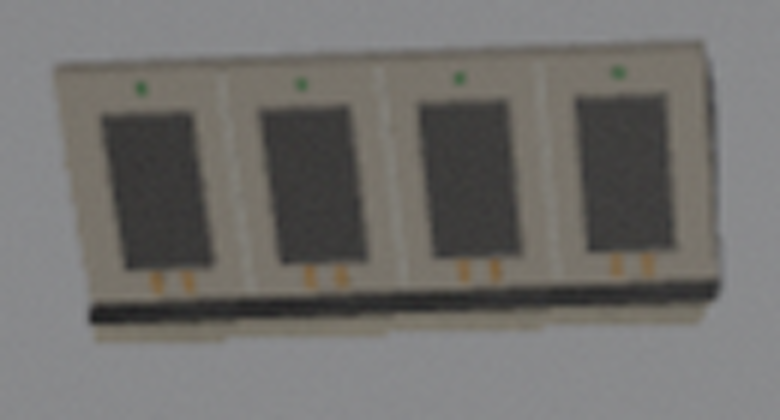

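```bash
cat >> h.py <<'E'
def Rtool(xdir_deg,tilt=0.0):
    """tool down with tool x at world yaw xdir_deg; tilt: extra turn about world y (rad), applied after"""
    a=np.deg2rad(xdir_deg);x=np.array([np.cos(a),np.sin(a),0]);z=np.array([0,0,-1.]);y=np.cross(z,x)
    return R.from_euler('y',tilt)*R.from_matrix(np.stack([x,y,z],1))
def plan(P1,R1,n,P0=None,R0=None,dec=3):
    s=get_state()
    P=np.array(s["ee_pos"] if P0 is None else P0,float);Q=R.from_quat(s["orientation"]) if R0 is None else R0
    P1=np.array(P1,float);W=P.copy();rv=(Q.inv()*R1).as_rotvec()/n
    rows=[]
    for i in range(n):
        tgt=W+(P1-W)*(i+1)/n
        dp=np.round(Q.as_matrix().T@(tgt-P)/1000,dec);r=np.round(((Q.inv()*R1).as_rotvec())/(n-i),3)
        rows.append((r.tolist(),dp.tolist()));P=P+Q.as_matrix()@dp*1000;Q=Q*R.from_rotvec(r)
    for i,r in enumerate(rows): print(i,r[0],r[1])
    print("end",P.round(1),"err",(P1-P).round(2),(Q.inv()*R1).as_rotvec().round(4))
    return P,Q
E
python3 - <<'E'
from h import *
plan([490,-190,290],Rtool(90),20)
s=get_state();print((R.from_quat(s["orientation"]).inv()*Rtool(90)).as_rotvec())
m=camera_model("top")
for n,(u,v) in dict(knob=(110,322),pivot=(300,320),hL=(385,352),hR=(590,338)).items(): print(n,onplane(m,u/6+255,v/6+125,100).round(1))
E
```

```text
0 [-0.0, 0.0, 0.06] [-0.026, -0.034, -0.002]
1 [-0.0, 0.0, 0.06] [-0.028, -0.031, -0.002]
2 [-0.0, 0.0, 0.06] [-0.031, -0.031, -0.002]
3 [-0.0, 0.0, 0.06] [-0.031, -0.028, -0.002]
4 [-0.0, 0.0, 0.06] [-0.034, -0.026, -0.002]
5 [-0.0, 0.0, 0.06] [-0.035, -0.025, -0.002]
6 [-0.0, 0.0, 0.06] [-0.036, -0.022, -0.003]
7 [-0.0, 0.0, 0.06] [-0.038, -0.02, -0.002]
8 [-0.0, 0.0, 0.059] [-0.039, -0.017, -0.002]
9 [-0.0, 0.0, 0.06] [-0.04, -0.016, -0.002]
10 [-0.0, 0.0, 0.059] [-0.04, -0.012, -0.002]
11 [-0.0, 0.0, 0.06] [-0.042, -0.011, -0.002]
12 [-0.0, 0.0, 0.059] [-0.041, -0.008, -0.002]
13 [-0.0, 0.0, 0.06] [-0.043, -0.005, -0.002]
14 [-0.0, 0.0, 0.059] [-0.042, -0.003, -0.002]
15 [-0.0, 0.0, 0.06] [-0.043, -0.001, -0.002]
16 [-0.0, 0.0, 0.059] [-0.042, 0.002, -0.002]
17 [-0.0, 0.0, 0.06] [-0.043, 0.005, -0.002]
18 [-0.0, 0.001, 0.059] [-0.042, 0.007, -0.002]
19 [-0.001, 0.0, 0.06] [-0.041, 0.01, -0.003]
end [ 490.3 -189.7  290.5] err [-0.33 -0.3  -0.48] [ 0.0005  0.0002 -0.    ]
[-1.10108078e-03  8.41943776e-04  1.19396530e+00]
knob [511.  -73.6 100. ]
pivot [ 515.2 -166.9  100. ]
hL [ 500.7 -208.9  100. ]
hR [ 511.  -309.8  100. ]
```

Request:
apply_moves([
  {"rot": [0,0,0.06],"dp": [-0.026,-0.034,-0.002],"fingers": 0},
  {"rot": [0,0,0.06],"dp": [-0.028,-0.031,-0.002],"fingers": 0},
  {"rot": [0,0,0.06],"dp": [-0.031,-0.031,-0.002],"fingers": 0},
  {"rot": [0,0,0.06],"dp": [-0.031,-0.028,-0.002],"fingers": 0},
  {"rot": [0,0,0.06],"dp": [-0.034,-0.026,-0.002],"fingers": 0},
], force=40)

```text
clock: 0.65
ee_pos: [309.1, 421.7, 258.2]
orientation: [0.333, 0.943, -0.0, -0.0]
contact_force: [0.8, -0.1, -0.4]
opening: 0.997
```

Request:
apply_moves([
  {"rot": [0,0,0.06],"dp": [-0.035,-0.025,-0.002],"fingers": 0},
  {"rot": [0,0,0.06],"dp": [-0.036,-0.022,-0.003],"fingers": 0},
  {"rot": [0,0,0.06],"dp": [-0.038,-0.02,-0.002],"fingers": 0},
  {"rot": [0,0,0.06],"dp": [-0.039,-0.017,-0.002],"fingers": 0},
  {"rot": [0,0,0.06],"dp": [-0.04,-0.016,-0.002],"fingers": 0},
])

```text
clock: 1.15
ee_pos: [369.3, 216.7, 269.4]
orientation: [0.47, 0.883, 0.0, 0.0]
contact_force: [1.6, 0.4, 0.1]
opening: 1.006
```

Request:
apply_moves([
  {"rot": [0,0,0.06],"dp": [-0.04,-0.012,-0.002],"fingers": 0},
  {"rot": [0,0,0.06],"dp": [-0.042,-0.011,-0.002],"fingers": 0},
  {"rot": [0,0,0.06],"dp": [-0.041,-0.008,-0.002],"fingers": 0},
  {"rot": [0,0,0.06],"dp": [-0.043,-0.005,-0.002],"fingers": 0},
  {"rot": [0,0,0.06],"dp": [-0.042,-0.003,-0.002],"fingers": 0},
])

```text
clock: 1.65
ee_pos: [429.7, 13.0, 279.5]
orientation: [0.597, 0.802, 0.0, 0.0]
contact_force: [1.2, 0.2, 0.1]
opening: 1.002
```

Request:
apply_moves([
  {"rot": [0,0,0.06],"dp": [-0.043,-0.001,-0.002],"fingers": 0},
  {"rot": [0,0,0.06],"dp": [-0.042,0.002,-0.002],"fingers": 0},
  {"rot": [0,0,0.06],"dp": [-0.043,0.005,-0.002],"fingers": 0},
  {"rot": [0,0,0.06],"dp": [-0.042,0.007,-0.002],"fingers": 0},
  {"rot": [0,0,0.06],"dp": [-0.041,0.01,-0.003],"fingers": 0},
])

```text
clock: 2.15
ee_pos: [489.1, -191.5, 290.3]
orientation: [0.71, 0.704, 0.0, -0.0]
contact_force: [0.6, 0.8, -0.3]
opening: 1.005
```

```bash
python3 - <<'E'
from h import *
s=get_state();print(s["clock"],s["ee_pos"],s["joint_pos"].round(3),Rtool(90).inv().__mul__(R.from_quat(s["orientation"])).as_rotvec())
m=camera_model("wrist");p,d=capture("wrist");np.savez("w1.npz",p=p,d=d,E=m["extrinsics"])
cv2.imwrite("pics/w1.png",cv2.resize(p[:,:,::-1],(800,600)))
p,d=capture("top");np.savez("t1.npz",p=p,d=d)
E
```

```text
2.15 [ 489.05246931 -191.47144864  290.27343418] [-0.135  0.361  0.594  1.779 -0.227  1.07   0.531] [0.0001907  0.00022646 0.00814714]
```

View pics/w1.png

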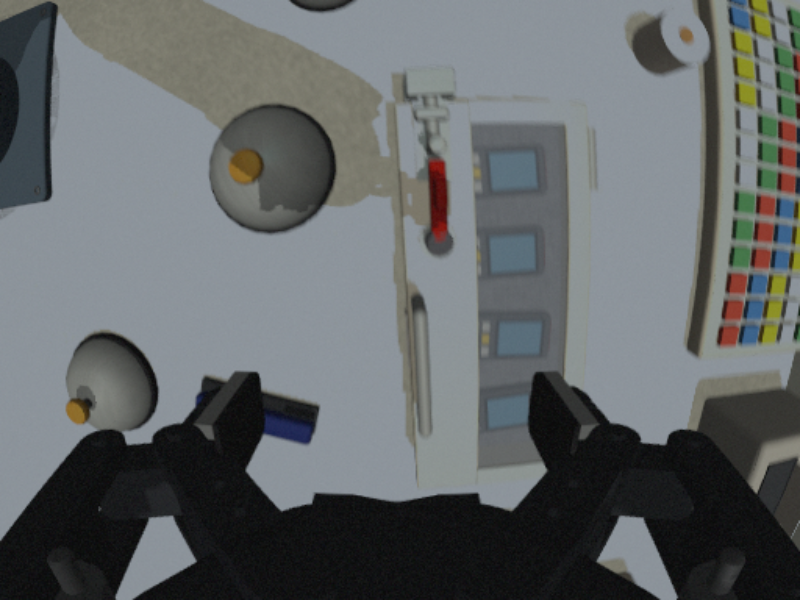

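```bash
python3 - <<'E'
from h import *
z=np.load("w1.npz");p=z["p"]
crop(p,240,390,35,185,5,"w1a"); crop(p,240,390,175,320,5,"w1b")
m=camera_model("wrist");m["extrinsics"]=z["E"]
P=cloud(m,z["d"],True)
for u,v in [(279,90),(279,130),(279,155),(290,155),(270,235),(278,112),(325,160),(370,100),(265,70),(330,110)]: print(u,v,P[v,u].round(1),z["d"][v,u])
E
```

```text
279 90 [515.  -99.  112.7] 286.13538
279 130 [ 514.9 -140.   112.5] 297.07162
279 155 [ 516.9 -168.8   89.5] 326.73254
290 155 [ 531.5 -171.2   71. ] 345.19003
270 235 [ 505.7 -251.1  120.1] 318.60995
278 112 [ 513.9 -121.6  112.1] 292.65518
325 160 [ 575.  -177.6   66.8] 350.70444
370 100 [ 630.6 -102.1   68.6] 329.1857
265 70 [502.2 -73.9  84.9] 306.57104
330 110 [ 580.  -117.    66.2] 335.52496
```

View pics/w1a.png

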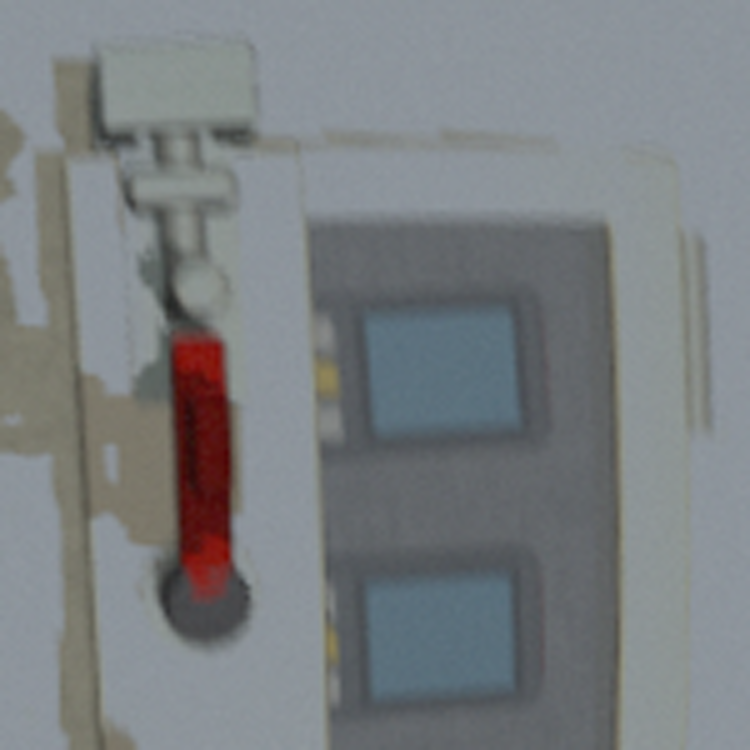

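View pics/w1b.png

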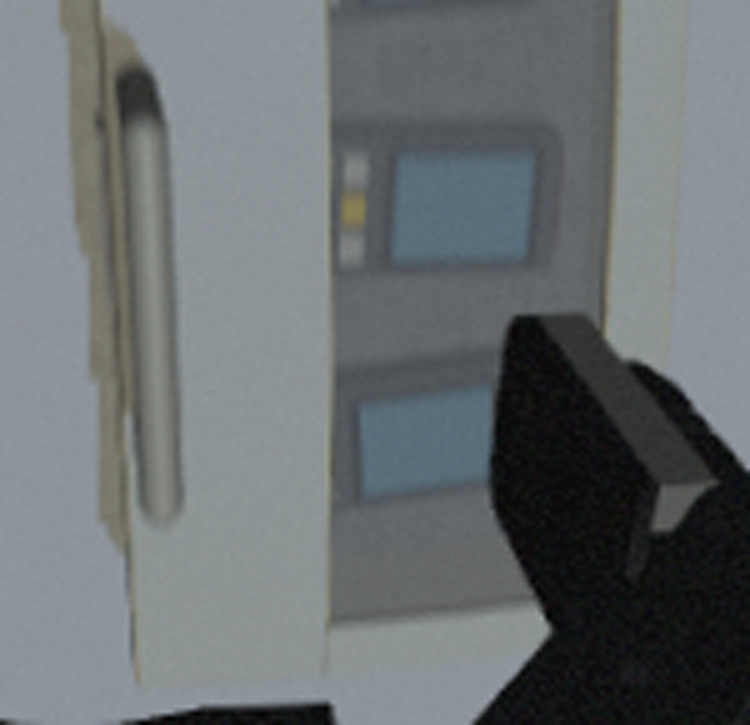

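```bash
python3 - <<'E'
from h import *
z=np.load("w1.npz");p=z["p"]
m=camera_model("wrist");m["extrinsics"]=z["E"]
q=lambda n,u,v,zz:print(n,onplane(m,u,v,zz,True).round(1))
a=lambda u,v:(240+u/5,35+v/5); b=lambda u,v:(240+u/5,175+v/5)
q("knob",*a(203,286),112.5);q("hub",*a(206,601),88.5);q("tabmid",*a(203,440),112.5);q("armtip",*a(198,340),88.5)
q("h1",*b(143,100),116);q("h2",*b(162,500),116)
q("corner+y far",*a(678,150),68.5);q("corner +y front",*a(62,152),68.5);q("front -y",*b(140,685),68.5)
q("win",*a(303,222),68.5);q("win",*a(608,222),68.5);q("winfront low",*b(327,630),68.5);q("win far",*b(608,300),68.5)
for n,c in dict(s1=[a(365,312),a(517,308),a(525,432),a(372,438)],s2=[a(365,578),a(515,572),a(515,690),a(372,697)],s3=[b(395,155),b(538,152),b(530,260),b(390,262)]).items():
    Q=np.array([onplane(m,*x,28,True) for x in c]);print(n,Q.round(1).tolist(),Q.mean(0).round(1))
# top
m=camera_model("top")
for n,c in dict(s1=(182,205),s2=(320,205),s3=(470,190),s4=(612,203)).items(): print(n,onplane(m,c[0]/6+255,c[1]/6+125,28).round(1))
E
```

```text
knob [ 516.6 -101.2  112.5]
hub [ 519.5 -169.2   88.5]
tabmid [ 516.5 -132.8  112.5]
armtip [ 517.6 -111.2   88.5]
h1 [ 504.1 -207.5  116. ]
h2 [ 509.4 -303.7  116. ]
corner+y far [638.5 -57.5  68.5]
corner +y front [488.4 -65.7  68.5]
front -y [ 507.5 -394.9   68.5]
win [544.1 -81.8  68.5]
win [619.5 -77.4  68.5]
winfront low [ 560.7 -377.1   68.5]
win far [ 631.2 -276.4   68.5]
s1 [[566.8, -100.0, 28.0], [608.5, -97.1, 28.0], [611.1, -130.4, 28.0], [568.9, -133.4, 28.0]] [ 588.8 -115.2   28. ]
s2 [[567.7, -170.7, 28.0], [609.5, -168.4, 28.0], [611.0, -200.9, 28.0], [570.5, -203.0, 28.0]] [ 589.7 -185.8   28. ]
s3 [[579.0, -247.7, 28.0], [621.1, -247.5, 28.0], [621.6, -280.2, 28.0], [579.5, -279.6, 28.0]] [ 600.3 -263.7   28. ]
s1 [ 585.4 -113.1   28. ]
s2 [ 587.8 -184.7   28. ]
s3 [ 598.5 -262.6   28. ]
s4 [ 594.2 -336.7   28. ]
```

```bash
cat >> h.py <<'E'
YAW=3.2
cx=np.array([np.cos(np.deg2rad(YAW)),np.sin(np.deg2rad(YAW)),0]);cy=np.array([-cx[1],cx[0],0]);cz=np.array([0,0,1.])
E
python3 - <<'E'
from h import *
pv=np.array([518.5,-169.,109])
T=Rtool(90+YAW)
s0=pv+36*cy-30*cx
P,Q=plan(s0+[0,0,20],T,5)
P,Q=plan(s0,T,1,P,Q)
for f in [0,.4,.8,1.2,1.57]:
    h=14*np.cos(f)+11*np.sin(f)
    c=pv+36*(np.sin(f)*cx+np.cos(f)*cy)-(4+h)*(np.cos(f)*cx-np.sin(f)*cy)
    P,Q=plan(c,T,1,P,Q)
E
```

```text
0 [0.0, 0.001, -0.014] [0.012, -0.001, 0.032]
1 [0.0, 0.001, -0.014] [0.013, -0.0, 0.033]
2 [0.0, 0.001, -0.014] [0.012, -0.001, 0.032]
3 [0.0, 0.0, -0.014] [0.012, 0.0, 0.032]
4 [0.001, 0.001, -0.014] [0.012, -0.0, 0.033]
end [ 486.6 -135.1  128.5] err [-0.02  0.35  0.48] [-0.0002 -0.0001 -0.0004]
0 [-0.0, -0.0, -0.0] [0.0, 0.0, 0.02]
end [ 486.6 -135.1  108.5] err [-0.02  0.35  0.48] [-0.0002 -0.0001 -0.0004]
0 [-0.0, -0.0, -0.0] [0.0, 0.012, -0.0]
end [ 498.5 -134.4  108.5] err [-0.02  0.35  0.48] [-0.0002 -0.0001 -0.0004]
0 [-0.0, -0.0, -0.0] [0.006, 0.013, -0.0]
end [ 511.2 -127.7  108.5] err [-0.47 -0.26  0.49] [-0.0002 -0.0001 -0.0004]
0 [-0.0, -0.0, -0.0] [-0.001, 0.016, -0.0]
end [ 527.2 -127.8  108.5] err [-0.25 -0.04  0.49] [-0.0002 -0.0001 -0.0004]
0 [-0.0, -0.0, -0.0] [-0.01, 0.016, -0.0]
end [ 543.7 -136.9  108.5] err [-0.47  0.4   0.49] [-0.0002 -0.0001 -0.0004]
0 [-0.0, -0.0, -0.0] [-0.016, 0.009, -0.0]
end [ 553.6 -152.4  108.5] err [-0.02  0.41  0.5 ] [-0.0002 -0.0001 -0.0004]
```

Request:
apply_moves([
  {"rot": [0,0,-0.014],"dp": [0.012,0,0.032],"fingers": 255},
  {"rot": [0,0,-0.014],"dp": [0.013,0,0.033],"fingers": 255},
  {"rot": [0,0,-0.014],"dp": [0.012,-0.001,0.032],"fingers": 255},
  {"rot": [0,0,-0.014],"dp": [0.012,0,0.032],"fingers": 255},
  {"rot": [0,0,-0.014],"dp": [0.012,0,0.033],"fingers": 255},
])

```text
clock: 2.75
ee_pos: [486.5, -127.9, 127.2]
orientation: [0.684, 0.73, 0.0, 0.0]
contact_force: [1.2, 0.4, 0.5]
opening: 0.142
```

Request:
apply_moves([
  {"rot": [0,0,0],"dp": [0,0,0],"fingers": 255},
  {"rot": [0,0,0],"dp": [0,0,0.01],"fingers": 255},
  {"rot": [0,0,0],"dp": [0,0,0.01],"fingers": 255},
  {"rot": [0,0,0],"dp": [0,0.006,0],"fingers": 255},
  {"rot": [0,0,0],"dp": [0,0.006,0],"fingers": 255},
])

```text
clock: 3.25
ee_pos: [499.5, -128.7, 108.9]
orientation: [0.684, 0.729, 0.0, 0.0]
contact_force: [-0.4, -0.3, -1.1]
opening: -0.002
```

```bash
python3 - <<'E'
from h import *
s=get_state();print(s["ee_pos"],s["contact_force"],s["opening"])
m=camera_model("wrist");p,d=capture("wrist");np.savez("w2.npz",p=p,d=d,E=m["extrinsics"])
cv2.imwrite("pics/w2.png",cv2.resize(p[:,:,::-1],(800,600)))
E
```

```text
[ 499.47467483 -128.69877368  108.94663448] [-0.39781356 -0.28749833 -1.11175594] -0.002051740004460609
```

View pics/w2.png

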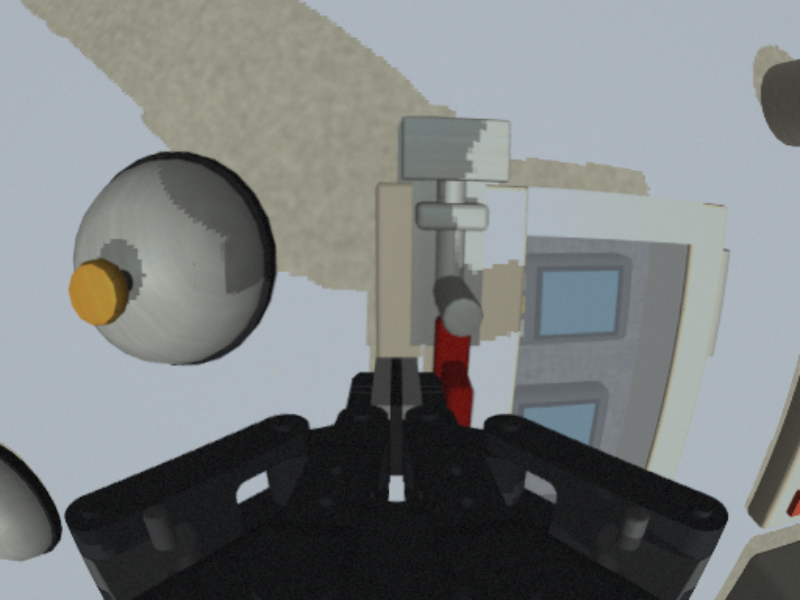

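```bash
python3 - <<'E'
from h import *
for i in range(3):
    s=get_state();print(s["clock"],s["ee_pos"],s["dq"].round(3),Rtool(90+YAW).inv().__mul__(R.from_quat(s["orientation"])).as_rotvec())
E
```

```text
3.3 [ 500.72129422 -128.50912514  109.0232682 ] [-0.002 -0.006 -0.001  0.023  0.002 -0.014  0.008] [-0.00214479 -0.0006103  -0.0080762 ]
3.3 [ 500.72129422 -128.50912514  109.0232682 ] [-0.002 -0.006 -0.001  0.023  0.002 -0.014  0.008] [-0.00214479 -0.0006103  -0.0080762 ]
3.3 [ 500.72129422 -128.50912514  109.0232682 ] [-0.002 -0.006 -0.001  0.023  0.002 -0.014  0.008] [-0.00214479 -0.0006103  -0.0080762 ]
```

```bash
python3 - <<'E'
from h import *
pv=np.array([518.5,-169.,109])
T=Rtool(90+YAW);P=Q=None
for f in [.4,.8,1.2,1.57]:
    h=14*np.cos(f)+11*np.sin(f)
    c=pv+36*(np.sin(f)*cx+np.cos(f)*cy)-(4+h)*(np.cos(f)*cx-np.sin(f)*cy)
    P,Q=plan(c,T,1,P,Q)
E
```

```text
0 [0.002, 0.001, 0.008] [-0.0, 0.01, 0.0]
end [ 510.7 -127.9  109. ] err [ 0.01 -0.1  -0.04] [ 0.0001 -0.0004  0.0001]
0 [0.0, -0.0, 0.0] [-0.001, 0.016, 0.0]
end [ 526.7 -128.   109. ] err [ 0.23  0.12 -0.05] [ 0.0001 -0.0004  0.0001]
0 [0.0, -0.0, 0.0] [-0.009, 0.016, 0.0]
end [ 543.2 -136.1  109. ] err [ 0.07 -0.44 -0.05] [ 0.0001 -0.0004  0.0001]
0 [0.0, -0.0, 0.0] [-0.016, 0.009, 0.0]
end [ 553.1 -151.5  109. ] err [ 0.5  -0.44 -0.04] [ 0.0001 -0.0004  0.0001]
```

Request:
apply_moves([
  {"rot": [0,0,0.008],"dp": [0,0.01,0],"fingers": 255},
  {"rot": [0,0,0],"dp": [-0.001,0.016,0],"fingers": 255},
  {"rot": [0,0,0],"dp": [-0.009,0.016,0],"fingers": 255},
  {"rot": [0,0,0],"dp": [-0.008,0.005,0],"fingers": 255},
  {"rot": [0,0,0],"dp": [-0.008,0.004,0],"fingers": 255},
])

```text
clock: 3.8
ee_pos: [551.1, -151.1, 108.2]
orientation: [0.687, 0.727, -0.0, -0.001]
contact_force: [-7.2, 13.8, 0.2]
opening: 0.003
```

Request:
apply_moves([
  {"rot": [0,0,0],"dp": [0,0,0],"fingers": 255},
  {"rot": [0,0,0],"dp": [0.01,0,0],"fingers": 255},
  {"rot": [0,0,0],"dp": [0,0,-0.025],"fingers": 150},
  {"rot": [0,0,0],"dp": [0,-0.02,-0.025],"fingers": 150},
  {"rot": [0,0,0],"dp": [0,-0.01,0],"fingers": 150},
])

```text
clock: 4.3
ee_pos: [520.8, -143.9, 161.1]
orientation: [0.687, 0.726, 0.001, 0.002]
contact_force: [0.1, -0.7, 0.1]
opening: 0.414
```

```bash
python3 - <<'E'
from h import *
s=get_state();print(s["ee_pos"],s["contact_force"],s["opening"])
m=camera_model("wrist");p,d=capture("wrist");np.savez("w3.npz",p=p,d=d,E=m["extrinsics"])
cv2.imwrite("pics/w3.png",cv2.resize(p[:,:,::-1],(800,600)))
s=get_state();print(s["ee_pos"])
E
```

```text
[ 520.8460788  -143.94947622  161.1043627 ] [ 0.09614661 -0.65800592  0.11013034] 0.4138227452453964
[ 518.85053189 -143.6643521   159.78151096]
```

View pics/w3.png

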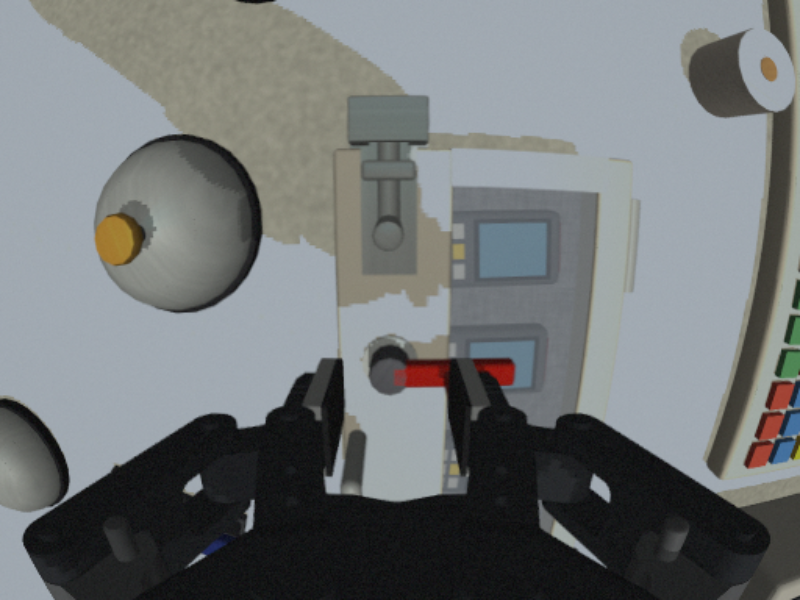

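```bash
python3 - <<'E'
from h import *
z=np.load("w3.npz")
m=camera_model("wrist")
k=onplane(m,388*.64,234*.64,112.5,True);print(k, onplane(m,388*.64,374*.64,88.5,True))
T=Rtool(90+YAW)
P,Q=plan([517.0,k[1],110],T,4)
E
```

```text
[512.89125449 -98.26763127 112.5       ] [ 515.82535163 -165.30054402   88.5       ]
0 [0.0, 0.0, -0.0] [0.011, 0.0, 0.012]
1 [0.001, 0.0, -0.0] [0.012, 0.0, 0.013]
2 [0.0, 0.0, -0.001] [0.011, 0.0, 0.012]
3 [0.001, 0.001, -0.0] [0.011, 0.001, 0.013]
end [517.5 -98.7 109.8] err [-0.47  0.44  0.25] [-0.     -0.0003 -0.0004]
```

Request:
apply_moves([
  {"rot": [0,0,0],"dp": [0.014,-0.001,0.006],"fingers": 150},
  {"rot": [0,0,0],"dp": [0.015,-0.001,0.01],"fingers": 150},
  {"rot": [0,0,0],"dp": [0.015,0,0.016],"fingers": 150},
  {"rot": [0,0,0],"dp": [0,0,0.018],"fingers": 150},
  {"rot": [0,0,0],"dp": [0,0,0],"fingers": 255},
], force=40)

```text
clock: 4.85
ee_pos: [514.7, -96.4, 105.1]
orientation: [0.686, 0.728, -0.001, -0.002]
contact_force: [-0.3, -1.3, 0.4]
opening: 0.254
```

Request:
apply_moves([
  {"rot": [0,0,0],"dp": [0,0,0],"fingers": 255},
  {"rot": [0,0,0],"dp": [0,0,0],"fingers": 255},
  {"rot": [0,0,0],"dp": [0,0,0],"fingers": 255},
  {"rot": [0,0,0],"dp": [-0.003,0,0],"fingers": 255},
  {"rot": [0,0,0],"dp": [-0.007,0,0],"fingers": 255},
])

```text
clock: 5.35
ee_pos: [516.7, -108.7, 108.4]
orientation: [0.687, 0.727, 0.0, -0.0]
contact_force: [2.8, 2.4, -9.4]
opening: 0.122
```

Request:
apply_moves([
  {"rot": [0,0,0],"dp": [-0.007,0,0],"fingers": 255},
  {"rot": [0,0,0],"dp": [-0.007,0,0],"fingers": 255},
  {"rot": [0,0,0],"dp": [-0.006,0,0],"fingers": 255},
  {"rot": [0,0,0],"dp": [-0.003,0,0],"fingers": 255},
  {"rot": [0,0,0],"dp": [0,0,0],"fingers": 255},
])

```text
clock: 5.85
ee_pos: [517.8, -128.5, 108.2]
orientation: [0.686, 0.727, 0.002, -0.002]
contact_force: [1.9, 16.1, -4.0]
opening: 0.121
```

```bash
python3 - <<'E'
from h import *
s=get_state();print(s["ee_pos"],s["contact_force"],s["opening"])
E
```

```text
[ 517.77553184 -128.49708297  108.18265504] [ 1.94136103 16.09430209 -4.00988289] 0.12089578007923404
```

Request:
apply_moves([
  {"rot": [0,0,0],"dp": [0.001,0,0],"fingers": 140},
  {"rot": [0,0,0],"dp": [0,0,0],"fingers": 140},
  {"rot": [0,0,0],"dp": [0,0,0],"fingers": 140},
  {"rot": [0,0,0],"dp": [0,0,-0.03],"fingers": 140},
  {"rot": [0,0,0],"dp": [0,0,-0.03],"fingers": 140},
])

```text
clock: 6.35
ee_pos: [517.1, -132.0, 168.8]
orientation: [0.688, 0.726, -0.001, -0.0]
contact_force: [1.0, -0.7, 0.2]
opening: 0.447
```

```bash
python3 - <<'E'
from h import *
m=camera_model("wrist");p,d=capture("wrist")
cv2.imwrite("pics/w4.png",cv2.resize(p[:,:,::-1],(800,600)))
s=get_state();print(s["clock"],s["ee_pos"],s["contact_force"])
T=Rtool(90+YAW)
P,Q=plan([506.5,-255,165],T,5);plan([506.5,-255,111.5],T,2,P,Q)
E
```

```text
6.4 [ 519.2641509  -133.06572031  173.51861803] [ 1.75857944 -1.34592637  4.07621505]
0 [0.001, 0.0, -0.0] [-0.024, -0.004, 0.002]
1 [0.001, 0.0, -0.001] [-0.024, -0.004, 0.001]
2 [0.001, 0.001, -0.0] [-0.025, -0.004, 0.002]
3 [0.001, 0.0, -0.001] [-0.024, -0.004, 0.002]
4 [0.001, 0.001, -0.0] [-0.024, -0.003, 0.002]
end [ 506.9 -254.9  164.7] err [-0.42 -0.07  0.35] [-0.     -0.     -0.0001]
0 [-0.0, -0.0, -0.0] [-0.0, -0.0, 0.027]
1 [-0.0, -0.0, -0.0] [-0.0, -0.0, 0.026]
end [ 506.9 -254.9  111.7] err [-0.42 -0.07 -0.15] [-0.     -0.     -0.0001]
```

View pics/w4.png

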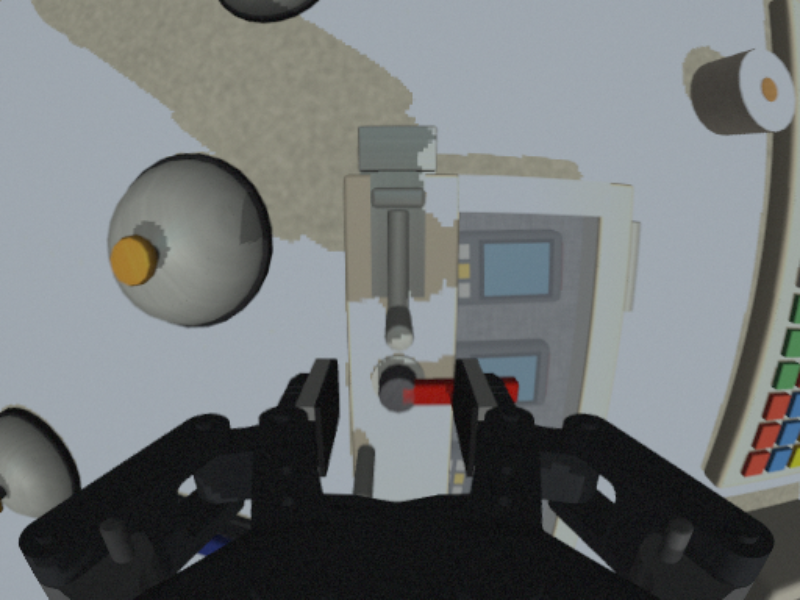

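Bolt is drawn clear of the keeper (knob at px 400,340, keeper at 398,150); catch points at case +x. On to the handle.

Request:
apply_moves([
  {"rot": [0,0,0],"dp": [-0.024,-0.004,0.002],"fingers": 140},
  {"rot": [0,0,0],"dp": [-0.024,-0.004,0.001],"fingers": 140},
  {"rot": [0,0,0],"dp": [-0.025,-0.004,0.002],"fingers": 140},
  {"rot": [0,0,0],"dp": [-0.024,-0.004,0.002],"fingers": 140},
  {"rot": [0,0,0],"dp": [-0.024,-0.003,0.002],"fingers": 140},
])

```text
clock: 6.9
ee_pos: [505.1, -254.8, 159.5]
orientation: [0.687, 0.726, -0.0, 0.0]
contact_force: [-0.2, 0.3, -0.7]
opening: 0.451
```

Request:
apply_moves([
  {"rot": [0,0,0],"dp": [0,0,0.01],"fingers": 140},
  {"rot": [0,0,0],"dp": [0,0,0.022],"fingers": 140},
  {"rot": [0,0,0],"dp": [0,0,0.021],"fingers": 140},
  {"rot": [0,0,0],"dp": [0,0,0],"fingers": 140},
  {"rot": [0,0,0],"dp": [0,0,0],"fingers": 255},
], force=25)

```text
clock: 7.4
ee_pos: [505.4, -252.9, 106.4]
orientation: [0.687, 0.727, -0.0, -0.0]
contact_force: [0.3, -0.6, 0.3]
opening: 0.295
```

Request:
apply_moves([
  {"rot": [0,0,0],"dp": [0,0,0],"fingers": 255},
  {"rot": [0,0,0],"dp": [0,0,0],"fingers": 255},
  {"rot": [0,0,0],"dp": [0,0,0],"fingers": 255},
  {"rot": [0,0,0],"dp": [0,0,0],"fingers": 255},
  {"rot": [0,0,0],"dp": [0,0,0],"fingers": 255},
])

```text
clock: 7.9
ee_pos: [507.2, -253.2, 107.3]
orientation: [0.687, 0.727, 0.001, 0.002]
contact_force: [4.8, -0.6, -2.5]
opening: 0.101
```

```bash
python3 - <<'E'
from h import *
s=get_state();print(s["clock"],s["ee_pos"],s["contact_force"],s["opening"])
Q=R.from_quat(s["orientation"]);print(Rtool(90+YAW).inv().__mul__(Q).as_rotvec())
m=camera_model("wrist");p,d=capture("wrist")
cv2.imwrite("pics/w5.png",cv2.resize(p[:,:,::-1],(800,600)))
# arc
v0=np.array([-142,53.]);P=None;Pw=np.array(s["ee_pos"]);M=Q.as_matrix()
prev=v0
for i in range(1,21):
    a=1.62*i/20
    c,sn=np.cos(a),np.sin(a);v=np.array([v0[0]*c+v0[1]*sn,-v0[0]*sn+v0[1]*c])
    d=v-prev;prev=v;print(i,round(a,2),(d/1000).round(4),v.round(0))
E
```

```text
7.9 [ 507.19137647 -253.16179624  107.3425002 ] [ 4.75693489 -0.64404999 -2.45206582] 0.10098025352865478
[-0.00313987 -0.00139934 -0.0007379 ]
1 0.08 [0.0048 0.0113] [-137.   64.]
2 0.16 [0.0057 0.0109] [-132.   75.]
3 0.24 [0.0065 0.0104] [-125.   86.]
4 0.32 [0.0073 0.0098] [-118.   95.]
5 0.41 [0.0081 0.0092] [-110.  105.]
6 0.49 [0.0088 0.0085] [-101.  113.]
7 0.57 [0.0095 0.0078] [-91. 121.]
8 0.65 [0.0101 0.007 ] [-81. 128.]
9 0.73 [0.0106 0.0062] [-71. 134.]
10 0.81 [0.0111 0.0053] [-60. 139.]
11 0.89 [0.0115 0.0044] [-48. 144.]
12 0.97 [0.0118 0.0034] [-36. 147.]
13 1.05 [0.012  0.0025] [-24. 150.]
14 1.13 [0.0122 0.0015] [-12. 151.]
15 1.22 [0.0123 0.0005] [  0. 152.]
16 1.3 [ 0.0123 -0.0005] [ 12. 151.]
17 1.38 [ 0.0122 -0.0015] [ 25. 150.]
18 1.46 [ 0.012  -0.0025] [ 37. 147.]
19 1.54 [ 0.0118 -0.0035] [ 48. 144.]
20 1.62 [ 0.0115 -0.0044] [ 60. 139.]
```

View pics/w5.png

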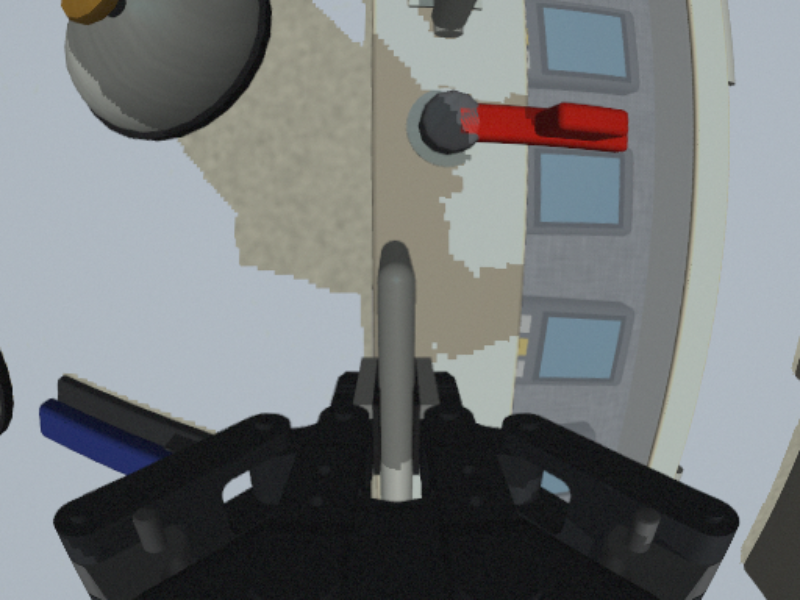

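Request:
apply_moves([
  {"rot": [0,0,0],"dp": [0,0.005,-0.011],"fingers": 255},
  {"rot": [0,0,0],"dp": [0,0.006,-0.011],"fingers": 255},
  {"rot": [0,0,0],"dp": [0,0.0065,-0.0105],"fingers": 255},
  {"rot": [0,0,0],"dp": [0,0.007,-0.01],"fingers": 255},
  {"rot": [0,0,0],"dp": [0,0.008,-0.009],"fingers": 255},
])

```text
clock: 8.45
ee_pos: [537.7, -251.3, 158.2]
orientation: [0.687, 0.727, -0.001, -0.0]
contact_force: [1.1, -3.0, -10.2]
opening: 0.107
```

Request:
apply_moves([
  {"rot": [0,0,0],"dp": [0,0.009,-0.0085],"fingers": 255},
  {"rot": [0,0,0],"dp": [0,0.0095,-0.008],"fingers": 255},
  {"rot": [0,0,0],"dp": [0,0.01,-0.007],"fingers": 255},
  {"rot": [0,0,0],"dp": [0,0.0105,-0.006],"fingers": 255},
  {"rot": [0,0,0],"dp": [0,0.011,-0.0055],"fingers": 255},
])

```text
clock: 8.95
ee_pos: [585.7, -248.6, 194.1]
orientation: [0.688, 0.726, -0.001, -0.002]
contact_force: [-10.5, 0.9, 7.2]
opening: 0.101
```

```bash
python3 - <<'E'
from h import *
s=get_state();print(s["clock"],s["ee_pos"],s["contact_force"],s["torque"],s["opening"])
m=camera_model("wrist");p,d=capture("wrist")
cv2.imwrite("pics/w6.png",cv2.resize(p[:,:,::-1],(800,600)))
E
```

```text
8.95 [ 585.74216536 -248.64879216  194.05170939] [-10.46370408   0.90653224   7.22537303] [ 0.18020586  2.15232949 -0.01906415] 0.10138613366995779
```

View pics/w6.png

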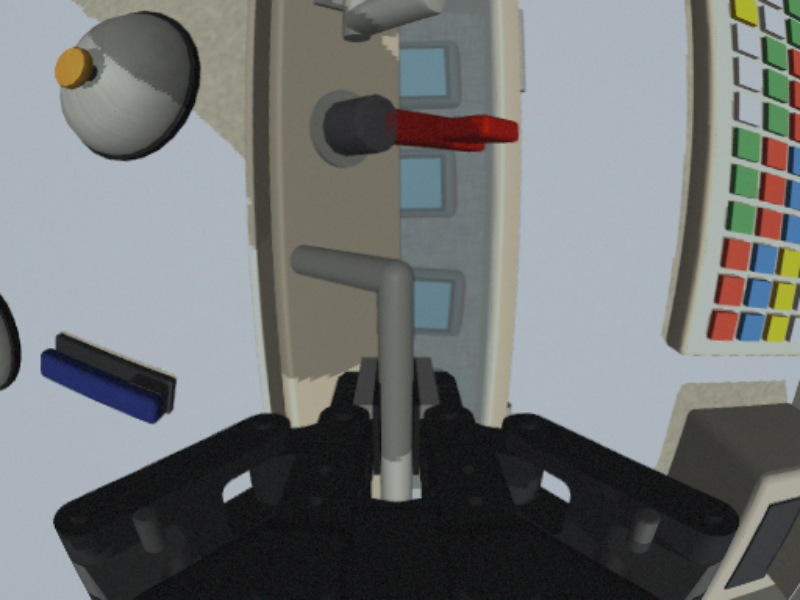

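Request:
apply_moves([
  {"rot": [0,0,0],"dp": [0,0.0115,-0.0045],"fingers": 255},
  {"rot": [0,0,0],"dp": [0,0.012,-0.0035],"fingers": 255},
  {"rot": [0,0,0],"dp": [0,0.012,-0.0025],"fingers": 255},
  {"rot": [0,0,0],"dp": [0,0.012,-0.0015],"fingers": 255},
  {"rot": [0,0,0],"dp": [0,0.0125,-0.0005],"fingers": 255},
])

```text
clock: 9.5
ee_pos: [647.2, -245.2, 206.5]
orientation: [0.687, 0.726, -0.001, -0.001]
contact_force: [-5.5, -0.7, 2.4]
opening: 0.1
```

Request:
apply_moves([
  {"rot": [0,0,0],"dp": [0,0.0125,0.0005],"fingers": 255},
  {"rot": [0,0,0],"dp": [0,0.012,0.0015],"fingers": 255},
  {"rot": [0,0,0],"dp": [0,0.012,0.0025],"fingers": 255},
  {"rot": [0,0,0],"dp": [0,0.012,0.0035],"fingers": 255},
  {"rot": [0,0,0],"dp": [0,0.0115,0.0045],"fingers": 255},
])

```text
clock: 10.0
ee_pos: [708.1, -241.7, 194.2]
orientation: [0.687, 0.727, -0.0, 0.0]
contact_force: [-2.3, -0.5, 3.2]
opening: 0.106
```

```bash
python3 - <<'E'
from h import *
s=get_state();print(s["clock"],s["ee_pos"],s["contact_force"],s["torque"],s["opening"])
p,d=capture("scene")
cv2.imwrite("pics/s7.png",cv2.resize(p[:,:,::-1],(800,600)))
s=get_state();print(s["clock"],s["ee_pos"],s["contact_force"],s["torque"],s["opening"])
E
```

```text
10.0 [ 708.08706416 -241.66798624  194.18424588] [-2.29739198 -0.51965325  3.24821241] [-0.08333849  0.7420934   0.01889617] 0.10642679331393844
10.05 [ 709.82031263 -241.57901359  193.24020452] [ 2.22823663 -0.72127278  3.60072186] [-0.16770312 -0.46424669 -0.00543479] 0.10121712277454396
```

View pics/s7.png

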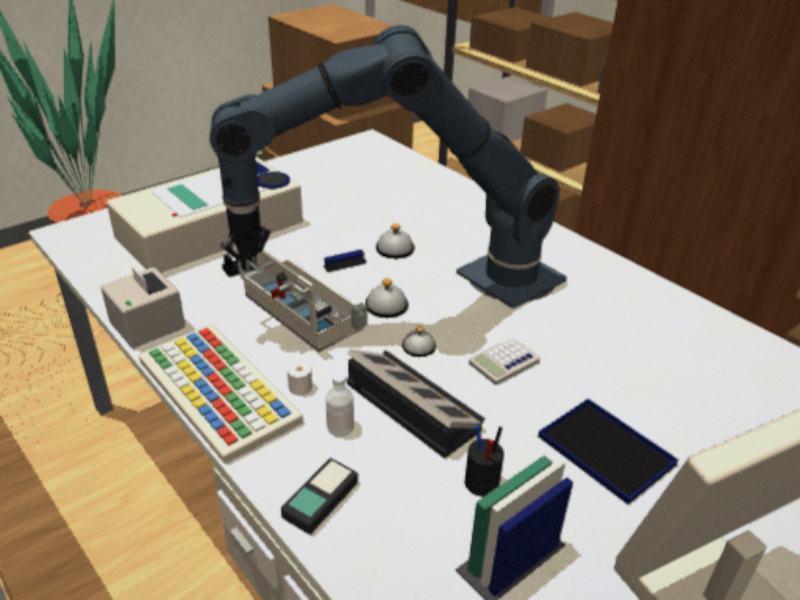

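Request:
apply_moves([
  {"rot": [0,0,0],"dp": [0,0,0],"fingers": 140},
  {"rot": [0,0,0],"dp": [0,0,0],"fingers": 140},
  {"rot": [0,0,0],"dp": [0,0,0],"fingers": 140},
  {"rot": [0,0,0],"dp": [0,0,-0.02],"fingers": 140},
  {"rot": [0,0,0],"dp": [0,0,-0.04],"fingers": 140},
])

```text
clock: 10.55
ee_pos: [706.1, -240.4, 250.3]
orientation: [0.687, 0.727, -0.001, -0.003]
contact_force: [0.7, 0.5, 0.6]
opening: 0.453
```

```bash
python3 - <<'E'
from h import *
s=get_state();print(s["clock"],s["ee_pos"],s["contact_force"],s["opening"],s["joint_pos"].round(2))
P,Q=plan([700,-240,290],Rtool(90+YAW),1); plan([550,-200,290],Rtool(180+YAW),12,P,Q)
E
```

```text
10.55 [ 706.12967729 -240.35362593  250.28779321] [0.6562026  0.5330468  0.56842583] 0.4533248434958996 [ 0.03  0.74  0.49  1.21 -0.34  1.28  0.57]
0 [-0.006, -0.003, 0.0] [0.001, -0.006, -0.04]
end [ 700.3 -239.8  290.3] err [-0.32 -0.2  -0.32] [0.0002 0.     0.    ]
0 [0.0, 0.0, -0.131] [0.004, -0.012, 0.0]
1 [0.0, 0.0, -0.131] [0.006, -0.012, 0.0]
2 [0.0, 0.0, -0.131] [0.007, -0.011, 0.0]
3 [0.0, 0.0, -0.131] [0.008, -0.01, 0.0]
4 [0.0, 0.0, -0.131] [0.01, -0.008, 0.0]
5 [0.0, 0.0, -0.131] [0.01, -0.008, 0.0]
6 [0.0, 0.0, -0.131] [0.012, -0.006, 0.0]
7 [0.0, 0.0, -0.131] [0.012, -0.004, 0.0]
8 [0.0, 0.0, -0.131] [0.013, -0.003, 0.0]
9 [-0.0, 0.0, -0.131] [0.013, -0.001, 0.0]
10 [-0.0, 0.0, -0.13] [0.013, 0.001, 0.0]
11 [-0.0, 0.0, -0.131] [0.012, 0.002, 0.0]
end [ 550.3 -200.4  290.3] err [-0.32  0.39 -0.3 ] [-0.      0.0002  0.0002]
```

Request:
apply_moves([
  {"rot": [0,0,0],"dp": [0,-0.006,-0.04],"fingers": 140},
  {"rot": [0,0,-0.131],"dp": [0.004,-0.012,0],"fingers": 140},
  {"rot": [0,0,-0.131],"dp": [0.006,-0.012,0],"fingers": 140},
  {"rot": [0,0,-0.131],"dp": [0.007,-0.011,0],"fingers": 140},
  {"rot": [0,0,-0.131],"dp": [0.008,-0.01,0],"fingers": 140},
])

```text
clock: 11.05
ee_pos: [650.6, -228.4, 293.2]
orientation: [0.473, 0.881, 0.0, 0.0]
contact_force: [0.6, -0.4, 0.1]
opening: 0.449
```

Request:
apply_moves([
  {"rot": [0,0,-0.131],"dp": [0.01,-0.008,0],"fingers": 140},
  {"rot": [0,0,-0.131],"dp": [0.01,-0.008,0],"fingers": 140},
  {"rot": [0,0,-0.131],"dp": [0.012,-0.006,0],"fingers": 140},
  {"rot": [0,0,-0.131],"dp": [0.012,-0.004,0],"fingers": 140},
  {"rot": [0,0,-0.131],"dp": [0.013,-0.003,0],"fingers": 140},
])

```text
clock: 11.55
ee_pos: [587.8, -212.0, 293.2]
orientation: [0.164, 0.986, 0.0, 0.0]
contact_force: [-0.1, -0.7, -0.5]
opening: 0.451
```

Request:
apply_moves([
  {"rot": [0,0,-0.131],"dp": [0.013,-0.001,0],"fingers": 80},
  {"rot": [0,0,-0.13],"dp": [0.013,0.001,0],"fingers": 80},
  {"rot": [0,0,-0.131],"dp": [0.012,0.002,0],"fingers": 80},
  {"rot": [0,0,0],"dp": [0,0,0],"fingers": 80},
  {"rot": [0,0,0],"dp": [0,0,0],"fingers": 80},
])

```text
clock: 12.05
ee_pos: [551.9, -202.7, 293.3]
orientation: [-0.026, 1.0, -0.0, 0.0]
contact_force: [-0.6, -1.1, 0.3]
opening: 0.687
```

```bash
python3 - <<'E'
from h import *
s=get_state();print(s["clock"],s["ee_pos"],s["contact_force"],s["opening"],s["joint_pos"].round(2))
print(Rtool(180+YAW).inv().__mul__(R.from_quat(s["orientation"])).as_rotvec())
m=camera_model("wrist");p,d=capture("wrist");np.savez("w8.npz",p=p,d=d,E=m["extrinsics"])
cv2.imwrite("pics/w8.png",cv2.resize(p[:,:,::-1],(800,600)))
p,d=capture("top");np.savez("t8.npz",p=p,d=d); crop(p,100,400,110,230,2.6,"t8")
E
```

```text
12.05 [ 551.8504448  -202.66638939  293.29051568] [-0.6370096  -1.09161812  0.26235514] 0.6867710225714827 [ 0.2   0.41  0.12  1.61 -0.05  1.12  1.95]
[ 7.88233626e-05 -8.18771521e-04  3.80014814e-03]
```

View pics/w8.png

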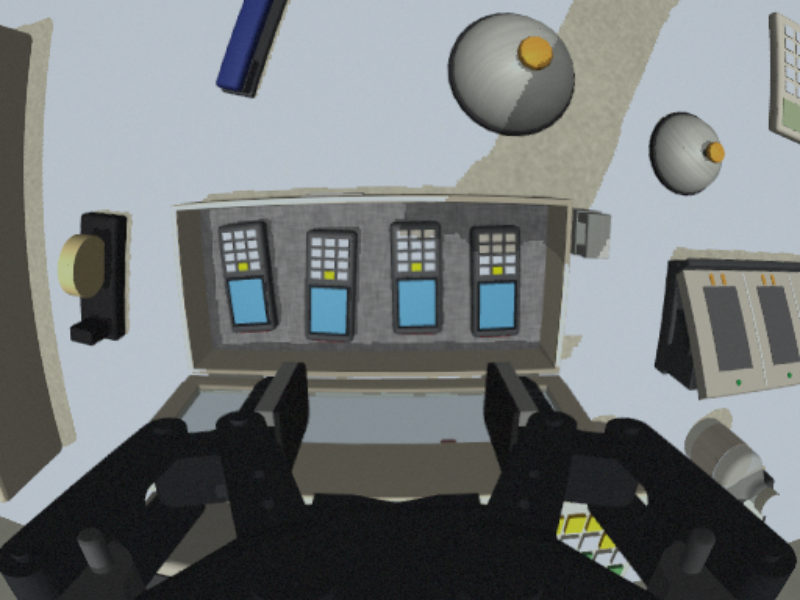

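View pics/t8.png

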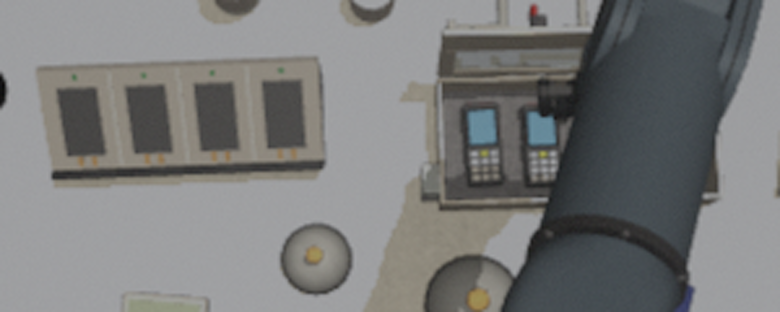

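```bash
cat >> h.py <<'E'
def handhelds(p,m,roi,zt=28,fish=True):
    """dark bodies+screens: blue mask -> rect; returns list of (centre screen world, yaw deg of long axis)"""
    hsv=cv2.cvtColor(p,cv2.COLOR_RGB2HSV);u0,u1,v0,v1=roi
    mk=((hsv[...,0]>90)&(hsv[...,0]<115)&(hsv[...,1]>110)&(hsv[...,2]>90)).astype(np.uint8)
    M=np.zeros_like(mk);M[v0:v1,u0:u1]=mk[v0:v1,u0:u1]
    cs,_=cv2.findContours(M,cv2.RETR_EXTERNAL,cv2.CHAIN_APPROX_NONE);out=[]
    for c in cs:
        if cv2.contourArea(c)<150: continue
        W=np.array([onplane(m,*q[0],zt,fish)[:2] for q in c]).astype(np.float32)
        r=cv2.minAreaRect(W);out.append((r[0],r[1],r[2],c.reshape(-1,2).mean(0)))
    return sorted(out,key=lambda o:-o[0][1])
E
python3 - <<'E'
from h import *
z=np.load("w8.npz");p=z["p"];m=camera_model("wrist");m["extrinsics"]=z["E"]
for o in handhelds(p,m,(110,370,120,240)): print(np.round(o[0],1),np.round(o[1],1),round(o[2],1),o[3].round())
crop(p,110,370,120,245,3,"w8c")
# yellow keys
hsv=cv2.cvtColor(p,cv2.COLOR_RGB2HSV);mk=((hsv[...,0]>22)&(hsv[...,0]<38)&(hsv[...,1]>150)).astype(np.uint8);mk[:150]=0;mk[190:]=0
n,l,st,ce=cv2.connectedComponentsWithStats(mk)
for i in range(1,n):
    if st[i,4]>8: print("key",onplane(m,*ce[i],28,True).round(1),ce[i].round())
P=cloud(m,z["d"],True)
for u,v in [(281,190),(265,190),(265,205),(155,190),(300,190),(358,170)]: print(u,v,P[v,u].round(1))
E
```

```text
[ 586.8 -112.1] [41.4 30.4] 5.7 [317. 195.]
[ 588.1 -183.2] [40.9 31.8] 3.0 [266. 193.]
[ 599.1 -260.6] [41.6 31.1] 0.1 [210. 198.]
[ 594.5 -335.3] [40.9 32.1] 7.2 [158. 192.]
key [ 562.  -338.8   28. ] [155. 170.]
key [ 555.8 -185.5   28. ] [266. 170.]
key [ 555.3 -115.2   28. ] [318. 173.]
key [ 567.2 -260.3   28. ] [211. 176.]
281 190 [ 582.1 -163.9   27.2]
265 190 [ 582.9 -185.8   28.7]
265 205 [ 604.3 -184.5   28.2]
155 190 [ 590.2 -339.4   29.7]
300 190 [ 584.7 -134.8   10.8]
358 170 [544.  -65.8  50. ]
```

View pics/w8c.png

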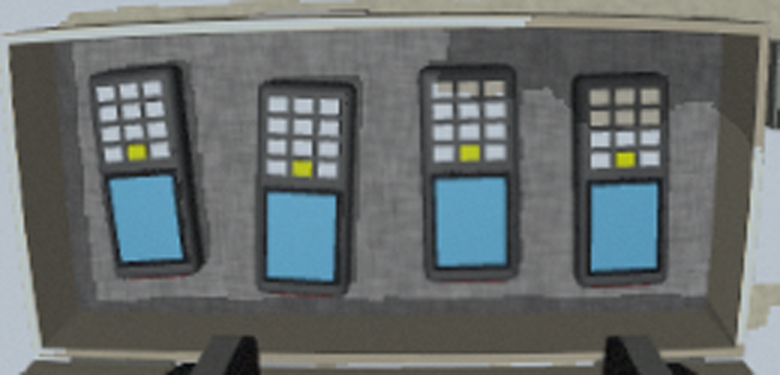

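```bash
python3 - <<'E'
from h import *
plan([600,235,300],Rtool(180+YAW),10)
E
```

```text
0 [-0.0, 0.0, -0.0] [-0.007, 0.043, -0.001]
1 [-0.0, 0.0, -0.0] [-0.007, 0.044, -0.0]
2 [-0.0, 0.0, -0.0] [-0.007, 0.043, -0.001]
3 [-0.0, 0.0, -0.0] [-0.007, 0.044, -0.001]
4 [-0.0, 0.0, -0.0] [-0.007, 0.043, -0.001]
5 [-0.0, 0.0, -0.001] [-0.008, 0.044, -0.0]
6 [-0.0, 0.0, -0.0] [-0.007, 0.043, -0.001]
7 [-0.0, 0.0, -0.001] [-0.007, 0.044, -0.001]
8 [-0.0, 0.0, -0.0] [-0.007, 0.043, -0.0]
9 [-0.0, 0.0, -0.001] [-0.007, 0.043, -0.001]
end [599.8 234.6 299.9] err [0.18 0.37 0.14] [-0.0001  0.0004  0.0003]
```

Request:
apply_moves([
  {"rot": [0,0,0],"dp": [-0.007,0.043,-0.001],"fingers": 80},
  {"rot": [0,0,0],"dp": [-0.007,0.044,0],"fingers": 80},
  {"rot": [0,0,0],"dp": [-0.007,0.043,-0.001],"fingers": 80},
  {"rot": [0,0,0],"dp": [-0.007,0.044,-0.001],"fingers": 80},
  {"rot": [0,0,0],"dp": [-0.007,0.043,0],"fingers": 80},
])

```text
clock: 12.65
ee_pos: [575.1, 18.2, 295.8]
orientation: [-0.027, 1.0, 0.0, 0.0]
contact_force: [0.5, 0.4, 0.2]
opening: 0.684
```

Request:
apply_moves([
  {"rot": [0,0,0],"dp": [-0.007,0.043,-0.001],"fingers": 80},
  {"rot": [0,0,0],"dp": [-0.008,0.044,0],"fingers": 80},
  {"rot": [0,0,0],"dp": [-0.007,0.043,-0.001],"fingers": 80},
  {"rot": [0,0,0],"dp": [-0.007,0.044,0],"fingers": 80},
  {"rot": [0,0,0],"dp": [-0.007,0.043,-0.001],"fingers": 80},
])

```text
clock: 13.15
ee_pos: [598.5, 237.1, 298.4]
orientation: [-0.027, 1.0, -0.0, -0.0]
contact_force: [0.4, 0.5, 0.5]
opening: 0.687
```

Request:
apply_moves([
  {"rot": [0,0,0],"dp": [0,0,0],"fingers": 80},
  {"rot": [0,0,0],"dp": [0,0,0],"fingers": 80},
  {"rot": [0,0,0],"dp": [0,0,0],"fingers": 80},
  {"rot": [0,0,0],"dp": [0,0,0],"fingers": 80},
  {"rot": [0,0,0],"dp": [0,0,0],"fingers": 80},
])

```text
clock: 13.65
ee_pos: [598.6, 233.6, 299.0]
orientation: [-0.027, 1.0, -0.0, 0.0]
contact_force: [0.1, 0.5, 0.6]
opening: 0.684
```

```bash
python3 - <<'E'
from h import *
s=get_state();print(s["clock"],s["ee_pos"],s["contact_force"],s["opening"],s["joint_pos"].round(2))
m=camera_model("wrist");p,d=capture("wrist");np.savez("w9.npz",p=p,d=d,E=m["extrinsics"])
cv2.imwrite("pics/w9.png",cv2.resize(p[:,:,::-1],(800,600)))
p,d=capture("top");np.savez("t9.npz",p=p,d=d);crop(p,240,400,120,230,5,"t9")
E
```

```text
13.65 [598.58526912 233.58964444 299.00469555] [0.12296015 0.47824566 0.55558092] 0.6841203509533804 [-0.46  0.49  0.03  1.45 -0.01  1.2   1.19]
```

View pics/w9.png

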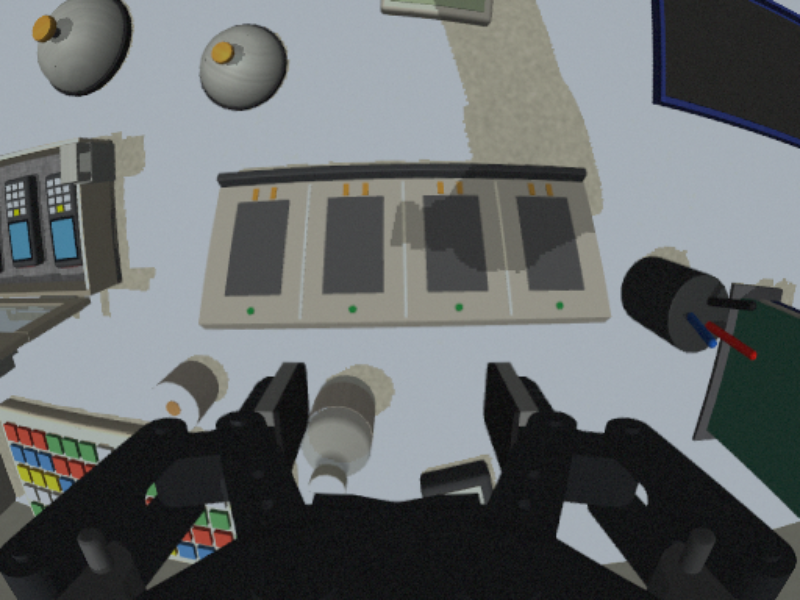

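View pics/t9.png

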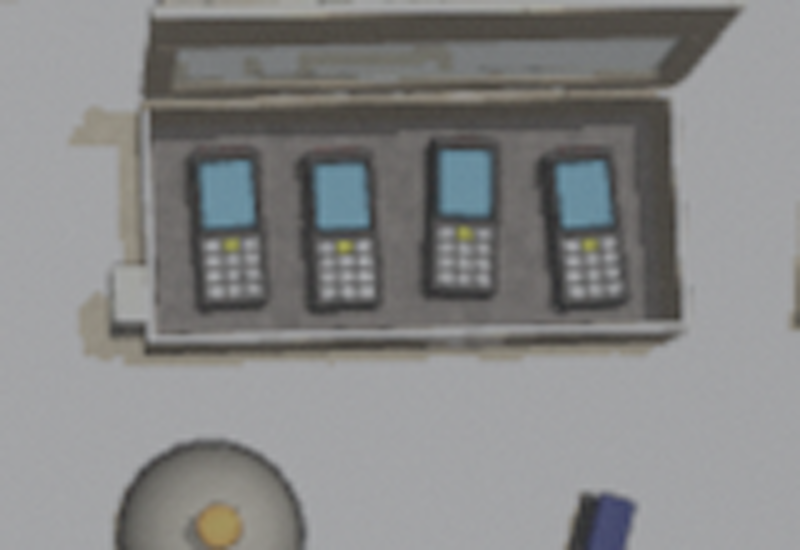

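```bash
python3 - <<'E'
from h import *
def comp(p,lo,hi,smin,roi,amin=3,vmin=40):
    hsv=cv2.cvtColor(p,cv2.COLOR_RGB2HSV);mk=((hsv[...,0]>=lo)&(hsv[...,0]<=hi)&(hsv[...,1]>smin)&(hsv[...,2]>vmin)).astype(np.uint8)
    M=np.zeros_like(mk);u0,u1,v0,v1=roi;M[v0:v1,u0:u1]=mk[v0:v1,u0:u1]
    n,l,st,ce=cv2.connectedComponentsWithStats(M);return [ce[i] for i in range(1,n) if st[i,4]>=amin]
for name,roi,fish,f in [("wrist",(128,392,105,215),True,"w9.npz"),("top",(105,235,125,195),False,"top0.npz")]:
    z=np.load(f);p=z["p"];m=camera_model(name)
    if fish:m["extrinsics"]=z["E"]
    P=cloud(m,z["d"],fish);u0,u1,v0,v1=roi
    if fish: sub=P[122:200,150:370].reshape(-1,3)
    else: sub=P[138:168,120:220].reshape(-1,3)
    sub=sub[(sub[:,2]>35)&(sub[:,2]<110)]
    # robust plane
    w=np.ones(len(sub))
    for _ in range(5):
        A=np.c_[sub[:,:2],np.ones(len(sub))];k=np.linalg.lstsq(A*w[:,None],sub[:,2]*w,rcond=None)[0];r=sub[:,2]-A@k;w=(abs(r)<4)*1.
    print(name,"plane",k,"slope",np.rad2deg(np.arctan(np.hypot(k[0],k[1]))),"yaw",np.rad2deg(np.arctan2(k[1],k[0])),r[w>0].std())
    def hit(c):
        o,d=ray(m,*c,fish);t=(k[2]+k[0]*o[0]+k[1]*o[1]-o[2])/(d[2]-k[0]*d[0]-k[1]*d[1]);return o+t*d
    g=comp(p,55,75,120,roi) if fish else comp(p,55,80,70,roi); b=comp(p,8,20,90,roi) if fish else comp(p,8,20,80,roi)
    for n,L in (("led",g),("brass",b)):
        for c in sorted(L,key=lambda c:-hit(c)[1]): print(n,c.round(1),hit(c).round(1))
E
```

```text
wrist plane [ 6.93405436e-01  4.91346881e-02 -3.44464360e+02] slope 34.804867271934974 yaw 4.053202356471526 0.9087183451309562
led [357.8 195. ] [613.5 357.9  98.5]
led [293.5 196.3] [619.2 280.1  98.6]
led [225.2 197.6] [624.8 202.1  98.7]
led [160.1 198.6] [630.3 124.4  98.7]
brass [351. 121.] [527.2 359.5  38.8]
brass [339.8 120.6] [528.3 343.8  38.7]
brass [293.7 119.2] [532.  281.7  38.3]
brass [281.5 119.6] [533.7 265.8  38.6]
brass [233.5 120.5] [538.3 204.1  38.8]
brass [221.  120.8] [539.3 187.9  38.7]
brass [174.6 123.5] [544.2 126.2  39.1]
brass [163.1 123.9] [544.9 110.1  38.8]
top plane [ 6.92528010e-01  5.08440738e-02 -3.45619725e+02] slope 34.775801728726705 yaw 4.199012158883474 2.11919999646684
brass [130.7 171.5] [528.5 359.8  38.7]
brass [136.  171.5] [529.1 343.7  38.3]
brass [156.2 170.8] [533.4 282.4  38.1]
brass [161.4 170.7] [534.2 266.6  37.9]
brass [181.8 169.4] [540.2 204.5  38.9]
brass [187.  169.5] [540.6 188.6  38.3]
brass [207.2 169.2] [543.6 126.9  37.3]
brass [212.4 168.7] [545.7 111.   38. ]
```

```bash
cat >> h.py <<'E'
RY=4.1
_c,_s=np.cos(np.deg2rad(RY)),np.sin(np.deg2rad(RY));c35,s35=np.cos(np.deg2rad(35)),np.sin(np.deg2rad(35))
RX=np.array([c35*_c,c35*_s,s35]);RYv=np.array([-_s,_c,0]);RZ=np.cross(RX,RYv)
RO=np.array([526.9,234.4,32.])
Track=R.from_matrix(np.stack([-RX,RYv,-RZ],1))
def rackp(x,y,z): return RO+x*RX+y*RYv+z*RZ
HH={k:(np.array([s[0]-23*np.cos(np.deg2rad(w)),s[1]-23*np.sin(np.deg2rad(w))]),w) for k,s,w in
 [("A",(586.8,-112.1),5.6),("B",(588.1,-183.2),3.5),("C",(599.1,-260.6),0.),("D",(594.5,-335.3),6.7)]}
def st():
    s=get_state();Q=R.from_quat(s["orientation"]);print("t",round(s["clock"],2),"P",s["ee_pos"].round(1),"F",s["contact_force"].round(1),"op",round(s["opening"],3))
    return s["ee_pos"],Q
def derr(P1,R1):
    P,Q=st();print("fix: dp",(Q.as_matrix().T@(np.array(P1)-P)/1000).round(4),"rot",(Q.inv()*R1).as_rotvec().round(3))
def inrack():
    P,Q=st();d=P-RO;print("rack frame",(d@RX).round(1),(d@RYv).round(1),(d@RZ).round(1),"roterr",(Q.inv()*Track).as_rotvec().round(3))
E
python3 - <<'E'
from h import *
st();print(HH)
c,w=HH["A"];T=Rtool(180+w)
P,Q=plan([*c,120],T,10);P,Q=plan([*c,28],T,4,P,Q)
E
```

```text
t 13.75 P [598.5 234.  299. ] F [-0.7 -0.1 -0.3] op 0.683
{'A': (array([ 563.9097698 , -114.34440669]), 5.6), 'B': (array([ 565.14289964, -184.60411641]), 3.5), 'C': (array([ 576.1, -260.6]), 0.0), 'D': (array([ 571.65707506, -337.98342695]), 6.7)}
0 [-0.0, 0.0, -0.004] [0.005, -0.035, 0.018]
1 [-0.0, 0.0, -0.004] [0.006, -0.034, 0.018]
2 [-0.0, 0.0, -0.004] [0.006, -0.035, 0.018]
3 [-0.0, 0.0, -0.004] [0.005, -0.034, 0.018]
4 [-0.0, 0.0, -0.004] [0.006, -0.035, 0.018]
5 [-0.0, 0.0, -0.005] [0.006, -0.034, 0.017]
6 [-0.0, 0.0, -0.004] [0.007, -0.035, 0.018]
7 [-0.0, 0.0, -0.005] [0.006, -0.034, 0.018]
8 [-0.0, 0.0, -0.004] [0.006, -0.034, 0.018]
9 [-0.0, 0.0, -0.005] [0.007, -0.035, 0.018]
end [ 564.  -114.5  120. ] err [-0.12  0.16 -0.01] [-0.      0.0003  0.0001]
0 [-0.0, 0.0, 0.0] [0.0, 0.0, 0.023]
1 [-0.0, 0.0, 0.0] [0.0, 0.0, 0.023]
2 [-0.0, 0.0, 0.0] [0.0, 0.0, 0.023]
3 [-0.0, 0.0, 0.0] [0.0, 0.0, 0.023]
end [ 564.1 -114.5   28. ] err [-0.14  0.16 -0.01] [-0.      0.0003  0.0001]
```

Request:
apply_moves([
  {"rot": [0,0,-0.004],"dp": [0.005,-0.035,0.018],"fingers": 80},
  {"rot": [0,0,-0.004],"dp": [0.006,-0.034,0.018],"fingers": 80},
  {"rot": [0,0,-0.004],"dp": [0.006,-0.035,0.018],"fingers": 80},
  {"rot": [0,0,-0.004],"dp": [0.005,-0.034,0.018],"fingers": 80},
  {"rot": [0,0,-0.004],"dp": [0.006,-0.035,0.018],"fingers": 80},
])

```text
clock: 14.25
ee_pos: [581.3, 58.9, 208.5]
orientation: [-0.038, 0.999, 0.0, 0.0]
contact_force: [0.7, -0.3, 0.5]
opening: 0.687
```

Request:
apply_moves([
  {"rot": [0,0,-0.005],"dp": [0.006,-0.034,0.017],"fingers": 80},
  {"rot": [0,0,-0.004],"dp": [0.007,-0.035,0.018],"fingers": 80},
  {"rot": [0,0,-0.005],"dp": [0.006,-0.034,0.018],"fingers": 80},
  {"rot": [0,0,-0.004],"dp": [0.006,-0.034,0.018],"fingers": 80},
  {"rot": [0,0,-0.005],"dp": [0.007,-0.035,0.018],"fingers": 80},
])

```text
clock: 14.75
ee_pos: [564.2, -115.2, 119.4]
orientation: [-0.05, 0.999, -0.0, 0.0]
contact_force: [0.5, -0.0, 0.2]
opening: 0.684
```

Request:
apply_moves([
  {"rot": [0,0,0],"dp": [0,0,0.01],"fingers": 80},
  {"rot": [0,0,0],"dp": [0,0,0],"fingers": 80},
  {"rot": [0,0,0],"dp": [0,0,0],"fingers": 80},
  {"rot": [0,0,0],"dp": [0,0,0],"fingers": 80},
  {"rot": [0,0,0],"dp": [0,0,0],"fingers": 80},
])

```text
clock: 15.25
ee_pos: [564.9, -112.6, 110.6]
orientation: [-0.05, 0.999, 0.0, 0.001]
contact_force: [0.7, 0.5, 0.1]
opening: 0.69
```

```bash
python3 - <<'E'
from h import *
c,w=HH["A"];T=Rtool(180+w)
m=camera_model("wrist");p,d=capture("wrist")
cv2.imwrite("pics/w10.png",cv2.resize(p[:,:,::-1],(800,600)))
for o in handhelds(p,m,(150,420,60,300)): print(np.round(o[0],1),np.round(o[1],1),round(o[2],1),o[3].round())
derr([*c,28],T)
E
```

```text
[ 587.1 -112.2] [39.9 31.7] 5.6 [252. 235.]
[ 588.1 -180.4] [24.1 42.7] 88.9 [163. 224.]
t 15.3 P [ 564.8 -112.8  110.5] F [ 0.5 -0.5  0.5] op 0.687
fix: dp [ 0.0011 -0.0014  0.0825] rot [-0.     0.001  0.003]
```

View pics/w10.png

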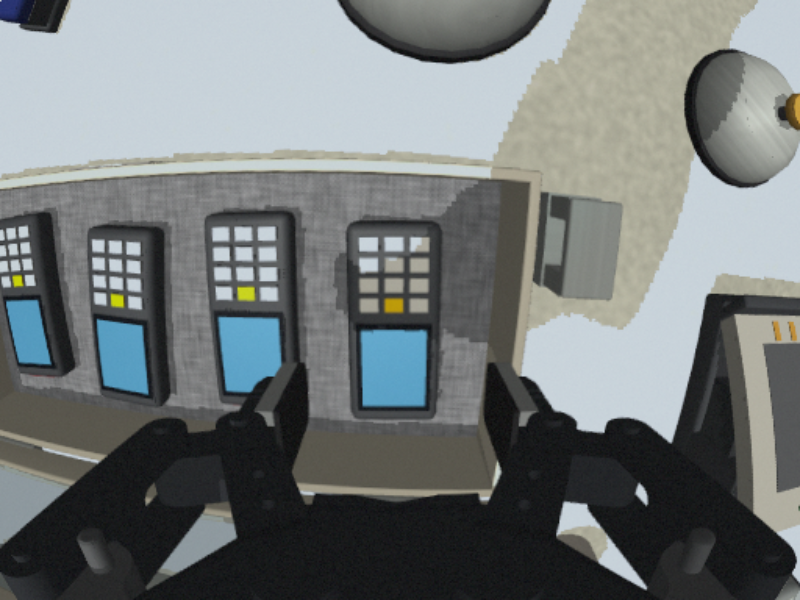

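Request:
apply_moves([
  {"rot": [0,0,0],"dp": [0.001,-0.001,0.02],"fingers": 88},
  {"rot": [0,0,0],"dp": [0,0,0.025],"fingers": 88},
  {"rot": [0,0,0],"dp": [0,0,0.022],"fingers": 88},
  {"rot": [0,0,0],"dp": [0,0,0.01],"fingers": 88},
  {"rot": [0,0,0],"dp": [0,0,0.004],"fingers": 88},
])

```text
clock: 15.8
ee_pos: [563.0, -114.1, 29.6]
orientation: [-0.05, 0.999, 0.0, -0.0]
contact_force: [-13.5, 1.7, 49.4]
opening: 0.652
```

Request:
apply_moves([
  {"rot": [0,0,0],"dp": [0,0,0],"fingers": 88},
  {"rot": [0,0,0],"dp": [0,0,0],"fingers": 255},
  {"rot": [0,0,0],"dp": [0,0,0],"fingers": 255},
  {"rot": [0,0,0],"dp": [0,0,0],"fingers": 255},
  {"rot": [0,0,0],"dp": [0,0,0],"fingers": 255},
], force=40)

```text
clock: 16.3
ee_pos: [564.0, -114.6, 30.2]
orientation: [-0.05, 0.999, -0.0, 0.001]
contact_force: [-2.1, 0.4, 9.2]
opening: 0.504
```

```bash
python3 - <<'E'
from h import *
P,Q=st();w=HH["A"][1]
P,Q=plan([P[0],P[1],130],Rtool(180+w),3)
# travel to pre-place, g = TCP height above handheld centre
g=P[2]*0+ (28-19)
P,Q=plan([555,0,190],Track,4,P,Q)
P,Q=plan(rackp(56,117,9+g+50),Track,8,P,Q)
P,Q=plan(rackp(54,117,9+g+3),Track,3,P,Q)
E
```

```text
t 16.3 P [ 564.  -114.6   30.2] F [-2.1  0.4  9.2] op 0.504
0 [-0.0, 0.001, 0.001] [-0.0, -0.0, -0.033]
1 [-0.0, 0.0, 0.0] [-0.0, -0.0, -0.034]
2 [-0.0, 0.001, 0.001] [-0.0, -0.0, -0.033]
end [ 563.9 -114.6  130.2] err [ 0.1  -0.02 -0.23] [-0.0003 -0.0004 -0.0002]
0 [0.002, -0.153, 0.006] [-0.001, 0.029, -0.015]
1 [0.002, -0.153, 0.006] [-0.002, 0.028, -0.015]
2 [0.002, -0.153, 0.007] [-0.005, 0.029, -0.014]
3 [0.002, -0.152, 0.006] [-0.007, 0.029, -0.013]
end [5.556e+02 2.000e-01 1.898e+02] err [-0.6  -0.19  0.21] [-0.0002 -0.0002  0.0004]
0 [-0.0, -0.0, 0.0] [0.006, 0.044, 0.007]
1 [-0.0, -0.0, 0.0] [0.005, 0.044, 0.007]
2 [-0.0, -0.0, 0.0] [0.006, 0.044, 0.006]
3 [-0.0, -0.0, 0.0] [0.005, 0.044, 0.007]
4 [-0.0, -0.0, 0.0] [0.006, 0.044, 0.007]
5 [-0.0, -0.0, 0.0] [0.005, 0.045, 0.007]
6 [-0.0, -0.0, 0.0] [0.006, 0.044, 0.007]
7 [-0.0, -0.0, 0.0] [0.005, 0.044, 0.006]
end [525.2 351.9 120.2] err [ 0.15 -0.3  -0.36] [-0.0002 -0.0002  0.0004]
0 [-0.0, -0.0, 0.0] [0.001, -0.0, 0.016]
1 [-0.0, -0.0, 0.0] [0.0, -0.0, 0.016]
2 [-0.0, -0.0, 0.0] [0.001, -0.0, 0.015]
end [550.5 353.7  80.5] err [ 0.16 -0.29 -0.36] [-0.0002 -0.0002  0.0004]
```

Request:
apply_moves([
  {"rot": [0,0,0],"dp": [0,0,-0.01],"fingers": 255},
  {"rot": [0,0,0],"dp": [0,0,-0.025],"fingers": 255},
  {"rot": [0,0,0],"dp": [0,0,-0.033],"fingers": 255},
  {"rot": [0,0,0],"dp": [0,0,-0.033],"fingers": 255},
  {"rot": [0,0,0],"dp": [0,0.005,-0.02],"fingers": 255},
])

```text
clock: 16.8
ee_pos: [563.6, -110.6, 153.1]
orientation: [-0.049, 0.999, -0.001, 0.002]
contact_force: [0.5, 0.3, -1.7]
opening: 0.506
```

```bash
python3 - <<'E'
from h import *
P,Q=st();w=HH["A"][1]
m=camera_model("wrist");p,d=capture("wrist")
cv2.imwrite("pics/w11.png",cv2.resize(p[:,:,::-1],(800,600)))
g=11
P,Q=plan([555,20,200],Track,5)
P,Q=plan(rackp(56,117,9+g+50),Track,8,P,Q)
P,Q=plan(rackp(54,117,9+g+4),Track,2,P,Q)
E
```

```text
t 16.8 P [ 563.6 -110.6  153.1] F [ 0.5  0.3 -1.7] op 0.506
0 [0.002, -0.121, 0.005] [-0.001, 0.026, -0.009]
1 [0.001, -0.121, 0.006] [-0.001, 0.026, -0.009]
2 [0.002, -0.121, 0.005] [-0.003, 0.026, -0.008]
3 [0.001, -0.121, 0.006] [-0.003, 0.026, -0.009]
4 [0.002, -0.12, 0.005] [-0.004, 0.026, -0.008]
end [554.3  20.4 200.2] err [ 0.66 -0.35 -0.18] [-0.0003 -0.0005  0.0003]
0 [-0.0, -0.0, 0.0] [0.006, 0.042, 0.008]
1 [-0.0, -0.0, 0.0] [0.007, 0.041, 0.007]
2 [-0.0, -0.0, 0.0] [0.006, 0.042, 0.008]
3 [-0.0, -0.0, 0.0] [0.006, 0.041, 0.007]
4 [-0.0, -0.0, 0.0] [0.006, 0.042, 0.008]
5 [-0.0, -0.0, 0.0] [0.007, 0.041, 0.008]
6 [-0.0, -0.0, 0.0] [0.006, 0.042, 0.007]
7 [-0.0, -0.0, 0.0] [0.006, 0.041, 0.008]
end [524.6 351.  121.4] err [-0.35  0.47  0.06] [-0.0003 -0.0005  0.0003]
0 [-0.0, -0.0, 0.0] [0.001, 0.0, 0.023]
1 [-0.0, -0.0, 0.0] [0.001, 0.001, 0.023]
end [549.2 353.8  82.6] err [-0.27 -0.51  0.08] [-0.0003 -0.0005  0.0003]
```

View pics/w11.png

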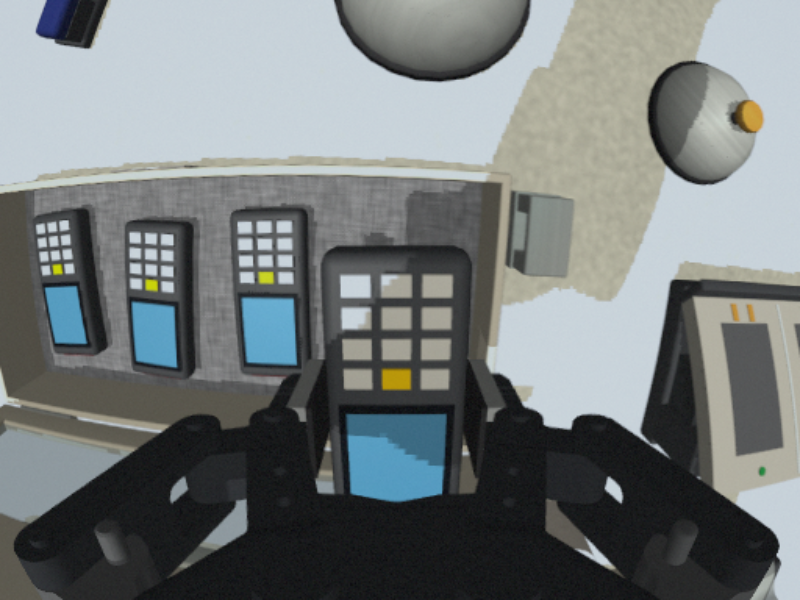

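Request:
apply_moves([
  {"rot": [0.002,-0.121,0.005],"dp": [-0.001,0.026,-0.009],"fingers": 255},
  {"rot": [0.001,-0.121,0.006],"dp": [-0.001,0.026,-0.009],"fingers": 255},
  {"rot": [0.002,-0.121,0.005],"dp": [-0.003,0.026,-0.008],"fingers": 255},
  {"rot": [0.001,-0.121,0.006],"dp": [-0.003,0.026,-0.009],"fingers": 255},
  {"rot": [0.002,-0.12,0.005],"dp": [-0.004,0.026,-0.008],"fingers": 255},
])

```text
clock: 17.35
ee_pos: [548.8, -34.7, 174.3]
orientation: [-0.035, 0.981, -0.012, 0.19]
contact_force: [0.3, -0.8, -1.8]
opening: 0.504
```

Request:
apply_moves([
  {"rot": [0,0,0],"dp": [0.006,0.042,0.008],"fingers": 255},
  {"rot": [0,0,0],"dp": [0.007,0.041,0.007],"fingers": 255},
  {"rot": [0,0,0],"dp": [0.006,0.042,0.008],"fingers": 255},
  {"rot": [0,0,0],"dp": [0.006,0.041,0.007],"fingers": 255},
  {"rot": [0,0,0],"dp": [0.006,0.042,0.008],"fingers": 255},
])

```text
clock: 17.85
ee_pos: [526.2, 145.2, 125.8]
orientation: [-0.033, 0.981, -0.013, 0.189]
contact_force: [0.8, 0.0, -0.9]
opening: 0.508
```

Request:
apply_moves([
  {"rot": [0,0,0],"dp": [0.007,0.041,0.008],"fingers": 255},
  {"rot": [0,0,0],"dp": [0.006,0.042,0.007],"fingers": 255},
  {"rot": [0,0,0],"dp": [0.006,0.041,0.008],"fingers": 255},
  {"rot": [0,0,0],"dp": [0,0,0.005],"fingers": 255},
  {"rot": [0,0,0],"dp": [0,0,0],"fingers": 255},
])

```text
clock: 18.35
ee_pos: [510.7, 268.0, 87.3]
orientation: [-0.035, 0.981, -0.012, 0.188]
contact_force: [0.6, -1.0, -1.2]
opening: 0.501
```

```bash
python3 - <<'E'
from h import *
inrack();m=camera_model("wrist");p,d=capture("wrist");np.savez("w12.npz",p=p,d=d,E=m["extrinsics"])
cv2.imwrite("pics/w12.png",cv2.resize(p[:,:,::-1],(800,600)))
derr(rackp(54,117,24),Track)
E
```

```text
t 18.35 P [510.7 268.   87.3] F [ 0.6 -1.  -1.2] op 0.501
rack frame 20.5 34.7 53.2 roterr [-0.037 -0.234  0.011]
t 18.4 P [511.1 266.4  87.8] F [-0.1 -0.8 -0.1] op 0.509
fix: dp [-0.0394  0.0845  0.0177] rot [-0.038 -0.233  0.009]
```

View pics/w12.png

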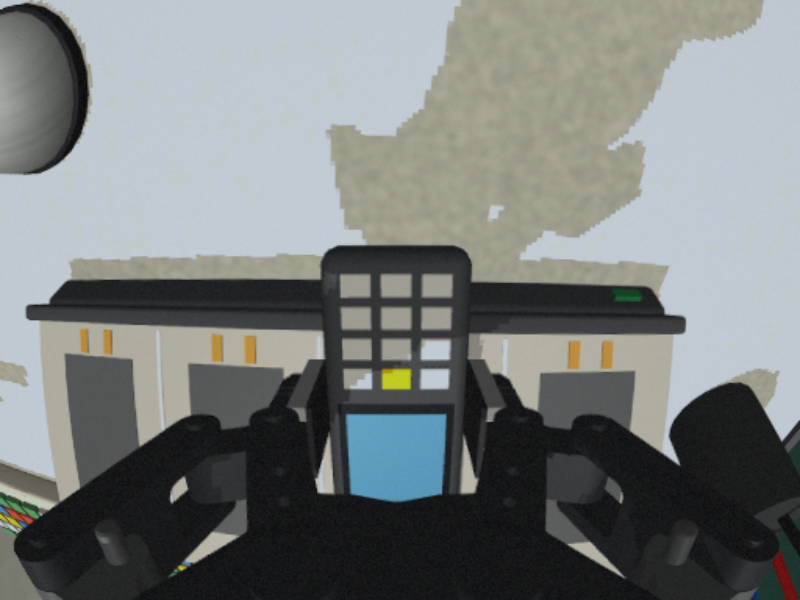

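```bash
python3 - <<'E'
from h import *
print(get_state()["joint_pos"].round(2))
P,Q=plan(rackp(56,117,9+11+35),Track,10)
P,Q=plan(rackp(54,117,9+11+4),Track,3,P,Q)
E
```

```text
[-0.82  0.56  0.15  2.18  0.96  0.21  0.01]
0 [-0.004, -0.023, 0.001] [-0.003, 0.008, -0.001]
1 [-0.004, -0.023, 0.001] [-0.004, 0.009, -0.001]
2 [-0.004, -0.023, 0.001] [-0.003, 0.008, -0.002]
3 [-0.004, -0.023, 0.001] [-0.004, 0.008, -0.0]
4 [-0.004, -0.024, 0.001] [-0.003, 0.009, -0.001]
5 [-0.004, -0.023, 0.001] [-0.004, 0.008, -0.001]
6 [-0.004, -0.024, 0.001] [-0.003, 0.009, -0.001]
7 [-0.003, -0.023, 0.001] [-0.004, 0.008, -0.0]
8 [-0.004, -0.024, 0.001] [-0.003, 0.008, -0.001]
9 [-0.003, -0.023, 0.0] [-0.004, 0.009, 0.0]
end [532.9 352.4 109.5] err [-0.07 -0.31 -0.32] [-0.0002 -0.0003  0.0001]
0 [-0.0, -0.0, 0.0] [0.001, -0.0, 0.01]
1 [-0.0, -0.0, 0.0] [0.001, -0.0, 0.011]
2 [-0.0, -0.0, 0.0] [0.0, -0.0, 0.01]
end [549.  353.6  82.9] err [-0.06 -0.31 -0.32] [-0.0002 -0.0003  0.0001]
```

Request:
apply_moves([
  {"rot": [-0.004,-0.023,0.001],"dp": [-0.003,0.008,-0.001],"fingers": 255},
  {"rot": [-0.004,-0.023,0.001],"dp": [-0.004,0.009,-0.001],"fingers": 255},
  {"rot": [-0.004,-0.023,0.001],"dp": [-0.003,0.008,-0.002],"fingers": 255},
  {"rot": [-0.004,-0.023,0.001],"dp": [-0.004,0.008,0],"fingers": 255},
  {"rot": [-0.004,-0.024,0.001],"dp": [-0.003,0.009,-0.001],"fingers": 255},
])

```text
clock: 18.9
ee_pos: [523.1, 308.1, 99.3]
orientation: [-0.032, 0.969, -0.0, 0.245]
contact_force: [-0.1, -0.2, -1.5]
opening: 0.506
```

```bash
python3 - <<'E'
from h import *
print(get_state()["joint_pos"].round(2));inrack()
E
```

```text
[-0.99  0.59  0.28  2.18  1.48  0.18 -0.59]
t 18.9 P [523.1 308.1  99.3] F [-0.1 -0.2 -1.5] op 0.506
rack frame 39.8 73.7 54.2 roterr [-0.019 -0.115  0.   ]
```

Slow turning works through the wrist's tight region. Continuing.

Request:
apply_moves([
  {"rot": [-0.004,-0.023,0],"dp": [-0.003,0.008,-0.001],"fingers": 255},
  {"rot": [-0.004,-0.023,0],"dp": [-0.004,0.009,0],"fingers": 255},
  {"rot": [-0.004,-0.023,0],"dp": [-0.003,0.009,-0.001],"fingers": 255},
  {"rot": [-0.004,-0.023,0],"dp": [-0.004,0.009,0],"fingers": 255},
  {"rot": [-0.003,-0.023,0],"dp": [-0.003,0.009,-0.001],"fingers": 255},
])

```text
clock: 19.4
ee_pos: [533.2, 353.1, 110.2]
orientation: [-0.034, 0.953, 0.011, 0.3]
contact_force: [0.6, -0.1, -1.7]
opening: 0.5
```

```bash
python3 - <<'E'
from h import *
print(get_state()["joint_pos"].round(2));inrack()
derr(rackp(54,117,24),Track)
E
```

```text
[-1.01  0.6   0.19  2.17  1.76  0.33 -0.94]
t 19.4 P [533.2 353.1 110.2] F [ 0.6 -0.1 -1.7] op 0.5
rack frame 56.9 117.9 55.6 roterr [ 0.001 -0.     0.   ]
t 19.4 P [533.2 353.1 110.2] F [ 0.6 -0.1 -1.7] op 0.5
fix: dp [ 0.0029 -0.0009  0.0316] rot [ 0.001 -0.     0.   ]
```

Request:
apply_moves([
  {"rot": [0,0,0],"dp": [0.001,-0.001,0.01],"fingers": 255},
  {"rot": [0,0,0],"dp": [0.001,0,0.011],"fingers": 255},
  {"rot": [0,0,0],"dp": [0.001,0,0.01],"fingers": 255},
  {"rot": [0,0,0],"dp": [0,0,0],"fingers": 255},
  {"rot": [0,0,0],"dp": [0,0,0],"fingers": 255},
])

```text
clock: 19.9
ee_pos: [547.9, 353.4, 82.5]
orientation: [-0.035, 0.953, 0.011, 0.3]
contact_force: [-0.1, 0.3, -0.5]
opening: 0.508
```

```bash
python3 - <<'E'
from h import *
inrack();m=camera_model("wrist");p,d=capture("wrist")
cv2.imwrite("pics/w13.png",cv2.resize(p[:,:,::-1],(800,600)))
derr(rackp(54,117,21),Track)
E
```

```text
t 19.9 P [547.9 353.4  82.5] F [-0.1  0.3 -0.5] op 0.508
rack frame 53.1 117.2 24.5 roterr [ 0.001 -0.002  0.001]
t 19.95 P [547.7 353.9  82.6] F [ 0.8 -0.6 -1. ] op 0.505
fix: dp [-0.001  -0.0007  0.0037] rot [ 0.001 -0.002  0.002]
```

View pics/w13.png

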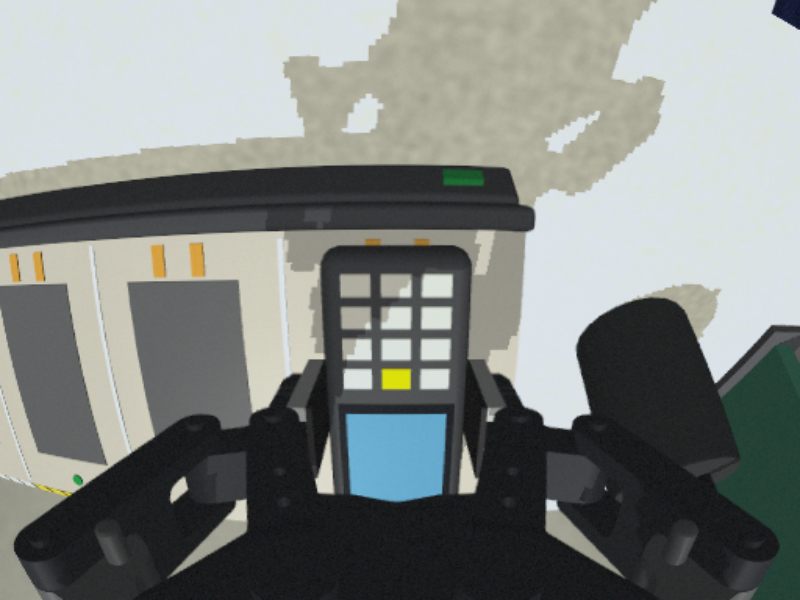

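Request:
apply_moves([
  {"rot": [0,0,0],"dp": [0.001,-0.0005,0.0015],"fingers": 255},
  {"rot": [0,0,0],"dp": [0.001,0,0.001],"fingers": 255},
  {"rot": [0,0,0],"dp": [0,0,0.001],"fingers": 255},
  {"rot": [0,0,0],"dp": [0,0,0],"fingers": 255},
  {"rot": [0,0,0],"dp": [0,0,0],"fingers": 255},
])

```text
clock: 20.45
ee_pos: [547.6, 354.5, 77.9]
orientation: [-0.036, 0.953, 0.011, 0.299]
contact_force: [-0.0, 0.8, -2.4]
opening: 0.502
```

```bash
python3 - <<'E'
from h import *
inrack()
E
```

```text
t 20.45 P [547.6 354.5  77.9] F [-0.   0.8 -2.4] op 0.502
rack frame 50.3 118.3 20.8 roterr [ 0.002 -0.002  0.003]
```

Request:
apply_moves([
  {"rot": [0,0,0],"dp": [0,-0.0005,0.0005],"fingers": 118},
  {"rot": [0,0,0],"dp": [0,0,0],"fingers": 110},
  {"rot": [0,0,0],"dp": [0,0,0],"fingers": 100},
  {"rot": [0,0,0],"dp": [0,0,0],"fingers": 90},
  {"rot": [0,0,0],"dp": [0,0,0],"fingers": 85},
])

```text
clock: 20.95
ee_pos: [548.0, 354.0, 77.6]
orientation: [-0.036, 0.953, 0.011, 0.3]
contact_force: [0.3, 0.9, 0.2]
opening: 0.666
```

```bash
python3 - <<'E'
from h import *
inrack();m=camera_model("wrist");p,d=capture("wrist")
cv2.imwrite("pics/w14.png",cv2.resize(p[:,:,::-1],(800,600)))
E
```

```text
t 20.95 P [548.  354.   77.6] F [0.3 0.9 0.2] op 0.666
rack frame 50.4 117.8 20.3 roterr [ 0.002 -0.002  0.003]
```

View pics/w14.png

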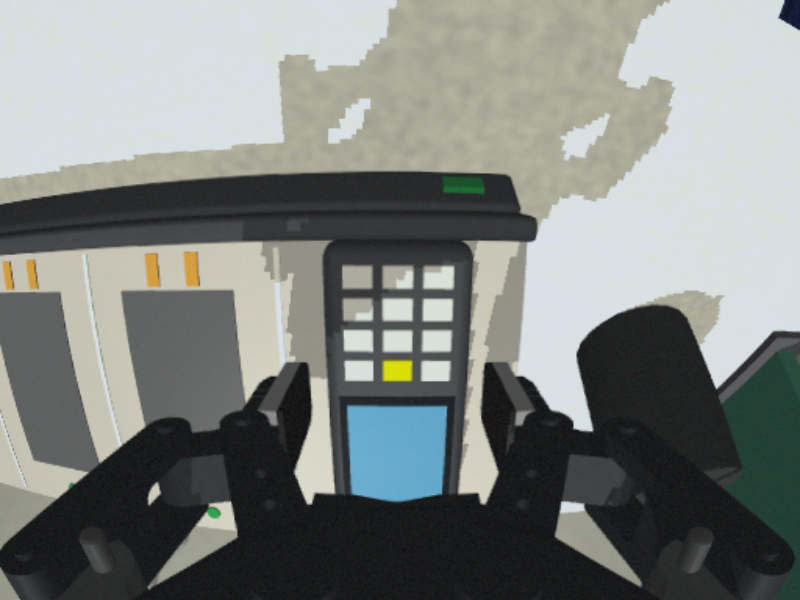

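```bash
python3 - <<'E'
from h import *
P,Q=st()
P,Q=plan(rackp(52,117,85),Track,2)
c,w=HH["B"];T=Rtool(180+w)
P,Q=plan([555,60,170],T,15,P,Q)
P,Q=plan([*c,130],T,6,P,Q)
E
```

```text
t 21.0 P [548.  353.9  77.5] F [0.4 0.8 0.2] op 0.667
0 [0.001, -0.001, 0.002] [-0.001, -0.0, -0.032]
1 [0.001, -0.001, 0.001] [-0.001, -0.001, -0.033]
end [512.6 350.3 132. ] err [-0.22  0.36 -0.53] [-0.0001 -0.0001  0.    ]
0 [0.0, 0.041, 0.001] [-0.003, -0.02, -0.001]
1 [0.0, 0.041, 0.001] [-0.002, -0.019, -0.002]
2 [0.0, 0.041, 0.001] [-0.003, -0.02, -0.001]
3 [0.0, 0.041, 0.001] [-0.002, -0.019, -0.002]
4 [0.0, 0.041, 0.001] [-0.003, -0.02, -0.001]
5 [0.0, 0.041, 0.001] [-0.002, -0.019, -0.002]
6 [0.0, 0.041, 0.001] [-0.003, -0.019, -0.002]
7 [0.0, 0.04, 0.0] [-0.002, -0.02, -0.002]
8 [0.001, 0.041, 0.001] [-0.002, -0.019, -0.002]
9 [0.0, 0.04, 0.0] [-0.002, -0.02, -0.002]
10 [0.001, 0.041, 0.001] [-0.002, -0.019, -0.002]
11 [0.0, 0.04, 0.0] [-0.002, -0.02, -0.003]
12 [0.001, 0.041, 0.001] [-0.002, -0.019, -0.002]
13 [0.0, 0.04, 0.0] [-0.002, -0.02, -0.002]
14 [0.001, 0.041, 0.001] [-0.002, -0.019, -0.003]
end [555.2  60.4 170.2] err [-0.23 -0.41 -0.18] [-0.0003 -0.0003 -0.0003]
0 [-0.0, -0.0, -0.0] [0.001, -0.041, 0.007]
1 [-0.0, -0.0, -0.0] [0.001, -0.041, 0.006]
2 [-0.0, -0.0, -0.0] [0.0, -0.041, 0.007]
3 [-0.0, -0.0, -0.0] [0.001, -0.04, 0.007]
4 [-0.0, -0.0, -0.0] [0.001, -0.041, 0.007]
5 [-0.0, -0.0, -0.0] [0.001, -0.041, 0.006]
end [ 565.1 -184.4  130.3] err [ 0.03 -0.15 -0.25] [-0.0003 -0.0003 -0.0003]
```

Request:
apply_moves([
  {"rot": [0,0,0],"dp": [-0.001,0,-0.02],"fingers": 85},
  {"rot": [0,0,0],"dp": [-0.001,0,-0.045],"fingers": 85},
  {"rot": [0,0.041,0.001],"dp": [-0.003,-0.02,-0.001],"fingers": 85},
  {"rot": [0,0.041,0.001],"dp": [-0.002,-0.019,-0.002],"fingers": 85},
  {"rot": [0,0.041,0.001],"dp": [-0.003,-0.02,-0.001],"fingers": 85},
])

```text
clock: 21.5
ee_pos: [520.5, 296.8, 139.5]
orientation: [-0.036, 0.969, 0.009, 0.244]
contact_force: [0.8, -0.6, -0.1]
opening: 0.671
```

Request:
apply_moves([
  {"rot": [0,0.041,0.001],"dp": [-0.003,-0.02,-0.001],"fingers": 85},
  {"rot": [0,0.041,0.001],"dp": [-0.002,-0.019,-0.002],"fingers": 85},
  {"rot": [0,0.041,0.001],"dp": [-0.003,-0.02,-0.001],"fingers": 85},
  {"rot": [0,0.041,0.001],"dp": [-0.002,-0.019,-0.002],"fingers": 85},
  {"rot": [0,0.04,0],"dp": [-0.002,-0.02,-0.002],"fingers": 85},
])

```text
clock: 22.0
ee_pos: [535.8, 198.0, 151.5]
orientation: [-0.034, 0.989, 0.006, 0.143]
contact_force: [1.0, 0.2, -0.8]
opening: 0.668
```

Request:
apply_moves([
  {"rot": [0,0.041,0.001],"dp": [-0.002,-0.019,-0.002],"fingers": 85},
  {"rot": [0,0.04,0],"dp": [-0.002,-0.02,-0.002],"fingers": 85},
  {"rot": [0.001,0.041,0.001],"dp": [-0.002,-0.019,-0.002],"fingers": 85},
  {"rot": [0,0.04,0],"dp": [-0.002,-0.02,-0.003],"fingers": 85},
  {"rot": [0.001,0.041,0.001],"dp": [-0.002,-0.019,-0.002],"fingers": 85},
])

```text
clock: 22.5
ee_pos: [549.8, 101.4, 164.0]
orientation: [-0.032, 0.999, 0.002, 0.042]
contact_force: [0.7, -0.6, -1.1]
opening: 0.665
```

```bash
python3 - <<'E'
from h import *
P,Q=st();print(get_state()["joint_pos"].round(2))
c,w=HH["B"];T=Rtool(180+w)
P,Q=plan([*c,130],T,9)
E
```

```text
t 22.5 P [549.8 101.4 164. ] F [ 0.7 -0.6 -1.1] op 0.665
[ 0.07  0.49 -0.5   1.92  0.38  0.74  0.98]
0 [0.0, 0.009, 0.0] [0.001, -0.032, 0.004]
1 [0.0, 0.009, 0.0] [0.0, -0.032, 0.003]
2 [0.0, 0.01, 0.001] [0.001, -0.031, 0.004]
3 [0.0, 0.009, 0.0] [0.0, -0.032, 0.004]
4 [0.0, 0.01, 0.001] [0.001, -0.032, 0.004]
5 [0.0, 0.009, 0.0] [0.0, -0.032, 0.003]
6 [0.0, 0.01, 0.001] [0.001, -0.032, 0.004]
7 [0.0, 0.009, 0.0] [0.0, -0.032, 0.004]
8 [0.001, 0.01, 0.001] [0.0, -0.031, 0.004]
end [ 565.5 -184.2  129.6] err [-0.35 -0.41  0.4 ] [-0.0001 -0.0005 -0.0005]
```

Smooth at this rate. On to handheld B.

Request:
apply_moves([
  {"rot": [0,0.009,0],"dp": [0.001,-0.032,0.004],"fingers": 85},
  {"rot": [0,0.009,0],"dp": [0,-0.032,0.003],"fingers": 85},
  {"rot": [0,0.01,0.001],"dp": [0.001,-0.031,0.004],"fingers": 85},
  {"rot": [0,0.009,0],"dp": [0,-0.032,0.004],"fingers": 85},
  {"rot": [0,0.01,0.001],"dp": [0.001,-0.032,0.004],"fingers": 85},
])

```text
clock: 23.0
ee_pos: [558.3, -57.6, 144.3]
orientation: [-0.031, 0.999, 0.001, 0.019]
contact_force: [-0.0, -0.1, -1.6]
opening: 0.663
```

Request:
apply_moves([
  {"rot": [0,0.009,0],"dp": [0,-0.032,0.003],"fingers": 85},
  {"rot": [0,0.01,0.001],"dp": [0.001,-0.032,0.004],"fingers": 85},
  {"rot": [0,0.009,0],"dp": [0,-0.032,0.004],"fingers": 85},
  {"rot": [0,0.01,0.001],"dp": [0,-0.031,0.004],"fingers": 85},
  {"rot": [0,0,0],"dp": [0,0,0],"fingers": 85},
])

```text
clock: 23.5
ee_pos: [564.8, -188.8, 128.2]
orientation: [-0.027, 1.0, -0.001, -0.0]
contact_force: [-0.2, 0.3, -0.3]
opening: 0.665
```

```bash
python3 - <<'E'
from h import *
c,w=HH["B"];T=Rtool(180+w)
m=camera_model("wrist");p,d=capture("wrist")
for o in handhelds(p,m,(150,420,60,300)): print(np.round(o[0],1),np.round(o[1],1),round(o[2],1),o[3].round())
derr([*c,32],T)
E
```

```text
[ 588.4 -183.2] [41. 32.] 4.7 [260. 229.]
[ 599.5 -261. ] [31.5 41. ] 88.8 [164. 231.]
t 23.55 P [ 565.  -185.7  128.6] F [-0.1 -0.1 -0.6] op 0.665
fix: dp [-0.0002  0.0011  0.0966] rot [ 0.    -0.    -0.004]
```

Request:
apply_moves([
  {"rot": [0,0,0],"dp": [0,0.001,0.025],"fingers": 85},
  {"rot": [0,0,0],"dp": [0,0,0.03],"fingers": 85},
  {"rot": [0,0,0],"dp": [0,0,0.025],"fingers": 85},
  {"rot": [0,0,0],"dp": [0,0,0.01],"fingers": 85},
  {"rot": [0,0,0],"dp": [0,0,0.005],"fingers": 88},
])

```text
clock: 24.05
ee_pos: [565.6, -180.8, 33.8]
orientation: [-0.031, 1.0, 0.001, 0.0]
contact_force: [-0.4, 1.3, 0.2]
opening: 0.656
```

Request:
apply_moves([
  {"rot": [0,0,0],"dp": [0,0,0],"fingers": 88},
  {"rot": [0,0,0],"dp": [0,0,0],"fingers": 255},
  {"rot": [0,0,0],"dp": [0,0,0],"fingers": 255},
  {"rot": [0,0,0],"dp": [0,0,0],"fingers": 255},
  {"rot": [0,0,0],"dp": [0,0,0],"fingers": 255},
])

```text
clock: 24.55
ee_pos: [566.5, -181.9, 35.7]
orientation: [-0.031, 1.0, 0.0, 0.002]
contact_force: [-1.3, 0.5, 7.1]
opening: 0.5
```

```bash
python3 - <<'E'
from h import *
P,Q=st();w=HH["B"][1];g=P[2]-19;print("g",g)
P,Q=plan([P[0],P[1],150],Rtool(180+w),4)
P,Q=plan([540,60,170],Track,16,P,Q)
P,Q=plan(rackp(54,39,9+g+35),Track,6,P,Q)
E
```

```text
t 24.55 P [ 566.5 -181.9   35.7] F [-1.3  0.5  7.1] op 0.5
g 16.70182502645013
0 [0.0, 0.001, 0.0] [-0.0, 0.0, -0.029]
1 [0.0, 0.001, 0.0] [-0.0, 0.0, -0.028]
2 [0.0, 0.001, 0.0] [-0.0, 0.0, -0.029]
3 [0.0, 0.0, 0.0] [-0.0, 0.0, -0.028]
end [ 566.4 -181.9  149.7] err [0.2  0.03 0.3 ] [0.0002 0.0002 0.0001]
0 [-0.0, -0.038, -0.001] [0.001, 0.015, -0.001]
1 [-0.0, -0.038, -0.001] [0.0, 0.015, -0.002]
2 [-0.0, -0.038, -0.001] [0.001, 0.016, -0.001]
3 [-0.0, -0.038, -0.001] [0.001, 0.015, -0.001]
4 [-0.0, -0.038, -0.0] [-0.0, 0.015, -0.002]
5 [-0.0, -0.038, -0.001] [0.0, 0.015, -0.001]
6 [-0.0, -0.038, -0.0] [0.001, 0.015, -0.001]
7 [-0.0, -0.038, -0.001] [-0.0, 0.016, -0.002]
8 [-0.0, -0.038, -0.0] [0.0, 0.015, -0.001]
9 [-0.0, -0.038, -0.001] [0.0, 0.015, -0.002]
10 [-0.0, -0.038, -0.0] [0.0, 0.015, -0.001]
11 [-0.001, -0.039, -0.001] [0.001, 0.015, -0.001]
12 [-0.0, -0.038, -0.0] [-0.001, 0.016, -0.002]
13 [-0.001, -0.039, -0.001] [0.0, 0.015, -0.001]
14 [-0.0, -0.038, -0.0] [0.0, 0.015, -0.002]
15 [-0.001, -0.039, -0.001] [0.0, 0.015, -0.001]
end [540.1  59.9 170. ] err [-0.07  0.1  -0.01] [0.0004 0.0004 0.0004]
0 [0.0, 0.0, 0.0] [0.004, 0.036, 0.009]
1 [0.0, 0.0, 0.0] [0.005, 0.035, 0.008]
2 [0.0, 0.0, 0.0] [0.004, 0.036, 0.009]
3 [0.0, 0.0, 0.0] [0.004, 0.036, 0.009]
4 [0.0, 0.0, 0.0] [0.004, 0.035, 0.008]
5 [0.0, 0.0, 0.0] [0.005, 0.036, 0.009]
end [533.2 274.  112.5] err [0.32 0.01 0.16] [0.0004 0.0004 0.0004]
```

Request:
apply_moves([
  {"rot": [0,0,0],"dp": [0,0,-0.01],"fingers": 255},
  {"rot": [0,0,0],"dp": [0,0,-0.028],"fingers": 255},
  {"rot": [0,0,0],"dp": [0,0,-0.035],"fingers": 255},
  {"rot": [0,0,0],"dp": [0,0,-0.035],"fingers": 255},
  {"rot": [0,-0.038,0],"dp": [0.001,0.015,-0.006],"fingers": 255},
])

```text
clock: 25.05
ee_pos: [566.5, -169.0, 153.0]
orientation: [-0.029, 0.999, -0.0, 0.023]
contact_force: [0.9, 0.2, -1.7]
opening: 0.502
```

Request:
apply_moves([
  {"rot": [0,-0.038,-0.001],"dp": [0,0.015,-0.002],"fingers": 255},
  {"rot": [0,-0.038,-0.001],"dp": [0.001,0.016,-0.001],"fingers": 255},
  {"rot": [0,-0.038,-0.001],"dp": [0.001,0.015,-0.001],"fingers": 255},
  {"rot": [0,-0.038,0],"dp": [0,0.015,-0.002],"fingers": 255},
  {"rot": [0,-0.038,-0.001],"dp": [0,0.015,-0.001],"fingers": 255},
])

```text
clock: 25.55
ee_pos: [556.0, -90.9, 156.1]
orientation: [-0.032, 0.993, 0.004, 0.115]
contact_force: [0.0, 0.0, -2.0]
opening: 0.501
```

Request:
apply_moves([
  {"rot": [0,-0.038,0],"dp": [0.001,0.015,-0.001],"fingers": 255},
  {"rot": [0,-0.038,-0.001],"dp": [0,0.016,-0.002],"fingers": 255},
  {"rot": [0,-0.038,0],"dp": [0,0.015,-0.001],"fingers": 255},
  {"rot": [0,-0.038,-0.001],"dp": [0,0.015,-0.002],"fingers": 255},
  {"rot": [0,-0.038,0],"dp": [0,0.015,-0.001],"fingers": 255},
])

```text
clock: 26.05
ee_pos: [548.3, -19.3, 162.4]
orientation: [-0.033, 0.978, 0.005, 0.205]
contact_force: [0.9, -1.3, -1.9]
opening: 0.504
```

```bash
python3 - <<'E'
from h import *
P,Q=st();print(get_state()["joint_pos"].round(2))
m=camera_model("wrist");p,d=capture("wrist")
cv2.imwrite("pics/w15.png",cv2.resize(p[:,:,::-1],(800,600)))
P,Q=plan(rackp(54,39,9+14+40),Track,15)
E
```

```text
t 26.05 P [548.3 -19.3 162.4] F [ 0.9 -1.3 -1.9] op 0.504
[ 0.19  0.38 -0.32  2.24  0.76  0.18  0.83]
0 [-0.0, -0.013, -0.0] [0.001, 0.019, 0.003]
1 [-0.0, -0.013, -0.0] [0.001, 0.02, 0.003]
2 [-0.0, -0.013, -0.0] [0.001, 0.019, 0.003]
3 [-0.0, -0.013, -0.0] [0.002, 0.02, 0.003]
4 [-0.0, -0.013, -0.0] [0.001, 0.019, 0.003]
5 [-0.0, -0.013, -0.0] [0.001, 0.02, 0.003]
6 [-0.001, -0.013, -0.001] [0.001, 0.019, 0.003]
7 [-0.0, -0.013, -0.0] [0.002, 0.02, 0.002]
8 [-0.001, -0.013, -0.001] [0.001, 0.019, 0.003]
9 [-0.0, -0.013, -0.0] [0.001, 0.02, 0.003]
10 [-0.001, -0.013, -0.001] [0.002, 0.019, 0.003]
11 [-0.0, -0.013, -0.0] [0.001, 0.02, 0.003]
12 [-0.001, -0.014, -0.001] [0.002, 0.019, 0.003]
13 [-0.0, -0.013, -0.0] [0.001, 0.019, 0.002]
14 [-0.001, -0.014, -0.001] [0.002, 0.02, 0.003]
end [531.8 273.9 114.7] err [ 0.42 -0.05 -0.07] [0.0005 0.0002 0.0002]
```

View pics/w15.png

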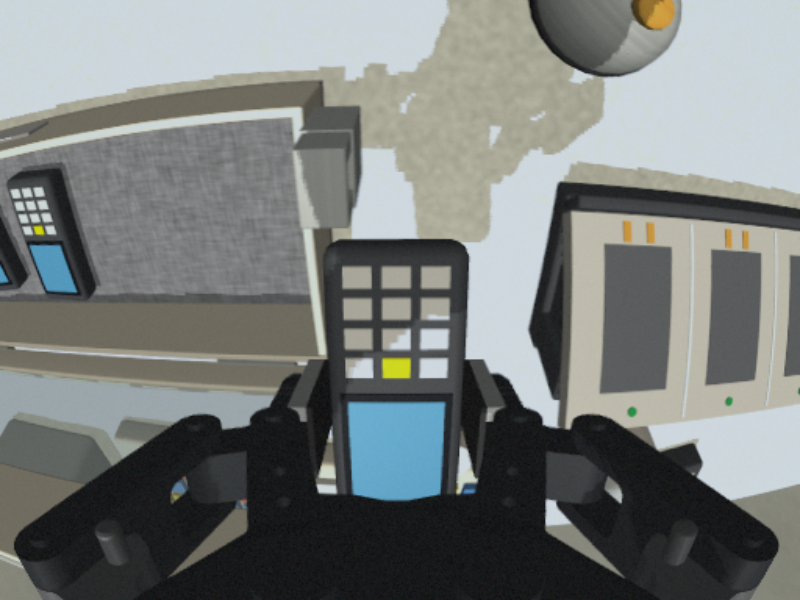

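Request:
apply_moves([
  {"rot": [0,-0.013,0],"dp": [0.001,0.019,0.002],"fingers": 255},
  {"rot": [0,-0.013,0],"dp": [0.001,0.02,0.002],"fingers": 255},
  {"rot": [0,-0.013,0],"dp": [0.001,0.019,0.002],"fingers": 255},
  {"rot": [0,-0.013,0],"dp": [0.002,0.02,0.002],"fingers": 255},
  {"rot": [0,-0.013,0],"dp": [0.001,0.019,0.002],"fingers": 255},
])

```text
clock: 26.6
ee_pos: [542.3, 69.3, 150.9]
orientation: [-0.032, 0.972, 0.005, 0.234]
contact_force: [-0.1, -0.7, -2.1]
opening: 0.498
```

Request:
apply_moves([
  {"rot": [0,-0.013,0],"dp": [0.001,0.02,0.003],"fingers": 255},
  {"rot": [-0.001,-0.013,-0.001],"dp": [0.001,0.019,0.003],"fingers": 255},
  {"rot": [0,-0.013,0],"dp": [0.002,0.02,0.002],"fingers": 255},
  {"rot": [-0.001,-0.013,-0.001],"dp": [0.001,0.019,0.003],"fingers": 255},
  {"rot": [0,-0.013,0],"dp": [0.001,0.02,0.003],"fingers": 255},
])

```text
clock: 27.1
ee_pos: [537.4, 166.8, 135.3]
orientation: [-0.033, 0.964, 0.007, 0.265]
contact_force: [-0.0, -0.6, -1.5]
opening: 0.499
```

```bash
python3 - <<'E'
from h import *
inrack();print(get_state()["joint_pos"].round(2))
P,Q=plan(rackp(54,39,9+14+35),Track,8)
E
```

```text
t 27.1 P [537.4 166.8 135.3] F [-0.  -0.6 -1.5] op 0.499
rack frame 63.8 -68.2 81.4 roterr [-0.007 -0.074 -0.002]
[-0.2   0.47 -0.45  2.32  1.8   0.46 -0.63]
0 [-0.001, -0.009, -0.0] [0.001, 0.013, 0.003]
1 [-0.001, -0.009, -0.0] [0.001, 0.014, 0.003]
2 [-0.001, -0.009, -0.0] [0.001, 0.013, 0.003]
3 [-0.001, -0.009, -0.0] [0.001, 0.014, 0.003]
4 [-0.001, -0.009, -0.0] [0.001, 0.013, 0.003]
5 [-0.001, -0.01, -0.001] [0.002, 0.013, 0.003]
6 [-0.0, -0.009, -0.0] [0.001, 0.014, 0.003]
7 [-0.001, -0.01, -0.001] [0.001, 0.013, 0.002]
end [534.8 273.8 110.8] err [ 0.25  0.25 -0.35] [0.0002 0.0001 0.0004]
```

Request:
apply_moves([
  {"rot": [-0.002,-0.015,0],"dp": [0.002,0.022,0.005],"fingers": 255},
  {"rot": [-0.002,-0.015,0],"dp": [0.002,0.022,0.005],"fingers": 255},
  {"rot": [-0.001,-0.015,-0.001],"dp": [0.002,0.022,0.005],"fingers": 255},
  {"rot": [-0.001,-0.015,-0.001],"dp": [0.002,0.022,0.005],"fingers": 255},
  {"rot": [-0.001,-0.014,0],"dp": [0.002,0.019,0.004],"fingers": 255},
])

```text
clock: 27.6
ee_pos: [534.1, 274.4, 109.3]
orientation: [-0.035, 0.953, 0.011, 0.3]
contact_force: [0.2, -0.5, -1.3]
opening: 0.501
```

```bash
python3 - <<'E'
from h import *
inrack();print(get_state()["joint_pos"].round(2))
derr(rackp(53,39,9+14+4),Track)
E
```

```text
t 27.6 P [534.1 274.4 109.3] F [ 0.2 -0.5 -1.3] op 0.501
rack frame 52.6 39.4 57.5 roterr [ 0.    -0.001  0.001]
[-0.39  0.59 -0.54  2.28  1.82  0.7  -0.85]
t 27.6 P [534.1 274.4 109.3] F [ 0.2 -0.5 -1.3] op 0.501
fix: dp [-0.0005 -0.0004  0.0305] rot [ 0.    -0.001  0.001]
```

Request:
apply_moves([
  {"rot": [0,0,0],"dp": [-0.001,0,0.01],"fingers": 255},
  {"rot": [0,0,0],"dp": [0,0,0.012],"fingers": 255},
  {"rot": [0,0,0],"dp": [0,0,0.008],"fingers": 255},
  {"rot": [0,0,0],"dp": [0,0,0],"fingers": 255},
  {"rot": [0,0,0],"dp": [0,0,0],"fingers": 255},
])

```text
clock: 28.1
ee_pos: [551.7, 274.4, 84.7]
orientation: [-0.034, 0.953, 0.011, 0.299]
contact_force: [-0.1, -0.5, -1.9]
opening: 0.501
```

```bash
python3 - <<'E'
from h import *
inrack();m=camera_model("wrist");p,d=capture("wrist")
cv2.imwrite("pics/w16.png",cv2.resize(p[:,:,::-1],(800,600)))
P=cloud(m,d,True)
for u,v in [(253,172),(253,185),(240,180)]: q=P[v,u]-RO;print((q@RX).round(1),(q@RYv).round(1),(q@RZ).round(1))
E
```

```text
t 28.1 P [551.7 274.4  84.7] F [-0.1 -0.5 -1.9] op 0.501
rack frame 52.8 38.1 27.4 roterr [ 0.001 -0.002 -0.   ]
11.9 37.4 21.6
18.3 37.3 20.1
15.7 31.4 20.8
```

View pics/w16.png

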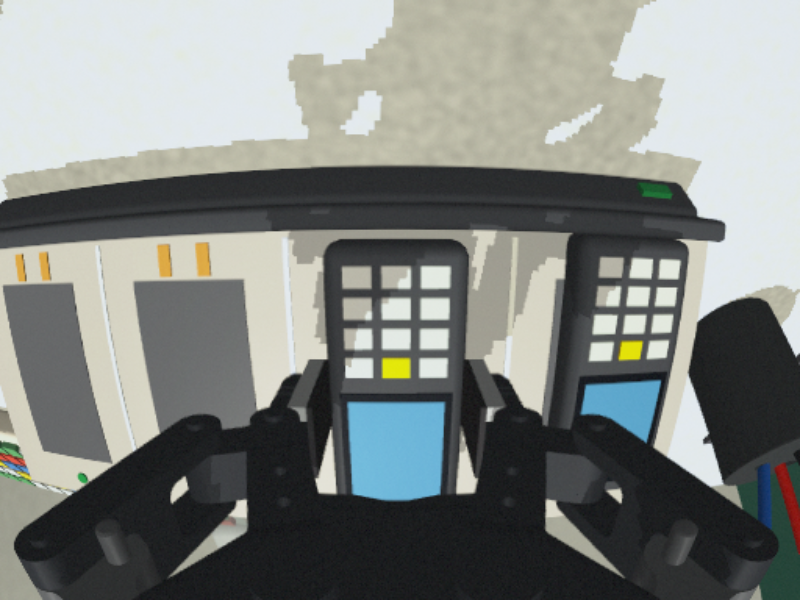

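Request:
apply_moves([
  {"rot": [0,0,0],"dp": [0.001,0.0005,0.001],"fingers": 255},
  {"rot": [0,0,0],"dp": [0.001,0,0.001],"fingers": 118},
  {"rot": [0,0,0],"dp": [0,0,0],"fingers": 108},
  {"rot": [0,0,0],"dp": [0,0,0],"fingers": 98},
  {"rot": [0,0,0],"dp": [0,0,0],"fingers": 88},
])

```text
clock: 28.65
ee_pos: [551.0, 276.0, 82.4]
orientation: [-0.035, 0.953, 0.012, 0.3]
contact_force: [-0.4, 0.2, -0.2]
opening: 0.657
```

Request:
apply_moves([
  {"rot": [0,0,0],"dp": [0,0,0],"fingers": 85},
  {"rot": [0,0,0],"dp": [0,0,-0.01],"fingers": 85},
  {"rot": [0,0,0],"dp": [0,0,-0.03],"fingers": 85},
  {"rot": [0,0,0],"dp": [0,0,-0.03],"fingers": 85},
  {"rot": [0,0,0],"dp": [0,0,0],"fingers": 85},
])

```text
clock: 29.15
ee_pos: [509.6, 274.0, 142.8]
orientation: [-0.036, 0.953, 0.013, 0.301]
contact_force: [-0.1, 0.3, 0.9]
opening: 0.666
```

```bash
python3 - <<'E'
from h import *
inrack();m=camera_model("wrist");p,d=capture("wrist")
cv2.imwrite("pics/w17.png",cv2.resize(p[:,:,::-1],(800,600)))
c,w=HH["C"];T=Rtool(180+w)
P,Q=plan([555,60,165],T,12)
P,Q=plan([c[0]-3,c[1],130],T,8,P,Q)
E
```

```text
t 29.15 P [509.6 274.  142.8] F [-0.1  0.3  0.9] op 0.666
rack frame 51.7 40.7 99.0 roterr [0.005 0.001 0.002]
0 [0.002, 0.051, 0.006] [-0.003, -0.018, -0.0]
1 [0.002, 0.051, 0.006] [-0.003, -0.018, -0.001]
2 [0.002, 0.051, 0.006] [-0.004, -0.018, -0.0]
3 [0.002, 0.051, 0.006] [-0.003, -0.018, -0.001]
4 [0.002, 0.051, 0.006] [-0.003, -0.018, -0.001]
5 [0.002, 0.051, 0.006] [-0.004, -0.018, -0.001]
6 [0.002, 0.051, 0.006] [-0.003, -0.018, -0.001]
7 [0.002, 0.051, 0.006] [-0.004, -0.018, -0.001]
8 [0.002, 0.051, 0.006] [-0.003, -0.018, -0.001]
9 [0.003, 0.051, 0.006] [-0.004, -0.017, -0.002]
10 [0.002, 0.051, 0.006] [-0.004, -0.018, -0.001]
11 [0.003, 0.051, 0.006] [-0.003, -0.018, -0.002]
end [554.6  60.1 164.7] err [ 0.45 -0.08  0.29] [-0.0002 -0.0003  0.    ]
0 [-0.0, -0.0, 0.0] [-0.002, -0.04, 0.004]
1 [-0.0, -0.0, 0.0] [-0.003, -0.04, 0.005]
2 [-0.0, -0.0, 0.0] [-0.002, -0.04, 0.004]
3 [-0.0, -0.0, 0.0] [-0.002, -0.04, 0.004]
4 [-0.0, -0.0, 0.0] [-0.003, -0.04, 0.005]
5 [-0.0, -0.0, 0.0] [-0.002, -0.041, 0.004]
6 [-0.0, -0.0, 0.0] [-0.002, -0.04, 0.004]
7 [-0.0, -0.0, 0.0] [-0.003, -0.04, 0.005]
end [ 573.5 -260.9  129.8] err [-0.45  0.33  0.23] [-0.0002 -0.0003  0.    ]
```

View pics/w17.png

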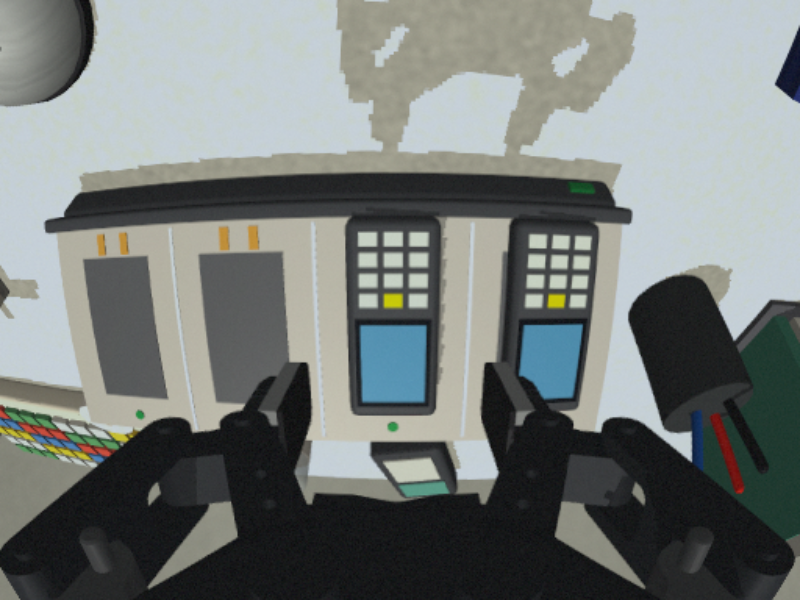

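Both seated squarely against the lip. Next, C.

Request:
apply_moves([
  {"rot": [0.002,0.051,0.006],"dp": [-0.003,-0.018,0],"fingers": 85},
  {"rot": [0.002,0.051,0.006],"dp": [-0.003,-0.018,-0.001],"fingers": 85},
  {"rot": [0.002,0.051,0.006],"dp": [-0.004,-0.018,0],"fingers": 85},
  {"rot": [0.002,0.051,0.006],"dp": [-0.003,-0.018,-0.001],"fingers": 85},
  {"rot": [0.002,0.051,0.006],"dp": [-0.003,-0.018,-0.001],"fingers": 85},
])

```text
clock: 29.7
ee_pos: [529.2, 183.3, 149.3]
orientation: [-0.02, 0.984, 0.007, 0.175]
contact_force: [0.0, -0.1, 0.2]
opening: 0.667
```

Request:
apply_moves([
  {"rot": [0.002,0.051,0.006],"dp": [-0.004,-0.018,-0.001],"fingers": 85},
  {"rot": [0.002,0.051,0.006],"dp": [-0.003,-0.018,-0.001],"fingers": 85},
  {"rot": [0.002,0.051,0.006],"dp": [-0.004,-0.018,-0.001],"fingers": 85},
  {"rot": [0.002,0.051,0.006],"dp": [-0.003,-0.018,-0.001],"fingers": 85},
  {"rot": [0.003,0.051,0.006],"dp": [-0.004,-0.018,-0.002],"fingers": 85},
])

```text
clock: 30.2
ee_pos: [547.6, 92.8, 158.7]
orientation: [-0.005, 0.999, 0.002, 0.048]
contact_force: [-1.1, 0.1, -0.4]
opening: 0.667
```

```bash
python3 - <<'E'
from h import *
P,Q=st();print(get_state()["joint_pos"].round(2))
c,w=HH["C"];T=Rtool(180+w)
P,Q=plan([c[0]-3,c[1],130],T,10)
E
```

```text
t 30.2 P [547.6  92.8 158.7] F [-1.1  0.1 -0.4] op 0.667
[ 0.24  0.54 -0.76  1.94  0.58  0.79  0.74]
0 [0.0, 0.01, 0.001] [-0.002, -0.035, 0.003]
1 [0.0, 0.01, 0.001] [-0.002, -0.036, 0.003]
2 [0.0, 0.009, 0.001] [-0.002, -0.035, 0.003]
3 [0.0, 0.01, 0.001] [-0.002, -0.035, 0.003]
4 [0.001, 0.009, 0.001] [-0.002, -0.036, 0.003]
5 [0.0, 0.01, 0.001] [-0.003, -0.035, 0.003]
6 [0.001, 0.009, 0.001] [-0.002, -0.036, 0.002]
7 [0.0, 0.01, 0.001] [-0.002, -0.035, 0.003]
8 [0.001, 0.009, 0.001] [-0.003, -0.035, 0.003]
9 [0.0, 0.01, 0.001] [-0.002, -0.036, 0.003]
end [ 572.9 -261.   130.2] err [ 0.22  0.38 -0.15] [ 0.0001 -0.0002 -0.0005]
```

Request:
apply_moves([
  {"rot": [0,0.01,0.001],"dp": [-0.002,-0.035,0.003],"fingers": 85},
  {"rot": [0,0.01,0.001],"dp": [-0.002,-0.036,0.003],"fingers": 85},
  {"rot": [0,0.009,0.001],"dp": [-0.002,-0.035,0.003],"fingers": 85},
  {"rot": [0,0.01,0.001],"dp": [-0.002,-0.035,0.003],"fingers": 85},
  {"rot": [0.001,0.009,0.001],"dp": [-0.002,-0.036,0.003],"fingers": 85},
])

```text
clock: 30.7
ee_pos: [560.1, -84.5, 143.8]
orientation: [-0.002, 1.0, 0.001, 0.025]
contact_force: [0.5, 0.0, 0.6]
opening: 0.668
```

Request:
apply_moves([
  {"rot": [0,0.01,0.001],"dp": [-0.003,-0.035,0.003],"fingers": 85},
  {"rot": [0.001,0.009,0.001],"dp": [-0.002,-0.036,0.002],"fingers": 85},
  {"rot": [0,0.01,0.001],"dp": [-0.002,-0.035,0.003],"fingers": 85},
  {"rot": [0.001,0.009,0.001],"dp": [-0.003,-0.035,0.003],"fingers": 85},
  {"rot": [0,0.01,0.001],"dp": [-0.002,-0.036,0.003],"fingers": 85},
])

```text
clock: 31.2
ee_pos: [573.0, -261.4, 129.8]
orientation: [0.0, 1.0, 0.0, 0.001]
contact_force: [0.6, 0.8, -0.0]
opening: 0.661
```

Request:
apply_moves([
  {"rot": [0,0,0],"dp": [0,0,0],"fingers": 85},
  {"rot": [0,0,0],"dp": [0,0,0],"fingers": 85},
  {"rot": [0,0,0],"dp": [0,0,0],"fingers": 85},
  {"rot": [0,0,0],"dp": [0,0,0],"fingers": 85},
  {"rot": [0,0,0],"dp": [0,0,0],"fingers": 85},
])

```text
clock: 31.7
ee_pos: [573.7, -258.4, 131.0]
orientation: [-0.001, 1.0, 0.0, 0.002]
contact_force: [-0.2, 0.6, 0.3]
opening: 0.665
```

```bash
python3 - <<'E'
from h import *
c,w=HH["C"];T=Rtool(180+w);print(get_state()["joint_pos"].round(2))
m=camera_model("wrist");p,d=capture("wrist")
for o in handhelds(p,m,(100,420,60,300)): print(np.round(o[0],1),np.round(o[1],1),round(o[2],1),o[3].round())
derr([c[0]-3,c[1],34],T)
E
```

```text
[ 0.8   0.72 -0.75  1.69  0.58  0.97  1.4 ]
[ 599.6 -260.6] [31.9 40.4] 89.8 [251. 229.]
[ 594.5 -335.2] [40.9 32. ] 7.1 [162. 221.]
t 31.75 P [ 573.6 -258.6  131.1] F [ 0.6 -0.  -0.2] op 0.669
fix: dp [ 0.0009 -0.002   0.0971] rot [-0.     0.004  0.002]
```

Request:
apply_moves([
  {"rot": [0,0,0],"dp": [0.001,-0.002,0.025],"fingers": 85},
  {"rot": [0,0,0],"dp": [0,0,0.03],"fingers": 85},
  {"rot": [0,0,0],"dp": [0,0,0.026],"fingers": 85},
  {"rot": [0,0,0],"dp": [0,0,0.011],"fingers": 85},
  {"rot": [0,0,0],"dp": [0,0,0.006],"fingers": 88},
])

```text
clock: 32.25
ee_pos: [572.6, -260.9, 32.2]
orientation: [-0.001, 1.0, 0.0, 0.001]
contact_force: [0.2, -0.5, -0.2]
opening: 0.657
```

Request:
apply_moves([
  {"rot": [0,0,0],"dp": [0,0,0],"fingers": 88},
  {"rot": [0,0,0],"dp": [0,0,0],"fingers": 255},
  {"rot": [0,0,0],"dp": [0,0,0],"fingers": 255},
  {"rot": [0,0,0],"dp": [0,0,0],"fingers": 255},
  {"rot": [0,0,0],"dp": [0,0,0],"fingers": 255},
])

```text
clock: 32.75
ee_pos: [573.6, -261.5, 34.2]
orientation: [-0.0, 1.0, -0.0, 0.003]
contact_force: [-0.3, 0.8, 6.3]
opening: 0.498
```

```bash
python3 - <<'E'
from h import *
P,Q=st();w=HH["C"][1]
P,Q=plan([P[0],P[1],150],Rtool(180+w),4)
P,Q=plan([545,-20,165],Track,18,P,Q)
P,Q=plan(rackp(54,-39,9+14+40),Track,8,P,Q)
E
```

```text
t 32.75 P [ 573.6 -261.5   34.2] F [-0.3  0.8  6.3] op 0.498
0 [-0.0, 0.001, 0.0] [-0.0, -0.0, -0.029]
1 [-0.0, 0.001, 0.0] [-0.0, -0.0, -0.029]
2 [-0.0, 0.002, 0.0] [-0.0, -0.0, -0.029]
3 [-0.001, 0.001, 0.001] [-0.0, -0.0, -0.029]
end [ 573.2 -261.4  150.2] err [ 0.42 -0.07 -0.17] [ 0.0004  0.0003 -0.0004]
0 [-0.001, -0.034, -0.004] [0.002, 0.013, -0.001]
1 [-0.001, -0.034, -0.004] [0.001, 0.014, -0.001]
2 [-0.001, -0.034, -0.004] [0.001, 0.013, -0.001]
3 [-0.001, -0.034, -0.004] [0.002, 0.014, -0.0]
4 [-0.001, -0.034, -0.004] [0.001, 0.013, -0.001]
5 [-0.001, -0.034, -0.004] [0.001, 0.014, -0.001]
6 [-0.001, -0.034, -0.004] [0.001, 0.013, -0.001]
7 [-0.001, -0.034, -0.004] [0.001, 0.013, -0.001]
8 [-0.001, -0.034, -0.004] [0.001, 0.014, -0.002]
9 [-0.001, -0.034, -0.004] [0.001, 0.013, -0.001]
10 [-0.001, -0.034, -0.004] [0.001, 0.014, -0.001]
11 [-0.001, -0.034, -0.004] [0.0, 0.013, -0.001]
12 [-0.002, -0.034, -0.004] [0.001, 0.014, -0.001]
13 [-0.001, -0.034, -0.003] [0.0, 0.013, -0.001]
14 [-0.002, -0.034, -0.004] [0.001, 0.014, -0.001]
15 [-0.001, -0.033, -0.003] [-0.0, 0.013, -0.001]
16 [-0.002, -0.034, -0.004] [-0.0, 0.014, -0.001]
17 [-0.001, -0.033, -0.003] [0.0, 0.013, -0.001]
end [545.1 -20.2 164.9] err [-0.13  0.2   0.05] [-0.     -0.0003 -0.0002]
0 [-0.0, -0.0, -0.0] [0.003, 0.027, 0.006]
1 [-0.0, -0.0, -0.0] [0.003, 0.027, 0.005]
2 [-0.0, -0.0, -0.0] [0.002, 0.027, 0.006]
3 [-0.0, -0.0, -0.0] [0.003, 0.027, 0.006]
4 [-0.0, -0.0, -0.0] [0.003, 0.027, 0.006]
5 [-0.0, -0.0, -0.0] [0.003, 0.027, 0.005]
6 [-0.0, -0.0, -0.0] [0.002, 0.027, 0.006]
7 [-0.0, -0.0, -0.0] [0.003, 0.027, 0.006]
end [538.  195.8 114.7] err [-0.28  0.23 -0.09] [-0.     -0.0003 -0.0002]
```

Request:
apply_moves([
  {"rot": [0,0,0],"dp": [0,0,-0.01],"fingers": 255},
  {"rot": [0,0,0],"dp": [0,0,-0.03],"fingers": 255},
  {"rot": [0,0,0],"dp": [0,0,-0.035],"fingers": 255},
  {"rot": [0,0,0],"dp": [0,0,-0.035],"fingers": 255},
  {"rot": [-0.001,-0.034,-0.004],"dp": [0.002,0.013,-0.006],"fingers": 255},
])

```text
clock: 33.25
ee_pos: [573.0, -249.9, 153.5]
orientation: [-0.001, 1.0, -0.001, 0.022]
contact_force: [0.9, 0.4, -2.1]
opening: 0.507
```

Request:
apply_moves([
  {"rot": [-0.001,-0.034,-0.004],"dp": [0.001,0.017,-0.001],"fingers": 255},
  {"rot": [-0.001,-0.034,-0.004],"dp": [0.001,0.017,-0.001],"fingers": 255},
  {"rot": [-0.001,-0.034,-0.004],"dp": [0.002,0.017,0],"fingers": 255},
  {"rot": [-0.001,-0.034,-0.004],"dp": [0.001,0.017,-0.001],"fingers": 255},
  {"rot": [-0.001,-0.034,-0.004],"dp": [0.001,0.017,-0.001],"fingers": 255},
])

```text
clock: 33.75
ee_pos: [562.6, -162.9, 153.1]
orientation: [-0.012, 0.994, 0.003, 0.104]
contact_force: [-0.0, 0.3, -1.5]
opening: 0.502
```

Request:
apply_moves([
  {"rot": [-0.001,-0.034,-0.004],"dp": [0.001,0.02,-0.001],"fingers": 255},
  {"rot": [-0.001,-0.034,-0.004],"dp": [0.001,0.02,-0.001],"fingers": 255},
  {"rot": [-0.001,-0.034,-0.004],"dp": [0.001,0.02,-0.002],"fingers": 255},
  {"rot": [-0.001,-0.034,-0.004],"dp": [0.001,0.02,-0.001],"fingers": 255},
  {"rot": [-0.001,-0.034,-0.004],"dp": [0.001,0.02,-0.001],"fingers": 255},
])

```text
clock: 34.25
ee_pos: [552.9, -63.3, 157.8]
orientation: [-0.022, 0.982, 0.006, 0.188]
contact_force: [1.0, 0.3, -1.8]
opening: 0.498
```

```bash
python3 - <<'E'
from h import *
inrack();print(get_state()["joint_pos"].round(2))
P,Q=plan(rackp(54,-39,9+14+40),Track,15)
E
```

```text
t 34.25 P [552.9 -63.3 157.8] F [ 1.   0.3 -1.8] op 0.498
rack frame 76.0 -298.8 100.4 roterr [-0.01  -0.232 -0.024]
[ 0.49  0.43 -0.59  2.18  0.84  0.3   0.82]
0 [-0.001, -0.015, -0.002] [0.001, 0.017, 0.003]
1 [-0.001, -0.015, -0.002] [0.002, 0.018, 0.002]
2 [-0.001, -0.016, -0.002] [0.001, 0.017, 0.003]
3 [-0.001, -0.015, -0.002] [0.001, 0.017, 0.003]
4 [-0.001, -0.016, -0.002] [0.001, 0.018, 0.002]
5 [-0.001, -0.015, -0.001] [0.002, 0.017, 0.003]
6 [-0.0, -0.016, -0.002] [0.001, 0.017, 0.002]
7 [-0.001, -0.015, -0.001] [0.002, 0.017, 0.003]
8 [-0.0, -0.016, -0.002] [0.001, 0.018, 0.003]
9 [-0.001, -0.015, -0.001] [0.001, 0.017, 0.002]
10 [-0.0, -0.016, -0.002] [0.002, 0.017, 0.003]
11 [-0.001, -0.015, -0.001] [0.001, 0.018, 0.002]
12 [-0.0, -0.016, -0.002] [0.001, 0.017, 0.003]
13 [-0.001, -0.015, -0.001] [0.002, 0.017, 0.002]
14 [-0.0, -0.016, -0.002] [0.001, 0.018, 0.003]
end [538.1 196.4 114.7] err [-0.36 -0.33 -0.12] [-0.      0.0004  0.0004]
```

Request:
apply_moves([
  {"rot": [-0.001,-0.015,-0.002],"dp": [0.001,0.017,0.001],"fingers": 255},
  {"rot": [-0.001,-0.015,-0.002],"dp": [0.002,0.018,0.001],"fingers": 255},
  {"rot": [-0.001,-0.016,-0.002],"dp": [0.001,0.017,0.001],"fingers": 255},
  {"rot": [-0.001,-0.015,-0.002],"dp": [0.001,0.017,0.001],"fingers": 255},
  {"rot": [-0.001,-0.016,-0.002],"dp": [0.001,0.018,0.001],"fingers": 255},
])

```text
clock: 34.75
ee_pos: [545.6, 22.0, 151.4]
orientation: [-0.027, 0.974, 0.008, 0.225]
contact_force: [0.9, -0.5, -1.7]
opening: 0.505
```

Request:
apply_moves([
  {"rot": [-0.001,-0.015,-0.001],"dp": [0.002,0.017,0.002],"fingers": 255},
  {"rot": [0,-0.016,-0.002],"dp": [0.001,0.017,0.002],"fingers": 255},
  {"rot": [-0.001,-0.015,-0.001],"dp": [0.002,0.017,0.002],"fingers": 255},
  {"rot": [0,-0.016,-0.002],"dp": [0.001,0.018,0.003],"fingers": 255},
  {"rot": [-0.001,-0.015,-0.001],"dp": [0.001,0.017,0.002],"fingers": 255},
])

```text
clock: 35.25
ee_pos: [539.6, 107.6, 138.6]
orientation: [-0.031, 0.964, 0.009, 0.263]
contact_force: [0.3, -0.5, -1.5]
opening: 0.502
```

Request:
apply_moves([
  {"rot": [0,-0.016,-0.002],"dp": [0.002,0.017,0.003],"fingers": 255},
  {"rot": [-0.001,-0.015,-0.001],"dp": [0.001,0.018,0.003],"fingers": 255},
  {"rot": [0,-0.016,-0.002],"dp": [0.001,0.017,0.004],"fingers": 255},
  {"rot": [-0.001,-0.015,-0.001],"dp": [0.002,0.017,0.004],"fingers": 255},
  {"rot": [0,-0.016,-0.002],"dp": [0.001,0.018,0.004],"fingers": 255},
])

```text
clock: 35.75
ee_pos: [537.3, 194.4, 119.6]
orientation: [-0.034, 0.953, 0.01, 0.3]
contact_force: [0.3, 0.6, -1.6]
opening: 0.496
```

```bash
python3 - <<'E'
from h import *
inrack();print(get_state()["joint_pos"].round(2))
derr(rackp(54,-39,9+14+4),Track)
E
```

```text
t 35.75 P [537.3 194.4 119.6] F [ 0.3  0.6 -1.6] op 0.496
rack frame 56.5 -40.6 67.4 roterr [-0.001 -0.001 -0.   ]
[-0.15  0.56 -0.66  2.37  1.93  0.7  -0.82]
t 35.75 P [537.3 194.4 119.6] F [ 0.3  0.6 -1.6] op 0.496
fix: dp [0.0024 0.0017 0.0404] rot [-0.001 -0.001 -0.   ]
```

Request:
apply_moves([
  {"rot": [0,0,0],"dp": [0.002,0.001,0.012],"fingers": 255},
  {"rot": [0,0,0],"dp": [0.002,0.0005,0.015],"fingers": 255},
  {"rot": [0,0,0],"dp": [0,0,0.011],"fingers": 255},
  {"rot": [0,0,0],"dp": [0,0,0.001],"fingers": 255},
  {"rot": [0,0,0],"dp": [0,0,0],"fingers": 255},
])

```text
clock: 36.25
ee_pos: [556.0, 196.4, 84.8]
orientation: [-0.034, 0.954, 0.01, 0.299]
contact_force: [0.3, -0.5, -1.2]
opening: 0.503
```

```bash
python3 - <<'E'
from h import *
inrack();m=camera_model("wrist");p,d=capture("wrist")
cv2.imwrite("pics/w18.png",cv2.resize(p[:,:,::-1],(800,600)))
P=cloud(m,d,True)
for u,v in [(253,172),(253,185),(240,180)]: q=P[v,u]-RO;print((q@RX).round(1),(q@RYv).round(1),(q@RZ).round(1))
E
```

```text
t 36.25 P [556.  196.4  84.8] F [ 0.3 -0.5 -1.2] op 0.503
rack frame 51.8 -39.9 28.2 roterr [-0.001 -0.003  0.   ]
10.7 -40.7 23.1
16.7 -40.7 22.9
14.1 -46.5 24.2
```

View pics/w18.png

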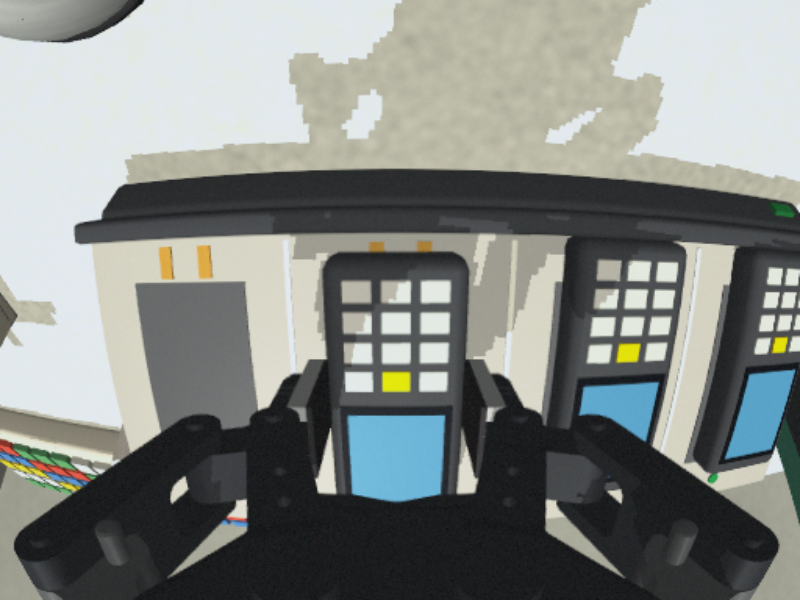

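Request:
apply_moves([
  {"rot": [0,0,0],"dp": [0.001,0.001,0.0015],"fingers": 255},
  {"rot": [0,0,0],"dp": [0.001,0,0.0015],"fingers": 255},
  {"rot": [0,0,0],"dp": [0.001,0,0.001],"fingers": 255},
  {"rot": [0,0,0],"dp": [0,0,0],"fingers": 120},
  {"rot": [0,0,0],"dp": [0,0,0],"fingers": 112},
])

```text
clock: 36.8
ee_pos: [555.8, 197.8, 79.8]
orientation: [-0.034, 0.953, 0.011, 0.299]
contact_force: [0.1, 0.2, -0.1]
opening: 0.56
```

Request:
apply_moves([
  {"rot": [0,0,0],"dp": [0,0,0],"fingers": 100},
  {"rot": [0,0,0],"dp": [0,0,0],"fingers": 85},
  {"rot": [0,0,0],"dp": [0,0,-0.01],"fingers": 85},
  {"rot": [0,0,0],"dp": [0,0,-0.03],"fingers": 85},
  {"rot": [0,0,0],"dp": [0,0,-0.03],"fingers": 85},
])

```text
clock: 37.3
ee_pos: [514.6, 194.8, 137.5]
orientation: [-0.034, 0.954, 0.011, 0.298]
contact_force: [0.1, 0.1, -0.3]
opening: 0.667
```

```bash
python3 - <<'E'
from h import *
inrack();m=camera_model("wrist");p,d=capture("wrist")
cv2.imwrite("pics/w19.png",cv2.resize(p[:,:,::-1],(800,600)))
c,w=HH["D"];T=Rtool(180+w)
P,Q=plan([555,0,165],T,10)
P,Q=plan([c[0],c[1],130],T,9,P,Q)
E
```

```text
t 37.3 P [514.6 194.8 137.5] F [ 0.1  0.1 -0.3] op 0.667
rack frame 48.2 -38.7 95.1 roterr [-0.    -0.005  0.   ]
0 [-0.001, 0.061, -0.004] [-0.004, -0.02, -0.0]
1 [-0.001, 0.061, -0.004] [-0.003, -0.02, -0.001]
2 [-0.001, 0.061, -0.004] [-0.004, -0.019, -0.001]
3 [-0.001, 0.061, -0.004] [-0.003, -0.02, -0.001]
4 [-0.001, 0.061, -0.004] [-0.003, -0.02, -0.001]
5 [-0.002, 0.061, -0.004] [-0.003, -0.02, -0.002]
6 [-0.001, 0.061, -0.004] [-0.003, -0.02, -0.001]
7 [-0.001, 0.061, -0.004] [-0.002, -0.02, -0.002]
8 [-0.002, 0.061, -0.005] [-0.003, -0.02, -0.002]
9 [-0.001, 0.06, -0.004] [-0.002, -0.02, -0.003]
end [ 5.554e+02 -3.000e-01  1.654e+02] err [-0.38  0.3  -0.38] [-0.0004  0.0001 -0.0004]
0 [-0.0, 0.0, -0.0] [0.003, -0.037, 0.004]
1 [-0.0, 0.0, -0.0] [0.002, -0.038, 0.004]
2 [-0.0, 0.0, -0.0] [0.003, -0.037, 0.004]
3 [-0.0, 0.0, -0.0] [0.002, -0.038, 0.004]
4 [-0.0, 0.0, -0.0] [0.003, -0.037, 0.004]
5 [-0.0, 0.0, -0.0] [0.002, -0.038, 0.004]
6 [-0.0, 0.0, -0.0] [0.003, -0.037, 0.004]
7 [-0.0, 0.0, -0.0] [0.003, -0.038, 0.004]
8 [-0.0, 0.0, -0.0] [0.002, -0.037, 0.004]
end [ 571.7 -337.7  129.5] err [-0.06 -0.28  0.5 ] [-0.0004  0.0001 -0.0004]
```

View pics/w19.png

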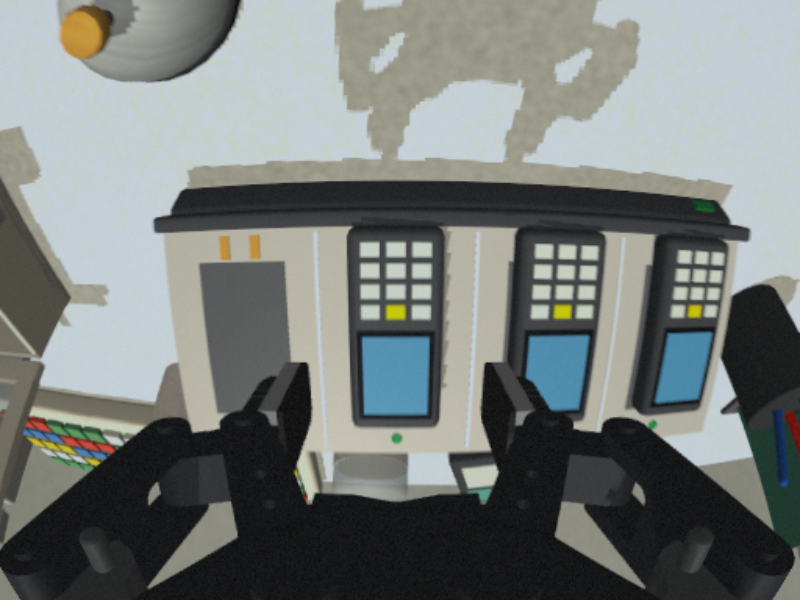

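Request:
apply_moves([
  {"rot": [-0.001,0.051,-0.003],"dp": [-0.004,-0.02,0],"fingers": 85},
  {"rot": [-0.001,0.051,-0.003],"dp": [-0.003,-0.02,-0.001],"fingers": 85},
  {"rot": [-0.001,0.051,-0.003],"dp": [-0.004,-0.02,-0.001],"fingers": 85},
  {"rot": [-0.001,0.051,-0.003],"dp": [-0.003,-0.02,-0.001],"fingers": 85},
  {"rot": [-0.001,0.051,-0.003],"dp": [-0.003,-0.02,-0.001],"fingers": 85},
])

```text
clock: 37.85
ee_pos: [532.9, 107.9, 147.7]
orientation: [-0.042, 0.981, 0.003, 0.192]
contact_force: [-0.3, -1.6, -0.2]
opening: 0.667
```

Request:
apply_moves([
  {"rot": [-0.001,0.051,-0.003],"dp": [-0.003,-0.02,-0.002],"fingers": 85},
  {"rot": [-0.001,0.051,-0.003],"dp": [-0.003,-0.02,-0.001],"fingers": 85},
  {"rot": [-0.001,0.051,-0.003],"dp": [-0.002,-0.02,-0.002],"fingers": 85},
  {"rot": [-0.001,0.051,-0.003],"dp": [-0.003,-0.02,-0.002],"fingers": 85},
  {"rot": [-0.001,0.051,-0.003],"dp": [-0.002,-0.02,-0.003],"fingers": 85},
])

```text
clock: 38.35
ee_pos: [550.9, 10.9, 161.4]
orientation: [-0.049, 0.996, -0.002, 0.068]
contact_force: [0.6, -0.4, 0.4]
opening: 0.665
```

```bash
python3 - <<'E'
from h import *
st();print(get_state()["joint_pos"].round(2))
c,w=HH["D"];T=Rtool(180+w)
P,Q=plan([c[0],c[1],130],T,10)
E
```

```text
t 38.35 P [550.9  10.9 161.4] F [ 0.6 -0.4  0.4] op 0.665
[ 0.43  0.53 -0.8   1.98  0.62  0.74  0.94]
0 [-0.001, 0.014, -0.002] [0.002, -0.035, 0.003]
1 [-0.001, 0.013, -0.002] [0.002, -0.035, 0.004]
2 [-0.001, 0.014, -0.002] [0.001, -0.035, 0.003]
3 [-0.001, 0.013, -0.002] [0.002, -0.035, 0.003]
4 [-0.001, 0.014, -0.002] [0.002, -0.034, 0.003]
5 [-0.001, 0.013, -0.002] [0.002, -0.035, 0.004]
6 [-0.001, 0.014, -0.002] [0.002, -0.035, 0.003]
7 [-0.002, 0.013, -0.002] [0.002, -0.035, 0.003]
8 [-0.001, 0.014, -0.001] [0.002, -0.035, 0.003]
9 [-0.002, 0.013, -0.002] [0.002, -0.035, 0.003]
end [ 571.6 -338.1  130.4] err [ 0.02  0.14 -0.43] [0.0003 0.0004 0.    ]
```

Request:
apply_moves([
  {"rot": [-0.001,0.014,-0.002],"dp": [0.002,-0.035,0.003],"fingers": 85},
  {"rot": [-0.001,0.013,-0.002],"dp": [0.002,-0.035,0.004],"fingers": 85},
  {"rot": [-0.001,0.014,-0.002],"dp": [0.001,-0.035,0.003],"fingers": 85},
  {"rot": [-0.001,0.013,-0.002],"dp": [0.002,-0.035,0.003],"fingers": 85},
  {"rot": [-0.001,0.014,-0.002],"dp": [0.002,-0.034,0.003],"fingers": 85},
])

```text
clock: 38.85
ee_pos: [561.3, -163.8, 145.8]
orientation: [-0.054, 0.998, -0.002, 0.035]
contact_force: [0.1, 0.3, 0.1]
opening: 0.668
```

Request:
apply_moves([
  {"rot": [-0.001,0.013,-0.002],"dp": [0.002,-0.035,0.004],"fingers": 85},
  {"rot": [-0.001,0.014,-0.002],"dp": [0.002,-0.035,0.003],"fingers": 85},
  {"rot": [-0.002,0.013,-0.002],"dp": [0.002,-0.035,0.003],"fingers": 85},
  {"rot": [-0.001,0.014,-0.001],"dp": [0.002,-0.035,0.003],"fingers": 85},
  {"rot": [-0.002,0.013,-0.002],"dp": [0.002,-0.035,0.003],"fingers": 85},
])

```text
clock: 39.35
ee_pos: [571.6, -338.6, 130.3]
orientation: [-0.059, 0.998, -0.0, 0.001]
contact_force: [1.3, 0.9, -0.3]
opening: 0.669
```

Request:
apply_moves([
  {"rot": [0,0,0],"dp": [0,0,0],"fingers": 85},
  {"rot": [0,0,0],"dp": [0,0,0],"fingers": 85},
  {"rot": [0,0,0],"dp": [0,0,0],"fingers": 85},
  {"rot": [0,0,0],"dp": [0,0,0],"fingers": 85},
  {"rot": [0,0,0],"dp": [0,0,0],"fingers": 85},
])

```text
clock: 39.85
ee_pos: [572.2, -336.4, 130.4]
orientation: [-0.059, 0.998, -0.0, 0.001]
contact_force: [-0.2, -0.4, 0.1]
opening: 0.67
```

```bash
python3 - <<'E'
from h import *
c,w=HH["D"];T=Rtool(180+w);print(get_state()["joint_pos"].round(2))
m=camera_model("wrist");p,d=capture("wrist");cv2.imwrite("pics/w20.png",cv2.resize(p[:,:,::-1],(800,600)))
for o in handhelds(p,m,(100,420,60,300)): print(np.round(o[0],1),np.round(o[1],1),round(o[2],1),o[3].round())
derr([*c,32],T)
E
```

```text
[ 0.9   0.77 -0.79  1.59  0.61  1.04  1.62]
[ 594.5 -334.8] [40.9 31.9] 7.0 [253. 226.]
t 39.9 P [ 572.1 -336.6  130.3] F [ 0.6 -0.1 -0.3] op 0.667
fix: dp [ 0.0009 -0.0012  0.0983] rot [-0.001  0.002  0.001]
```

View pics/w20.png

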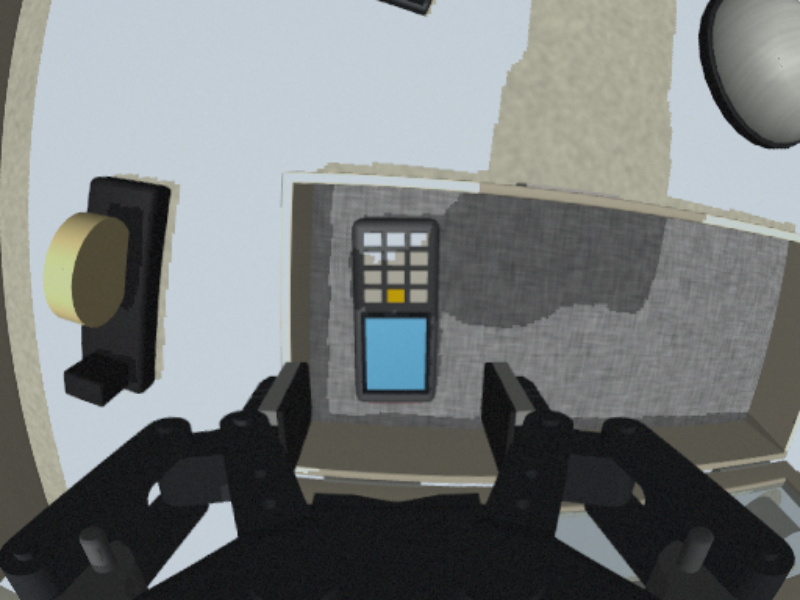

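Request:
apply_moves([
  {"rot": [0,0,0],"dp": [0.001,-0.0005,0.02],"fingers": 92},
  {"rot": [0,0,0],"dp": [0,0,0.03],"fingers": 92},
  {"rot": [0,0,0],"dp": [0,0,0.028],"fingers": 92},
  {"rot": [0,0,0],"dp": [0,0,0.013],"fingers": 92},
  {"rot": [0,0,0],"dp": [0,0,0.007],"fingers": 92},
])

```text
clock: 40.4
ee_pos: [570.7, -337.7, 31.5]
orientation: [-0.058, 0.998, -0.0, 0.0]
contact_force: [-17.2, 6.6, 47.4]
opening: 0.637
```

Request:
apply_moves([
  {"rot": [0,0,0],"dp": [0,0,0],"fingers": 92},
  {"rot": [0,0,0],"dp": [0,0,0],"fingers": 255},
  {"rot": [0,0,0],"dp": [0,0,0],"fingers": 255},
  {"rot": [0,0,0],"dp": [0,0,0],"fingers": 255},
  {"rot": [0,0,0],"dp": [0,0,0],"fingers": 255},
])

```text
clock: 40.9
ee_pos: [572.1, -338.1, 33.4]
orientation: [-0.058, 0.998, -0.001, 0.002]
contact_force: [-0.3, 1.0, 6.2]
opening: 0.498
```

```bash
python3 - <<'E'
from h import *
P,Q=st();w=HH["D"][1]
P,Q=plan([P[0],P[1],150],Rtool(180+w),4)
P,Q=plan([545,-20,165],Track,18,P,Q)
P,Q=plan(rackp(54,-117,9+14+40),Track,8,P,Q)
E
```

```text
t 40.9 P [ 572.1 -338.1   33.4] F [-0.3  1.   6.2] op 0.498
0 [-0.0, 0.001, -0.0] [-0.0, -0.0, -0.029]
1 [-0.0, 0.001, -0.0] [-0.0, -0.0, -0.029]
2 [-0.001, 0.001, -0.0] [-0.0, -0.0, -0.029]
3 [-0.0, 0.001, -0.0] [-0.0, -0.0, -0.03]
end [ 571.8 -338.   150.4] err [ 0.29 -0.1  -0.36] [-0.0004 -0.0002 -0.0001]
0 [0.001, -0.034, 0.002] [-0.001, 0.018, -0.001]
1 [0.001, -0.034, 0.002] [-0.0, 0.017, -0.001]
2 [0.001, -0.034, 0.003] [-0.001, 0.018, -0.0]
3 [0.001, -0.034, 0.002] [-0.0, 0.018, -0.001]
4 [0.001, -0.034, 0.003] [-0.001, 0.018, -0.001]
5 [0.001, -0.034, 0.002] [-0.0, 0.017, -0.001]
6 [0.001, -0.034, 0.003] [-0.001, 0.018, -0.001]
7 [0.001, -0.034, 0.002] [-0.0, 0.018, -0.001]
8 [0.001, -0.034, 0.003] [-0.001, 0.017, -0.0]
9 [0.001, -0.034, 0.003] [-0.0, 0.018, -0.001]
10 [0.0, -0.034, 0.002] [-0.001, 0.018, -0.001]
11 [0.001, -0.034, 0.003] [-0.0, 0.018, -0.001]
12 [0.0, -0.034, 0.002] [-0.0, 0.017, -0.001]
13 [0.001, -0.034, 0.003] [-0.001, 0.018, -0.0]
14 [0.0, -0.034, 0.002] [-0.0, 0.018, -0.001]
15 [0.001, -0.034, 0.003] [-0.0, 0.018, -0.001]
16 [0.0, -0.033, 0.002] [-0.001, 0.017, -0.001]
17 [0.001, -0.034, 0.003] [-0.0, 0.018, -0.001]
end [544.7 -20.  165.3] err [ 0.27  0.   -0.28] [-0.0004  0.0001 -0.0004]
0 [-0.0, 0.0, -0.0] [0.003, 0.017, 0.006]
1 [-0.0, 0.0, -0.0] [0.003, 0.018, 0.006]
2 [-0.0, 0.0, -0.0] [0.002, 0.017, 0.005]
3 [-0.0, 0.0, -0.0] [0.003, 0.017, 0.006]
4 [-0.0, 0.0, -0.0] [0.003, 0.017, 0.006]
5 [-0.0, 0.0, -0.0] [0.003, 0.018, 0.006]
6 [-0.0, 0.0, -0.0] [0.002, 0.017, 0.006]
7 [-0.0, 0.0, -0.0] [0.003, 0.017, 0.005]
end [543.3 118.2 115. ] err [ 0.06  0.04 -0.39] [-0.0004  0.0001 -0.0004]
```

Request:
apply_moves([
  {"rot": [0,0,0],"dp": [0,0,-0.01],"fingers": 255},
  {"rot": [0,0,0],"dp": [0,0,-0.03],"fingers": 255},
  {"rot": [0,0,0],"dp": [0,0,-0.035],"fingers": 255},
  {"rot": [0,0,0],"dp": [0,0,-0.035],"fingers": 255},
  {"rot": [0.001,-0.034,0.002],"dp": [0,0.018,-0.006],"fingers": 255},
])

```text
clock: 41.4
ee_pos: [571.6, -322.3, 152.9]
orientation: [-0.056, 0.998, -0.002, 0.021]
contact_force: [2.1, -0.1, -2.2]
opening: 0.5
```

Request:
apply_moves([
  {"rot": [0.001,-0.034,0.002],"dp": [0,0.018,-0.001],"fingers": 255},
  {"rot": [0.001,-0.034,0.003],"dp": [-0.001,0.018,0],"fingers": 255},
  {"rot": [0.001,-0.034,0.002],"dp": [0,0.018,-0.001],"fingers": 255},
  {"rot": [0.001,-0.034,0.003],"dp": [-0.001,0.018,-0.001],"fingers": 255},
  {"rot": [0.001,-0.034,0.002],"dp": [0,0.018,-0.001],"fingers": 255},
])

```text
clock: 41.9
ee_pos: [560.6, -229.9, 152.8]
orientation: [-0.051, 0.993, 0.003, 0.104]
contact_force: [0.0, -0.0, -0.7]
opening: 0.499
```

Request:
apply_moves([
  {"rot": [0.001,-0.034,0.003],"dp": [-0.001,0.02,-0.001],"fingers": 255},
  {"rot": [0.001,-0.034,0.002],"dp": [0,0.02,-0.001],"fingers": 255},
  {"rot": [0.001,-0.034,0.003],"dp": [-0.001,0.02,0],"fingers": 255},
  {"rot": [0.001,-0.034,0.003],"dp": [0,0.02,-0.001],"fingers": 255},
  {"rot": [0,-0.034,0.002],"dp": [-0.001,0.02,-0.001],"fingers": 255},
])

```text
clock: 42.4
ee_pos: [552.6, -130.2, 156.7]
orientation: [-0.044, 0.981, 0.006, 0.188]
contact_force: [0.8, -0.7, -1.3]
opening: 0.501
```

```bash
python3 - <<'E'
from h import *
inrack();print(get_state()["joint_pos"].round(2))
P,Q=plan(rackp(53,-117,9+14+45),Track,15)
E
```

```text
t 42.4 P [ 552.6 -130.2  156.7] F [ 0.8 -0.7 -1.3] op 0.501
rack frame 71.1 -365.5 102.4 roterr [ 0.003 -0.233  0.017]
[ 0.72  0.48 -0.71  2.14  0.77  0.33  1.08]
0 [0.0, -0.016, 0.001] [0.0, 0.017, 0.003]
1 [0.0, -0.015, 0.001] [0.001, 0.016, 0.002]
2 [0.0, -0.016, 0.001] [0.0, 0.017, 0.003]
3 [0.0, -0.015, 0.001] [0.001, 0.016, 0.002]
4 [0.0, -0.016, 0.001] [0.0, 0.017, 0.003]
5 [0.0, -0.015, 0.001] [0.001, 0.016, 0.002]
6 [0.0, -0.016, 0.001] [0.001, 0.017, 0.003]
7 [0.0, -0.015, 0.001] [0.0, 0.017, 0.002]
8 [0.0, -0.016, 0.001] [0.001, 0.016, 0.003]
9 [0.001, -0.015, 0.001] [0.001, 0.017, 0.002]
10 [0.0, -0.016, 0.001] [0.001, 0.016, 0.002]
11 [0.001, -0.015, 0.001] [0.001, 0.017, 0.003]
12 [0.0, -0.016, 0.002] [0.001, 0.016, 0.002]
13 [0.001, -0.015, 0.001] [0.001, 0.017, 0.003]
14 [0.0, -0.016, 0.002] [0.001, 0.016, 0.002]
end [539.9 117.5 118.1] err [-0.28  0.48  0.05] [ 0.0004  0.0002 -0.    ]
```

Request:
apply_moves([
  {"rot": [0,-0.016,0.001],"dp": [0,0.017,0.001],"fingers": 255},
  {"rot": [0,-0.015,0.001],"dp": [0.001,0.016,0.001],"fingers": 255},
  {"rot": [0,-0.016,0.001],"dp": [0,0.017,0.001],"fingers": 255},
  {"rot": [0,-0.015,0.001],"dp": [0.001,0.016,0.001],"fingers": 255},
  {"rot": [0,-0.016,0.001],"dp": [0,0.017,0.001],"fingers": 255},
])

```text
clock: 42.9
ee_pos: [546.2, -52.3, 151.4]
orientation: [-0.042, 0.974, 0.007, 0.224]
contact_force: [-0.0, -0.7, -1.6]
opening: 0.503
```

Request:
apply_moves([
  {"rot": [0,-0.015,0.001],"dp": [0.001,0.016,0.002],"fingers": 255},
  {"rot": [0,-0.016,0.001],"dp": [0.001,0.017,0.002],"fingers": 255},
  {"rot": [0,-0.015,0.001],"dp": [0,0.017,0.002],"fingers": 255},
  {"rot": [0,-0.016,0.001],"dp": [0.001,0.016,0.003],"fingers": 255},
  {"rot": [0.001,-0.015,0.001],"dp": [0.001,0.017,0.002],"fingers": 255},
])

```text
clock: 43.4
ee_pos: [541.6, 25.5, 139.9]
orientation: [-0.038, 0.965, 0.008, 0.259]
contact_force: [0.6, -0.7, -1.3]
opening: 0.499
```

Request:
apply_moves([
  {"rot": [0,-0.016,0.001],"dp": [0.001,0.016,0.004],"fingers": 255},
  {"rot": [0.001,-0.015,0.001],"dp": [0.001,0.017,0.004],"fingers": 255},
  {"rot": [0,-0.016,0.002],"dp": [0.001,0.016,0.004],"fingers": 255},
  {"rot": [0.001,-0.015,0.001],"dp": [0.001,0.017,0.004],"fingers": 255},
  {"rot": [0,-0.016,0.002],"dp": [0.001,0.016,0.003],"fingers": 255},
])

```text
clock: 43.9
ee_pos: [541.0, 107.8, 120.6]
orientation: [-0.034, 0.954, 0.01, 0.296]
contact_force: [-0.1, -0.6, -1.3]
opening: 0.501
```

```bash
python3 - <<'E'
from h import *
inrack();print(get_state()["joint_pos"].round(2))
derr(rackp(52,-117,27.5),Track)
E
```

```text
t 43.9 P [541.  107.8 120.6] F [-0.1 -0.6 -1.3] op 0.501
rack frame 54.9 -127.3 69.7 roterr [-0.002 -0.009  0.001]
[ 0.2   0.59 -0.88  2.42  2.    0.73 -0.7 ]
t 43.9 P [541.  107.8 120.6] F [-0.1 -0.6 -1.3] op 0.501
fix: dp [0.0025 0.0104 0.0422] rot [-0.002 -0.009  0.001]
```

Request:
apply_moves([
  {"rot": [-0.001,-0.005,0],"dp": [0.001,0.005,0.005],"fingers": 255},
  {"rot": [-0.001,-0.004,0],"dp": [0.001,0.005,0.013],"fingers": 255},
  {"rot": [0,0,0],"dp": [0,0,0.013],"fingers": 255},
  {"rot": [0,0,0],"dp": [0,0,0.01],"fingers": 255},
  {"rot": [0,0,0],"dp": [0,0,0],"fingers": 255},
])

```text
clock: 44.4
ee_pos: [561.8, 117.8, 84.1]
orientation: [-0.034, 0.954, 0.01, 0.299]
contact_force: [-0.4, 0.5, -0.8]
opening: 0.502
```

```bash
python3 - <<'E'
from h import *
inrack();print(get_state()["joint_pos"].round(2));m=camera_model("wrist");p,d=capture("wrist")
cv2.imwrite("pics/w21.png",cv2.resize(p[:,:,::-1],(800,600)))
P=cloud(m,d,True)
for u,v in [(253,172),(253,185),(240,180)]: q=P[v,u]-RO;print((q@RX).round(1),(q@RYv).round(1),(q@RZ).round(1))
E
```

```text
t 44.4 P [561.8 117.8  84.1] F [-0.4  0.5 -0.8] op 0.502
rack frame 51.6 -118.8 27.5 roterr [-0.001 -0.004  0.   ]
[ 0.17  0.71 -0.86  2.4   2.08  0.82 -0.75]
10.4 -119.6 22.7
16.1 -119.6 24.0
13.9 -125.4 23.9
```

View pics/w21.png

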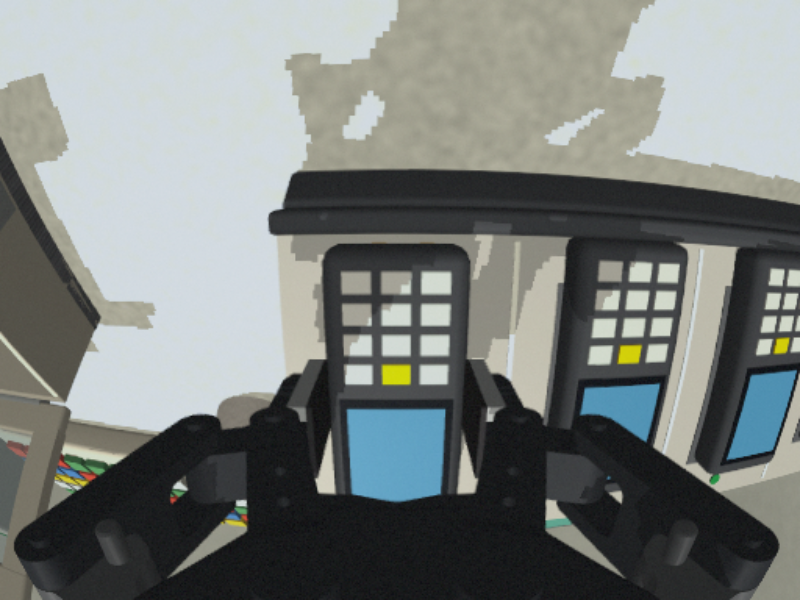

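Request:
apply_moves([
  {"rot": [0,-0.003,0],"dp": [0.001,0.001,0.0015],"fingers": 255},
  {"rot": [0,0,0],"dp": [0.001,0.0005,0.0015],"fingers": 255},
  {"rot": [0,0,0],"dp": [0.001,0,0.001],"fingers": 255},
  {"rot": [0,0,0],"dp": [0,0,0],"fingers": 120},
  {"rot": [0,0,0],"dp": [0,0,0],"fingers": 112},
])

```text
clock: 44.95
ee_pos: [561.1, 120.1, 80.2]
orientation: [-0.035, 0.953, 0.011, 0.301]
contact_force: [0.4, 0.1, 0.0]
opening: 0.561
```

Request:
apply_moves([
  {"rot": [0,0,0],"dp": [0,0,0],"fingers": 100},
  {"rot": [0,0,0],"dp": [0,0,0],"fingers": 85},
  {"rot": [0,0,0],"dp": [0,0,-0.01],"fingers": 85},
  {"rot": [0,0,0],"dp": [0,0,-0.03],"fingers": 85},
  {"rot": [0,0,0],"dp": [0,0,-0.03],"fingers": 85},
])

```text
clock: 45.45
ee_pos: [519.7, 117.2, 137.6]
orientation: [-0.035, 0.953, 0.011, 0.3]
contact_force: [0.2, -0.3, 0.0]
opening: 0.669
```

```bash
python3 - <<'E'
from h import *
inrack();print(get_state()["joint_pos"].round(2));m=camera_model("wrist");p,d=capture("wrist")
cv2.imwrite("pics/w22.png",cv2.resize(p[:,:,::-1],(800,600)))
p,d=capture("top");np.savez("t22.npz",p=p,d=d);crop(p,100,400,100,250,2.6,"t22")
E
```

```text
t 45.45 P [519.7 117.2 137.6] F [ 0.2 -0.3  0. ] op 0.669
rack frame 47.9 -116.4 95.4 roterr [ 0.001 -0.001  0.001]
[ 0.19  0.54 -0.91  2.46  1.96  0.73 -0.72]
```

View pics/w22.png

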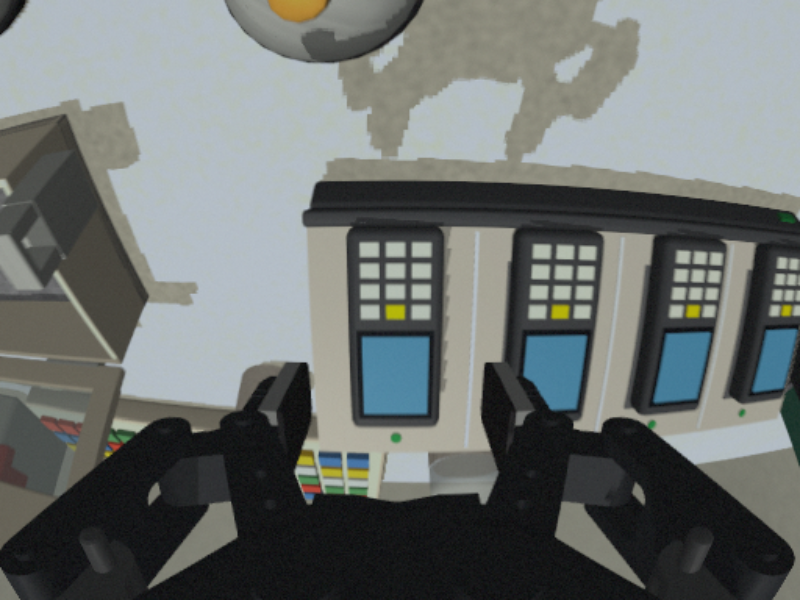

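View pics/t22.png

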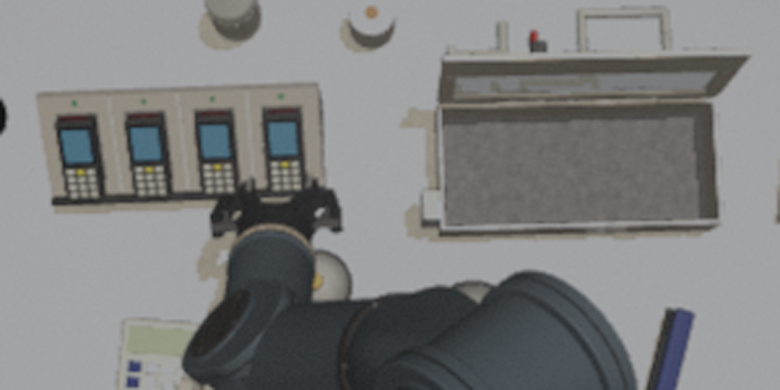

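```bash
python3 - <<'E'
from h import *
m=camera_model("top")
for u,v in [(580,13),(668,10),(624,11.5)]: print(onplane(m,100+u/2.6,100+v/2.6,200).round(1))
T=Rtool(90+YAW)
P,Q=plan([555,20,230],Rtool(184),11)
P,Q=plan([706,-241,280],T,14,P,Q)
E
```

```text
[ 707.2 -201.7  200. ]
[ 714.  -296.4  200. ]
[ 710.6 -249.   200. ]
0 [0.0, 0.056, 0.0] [-0.007, -0.009, -0.005]
1 [0.0, 0.056, 0.001] [-0.006, -0.009, -0.006]
2 [0.0, 0.056, 0.0] [-0.006, -0.009, -0.006]
3 [0.0, 0.056, 0.001] [-0.006, -0.009, -0.006]
4 [0.0, 0.056, 0.0] [-0.006, -0.009, -0.007]
5 [0.0, 0.056, 0.001] [-0.005, -0.009, -0.006]
6 [0.0, 0.056, 0.0] [-0.005, -0.01, -0.008]
7 [0.0, 0.056, 0.001] [-0.004, -0.009, -0.007]
8 [0.0, 0.055, 0.0] [-0.004, -0.009, -0.008]
9 [0.0, 0.056, 0.001] [-0.003, -0.009, -0.007]
10 [0.0, 0.055, 0.0] [-0.003, -0.009, -0.008]
end [554.7  19.7 229.6] err [0.29 0.28 0.37] [0.0002 0.0004 0.0003]
0 [0.0, 0.0, 0.113] [-0.009, -0.019, -0.004]
1 [0.0, 0.0, 0.113] [-0.012, -0.018, -0.003]
2 [0.0, 0.0, 0.113] [-0.014, -0.017, -0.004]
3 [0.0, 0.0, 0.113] [-0.015, -0.015, -0.003]
4 [0.0, 0.0, 0.113] [-0.017, -0.013, -0.004]
5 [0.0, 0.0, 0.113] [-0.019, -0.012, -0.004]
6 [0.0, 0.0, 0.113] [-0.019, -0.009, -0.003]
7 [0.0, 0.0, 0.113] [-0.02, -0.007, -0.004]
8 [0.0, -0.0, 0.114] [-0.021, -0.004, -0.003]
9 [0.0, -0.0, 0.113] [-0.022, -0.002, -0.004]
10 [0.0, -0.0, 0.114] [-0.021, 0.0, -0.004]
11 [0.0, -0.0, 0.113] [-0.022, 0.003, -0.003]
12 [0.0, -0.0, 0.114] [-0.021, 0.005, -0.004]
13 [0.0, -0.0, 0.113] [-0.02, 0.008, -0.003]
end [ 706.5 -241.1  279.6] err [-0.46  0.09  0.36] [ 0.0004 -0.0002  0.    ]
```

Request:
apply_moves([
  {"rot": [0,0.04,0],"dp": [-0.012,-0.009,-0.005],"fingers": 140},
  {"rot": [0,0.05,0.001],"dp": [-0.01,-0.009,-0.006],"fingers": 140},
  {"rot": [0,0.055,0],"dp": [-0.006,-0.009,-0.006],"fingers": 140},
  {"rot": [0,0.055,0.001],"dp": [-0.006,-0.009,-0.006],"fingers": 140},
  {"rot": [0,0.055,0],"dp": [-0.006,-0.009,-0.007],"fingers": 140},
])

```text
clock: 46.05
ee_pos: [540.8, 76.9, 177.0]
orientation: [-0.034, 0.98, 0.002, 0.195]
contact_force: [-0.0, 0.1, -0.8]
opening: 0.452
```

Request:
apply_moves([
  {"rot": [0,0.055,0.001],"dp": [-0.005,-0.009,-0.006],"fingers": 140},
  {"rot": [0,0.055,0],"dp": [-0.005,-0.01,-0.008],"fingers": 140},
  {"rot": [0,0.055,0.001],"dp": [-0.004,-0.009,-0.007],"fingers": 140},
  {"rot": [0,0.055,0],"dp": [-0.004,-0.009,-0.008],"fingers": 140},
  {"rot": [0,0.055,0.001],"dp": [-0.003,-0.009,-0.007],"fingers": 140},
])

```text
clock: 46.55
ee_pos: [553.8, 31.4, 217.9]
orientation: [-0.032, 0.998, -0.002, 0.058]
contact_force: [0.2, -0.1, -0.6]
opening: 0.455
```

```bash
python3 - <<'E'
from h import *
st();print(get_state()["joint_pos"].round(2))
T=Rtool(90+YAW)
P,Q=plan([706,-247,280],T,15)
E
```

```text
t 46.55 P [553.8  31.4 217.9] F [ 0.2 -0.1 -0.6] op 0.455
[ 0.51  0.51 -0.98  1.88  0.6   0.93  0.89]
0 [0.006, 0.007, 0.105] [-0.009, -0.019, -0.003]
1 [0.006, 0.007, 0.105] [-0.012, -0.018, -0.003]
2 [0.006, 0.007, 0.105] [-0.013, -0.017, -0.003]
3 [0.006, 0.007, 0.105] [-0.015, -0.016, -0.002]
4 [0.005, 0.006, 0.105] [-0.016, -0.013, -0.003]
5 [0.006, 0.007, 0.105] [-0.018, -0.013, -0.003]
6 [0.005, 0.006, 0.105] [-0.018, -0.01, -0.003]
7 [0.006, 0.007, 0.105] [-0.02, -0.008, -0.003]
8 [0.005, 0.006, 0.105] [-0.02, -0.006, -0.003]
9 [0.006, 0.007, 0.105] [-0.021, -0.004, -0.004]
10 [0.005, 0.006, 0.105] [-0.022, -0.001, -0.003]
11 [0.006, 0.007, 0.106] [-0.021, 0.0, -0.004]
12 [0.005, 0.006, 0.105] [-0.021, 0.003, -0.003]
13 [0.006, 0.007, 0.106] [-0.021, 0.005, -0.004]
14 [0.005, 0.006, 0.105] [-0.02, 0.007, -0.004]
end [ 706.3 -247.4  280.1] err [-0.29  0.4  -0.08] [0.0001 0.0004 0.0001]
```

Request:
apply_moves([
  {"rot": [0.006,0.007,0.105],"dp": [-0.009,-0.019,-0.008],"fingers": 140},
  {"rot": [0.006,0.007,0.105],"dp": [-0.012,-0.018,-0.008],"fingers": 140},
  {"rot": [0.006,0.007,0.105],"dp": [-0.013,-0.017,-0.008],"fingers": 140},
  {"rot": [0.006,0.007,0.105],"dp": [-0.015,-0.016,-0.007],"fingers": 140},
  {"rot": [0.005,0.006,0.105],"dp": [-0.016,-0.013,-0.006],"fingers": 140},
])

```text
clock: 47.05
ee_pos: [602.7, -61.2, 261.1]
orientation: [0.231, 0.972, -0.002, 0.042]
contact_force: [0.3, 0.7, -0.9]
opening: 0.447
```

Request:
apply_moves([
  {"rot": [0.006,0.007,0.105],"dp": [-0.018,-0.013,-0.005],"fingers": 140},
  {"rot": [0.005,0.006,0.105],"dp": [-0.018,-0.01,-0.005],"fingers": 140},
  {"rot": [0.006,0.007,0.105],"dp": [-0.02,-0.008,-0.005],"fingers": 140},
  {"rot": [0.005,0.006,0.105],"dp": [-0.02,-0.006,-0.003],"fingers": 140},
  {"rot": [0.006,0.007,0.105],"dp": [-0.021,-0.004,-0.003],"fingers": 140},
])

```text
clock: 47.55
ee_pos: [652.1, -153.8, 287.3]
orientation: [0.476, 0.879, -0.001, 0.022]
contact_force: [0.3, 0.0, 1.0]
opening: 0.452
```

Request:
apply_moves([
  {"rot": [0.005,0.006,0.105],"dp": [-0.022,-0.001,0],"fingers": 140},
  {"rot": [0.006,0.007,0.106],"dp": [-0.021,0,0],"fingers": 140},
  {"rot": [0.005,0.006,0.105],"dp": [-0.021,0.003,0],"fingers": 140},
  {"rot": [0.006,0.007,0.106],"dp": [-0.021,0.005,0],"fingers": 140},
  {"rot": [0.005,0.006,0.105],"dp": [-0.02,0.007,0],"fingers": 140},
])

```text
clock: 48.05
ee_pos: [704.0, -247.4, 289.5]
orientation: [0.689, 0.725, 0.0, 0.001]
contact_force: [0.3, -0.2, -0.4]
opening: 0.457
```

```bash
python3 - <<'E'
from h import *
m=camera_model("wrist");p,d=capture("wrist");cv2.imwrite("pics/w23.png",cv2.resize(p[:,:,::-1],(800,600)))
print(get_state()["joint_pos"].round(2))
derr([709.5,-247,195],Rtool(90+YAW))
E
```

```text
[ 0.52  0.71 -0.53  1.13  0.34  1.39  0.09]
t 48.1 P [ 704.6 -251.5  288.6] F [-2.  -3.5 -0.7] op 0.448
fix: dp [0.0045 0.005  0.0936] rot [ 0.001  0.002 -0.014]
```

View pics/w23.png

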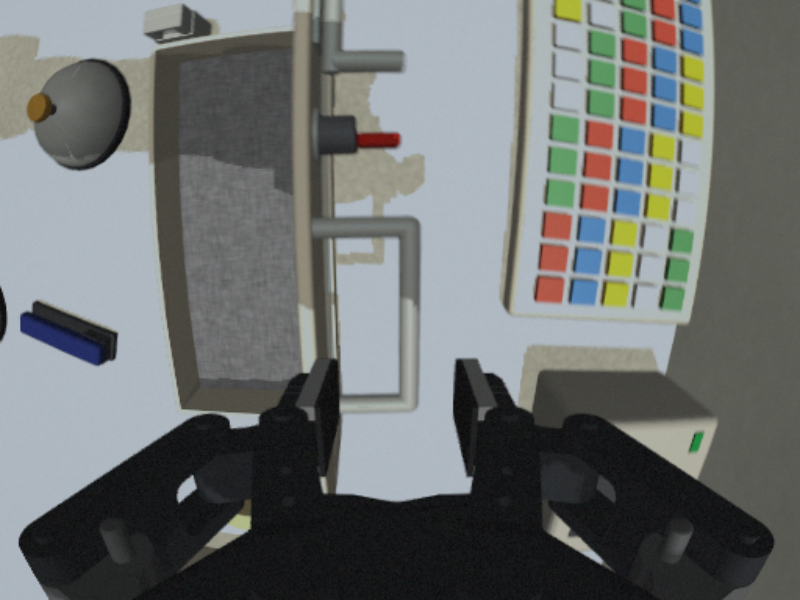

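```bash
python3 - <<'E'
from h import *
m=camera_model("wrist")
for u,v in [(410,235),(409,400)]: print(onplane(m,u*.64,v*.64,204,True).round(1))
E
```

```text
[ 708.7 -210.4  204. ]
[ 712.3 -293.1  204. ]
```

Request:
apply_moves([
  {"rot": [0,0,-0.007],"dp": [0.002,0.003,0.015],"fingers": 140},
  {"rot": [0,0,-0.007],"dp": [0.002,0.003,0.03],"fingers": 140},
  {"rot": [0,0,0],"dp": [0,0,0.03],"fingers": 140},
  {"rot": [0,0,0],"dp": [0,0,0.018],"fingers": 140},
  {"rot": [0,0,0],"dp": [0,0,0],"fingers": 140},
])

```text
clock: 48.6
ee_pos: [707.9, -240.6, 192.6]
orientation: [0.681, 0.733, -0.001, -0.002]
contact_force: [-0.0, 0.0, -0.9]
opening: 0.447
```

Request:
apply_moves([
  {"rot": [0,0,0],"dp": [0,0,0],"fingers": 255},
  {"rot": [0,0,0],"dp": [0,0,0],"fingers": 255},
  {"rot": [0,0,0],"dp": [0,0,0],"fingers": 255},
  {"rot": [0,0,0],"dp": [0,0,0],"fingers": 255},
  {"rot": [0,0,0],"dp": [0,0,0],"fingers": 255},
], force=25)

```text
clock: 49.1
ee_pos: [710.5, -241.7, 198.3]
orientation: [0.682, 0.732, 0.002, 0.002]
contact_force: [-0.8, 1.8, 4.7]
opening: 0.107
```

```bash
python3 - <<'E'
from h import *
derr([710,-247,195],Rtool(90+YAW))
m=camera_model("wrist");p,d=capture("wrist");cv2.imwrite("pics/w24.png",cv2.resize(p[:,:,::-1],(800,600)))
v0=np.array([-142,53.])
prev=None
f=lambda a:np.array([v0[0]*np.cos(a)+v0[1]*np.sin(a),-v0[0]*np.sin(a)+v0[1]*np.cos(a)])
A=np.linspace(1.62,0,21)
for a,b in zip(A[:-1],A[1:]): print(round(b,2),((f(b)-f(a))/1000*[1,-1]).round(4),f(b).round(0))
E
```

```text
t 49.1 P [ 710.5 -241.7  198.3] F [-0.8  1.8  4.7] op 0.107
fix: dp [-0.0052 -0.0009  0.0033] rot [0.005 0.001 0.015]
1.54 [-0.0115 -0.0044] [ 48. 144.]
1.46 [-0.0118 -0.0035] [ 37. 147.]
1.38 [-0.012  -0.0025] [ 25. 150.]
1.3 [-0.0122 -0.0015] [ 12. 151.]
1.22 [-0.0123 -0.0005] [  0. 152.]
1.13 [-0.0123  0.0005] [-12. 151.]
1.05 [-0.0122  0.0015] [-24. 150.]
0.97 [-0.012   0.0025] [-36. 147.]
0.89 [-0.0118  0.0034] [-48. 144.]
0.81 [-0.0115  0.0044] [-60. 139.]
0.73 [-0.0111  0.0053] [-71. 134.]
0.65 [-0.0106  0.0062] [-81. 128.]
0.57 [-0.0101  0.007 ] [-91. 121.]
0.49 [-0.0095  0.0078] [-101.  113.]
0.4 [-0.0088  0.0085] [-110.  105.]
0.32 [-0.0081  0.0092] [-118.   95.]
0.24 [-0.0073  0.0098] [-125.   86.]
0.16 [-0.0065  0.0104] [-132.   75.]
0.08 [-0.0057  0.0109] [-137.   64.]
0.0 [-0.0048  0.0113] [-142.   53.]
```

View pics/w24.png

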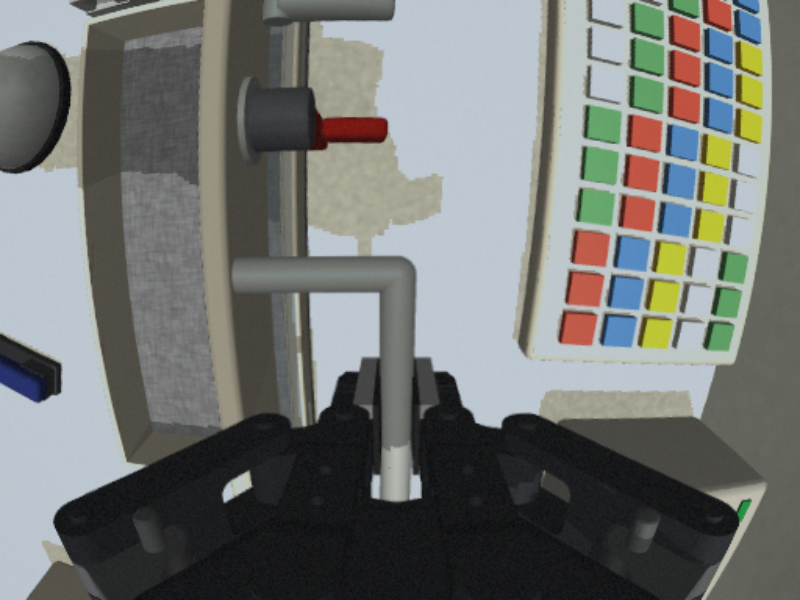

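Request:
apply_moves([
  {"rot": [0,0,0.007],"dp": [0,-0.0115,-0.0045],"fingers": 255},
  {"rot": [0,0,0.007],"dp": [0,-0.012,-0.0035],"fingers": 255},
  {"rot": [0,0,0],"dp": [0,-0.012,-0.0025],"fingers": 255},
  {"rot": [0,0,0],"dp": [0,-0.012,-0.0015],"fingers": 255},
  {"rot": [0,0,0],"dp": [0,-0.0125,-0.0005],"fingers": 255},
])

```text
clock: 49.65
ee_pos: [651.9, -245.1, 211.3]
orientation: [0.687, 0.727, 0.003, 0.003]
contact_force: [3.5, 2.4, 6.2]
opening: 0.101
```

Request:
apply_moves([
  {"rot": [0,0,0],"dp": [0,-0.0125,0.0005],"fingers": 255},
  {"rot": [0,0,0],"dp": [0,-0.012,0.0015],"fingers": 255},
  {"rot": [0,0,0],"dp": [0,-0.012,0.0025],"fingers": 255},
  {"rot": [0,0,0],"dp": [0,-0.012,0.0035],"fingers": 255},
  {"rot": [0,0,0],"dp": [0,-0.0115,0.0045],"fingers": 255},
])

```text
clock: 50.15
ee_pos: [591.0, -248.6, 198.0]
orientation: [0.687, 0.727, 0.002, 0.003]
contact_force: [2.8, 1.9, 0.4]
opening: 0.107
```

Request:
apply_moves([
  {"rot": [0,0,0],"dp": [0,-0.011,0.0055],"fingers": 255},
  {"rot": [0,0,0],"dp": [0,-0.0105,0.006],"fingers": 255},
  {"rot": [0,0,0],"dp": [0,-0.01,0.007],"fingers": 255},
  {"rot": [0,0,0],"dp": [0,-0.0095,0.008],"fingers": 255},
  {"rot": [0,0,0],"dp": [0,-0.009,0.0085],"fingers": 255},
])

```text
clock: 50.65
ee_pos: [540.6, -251.6, 162.0]
orientation: [0.687, 0.727, 0.001, 0.002]
contact_force: [1.0, 2.0, 1.9]
opening: 0.107
```

```bash
python3 - <<'E'
from h import *
st();print(get_state()["joint_pos"].round(2),get_state()["torque"])
E
```

```text
t 50.65 P [ 540.6 -251.6  162. ] F [1.  2.  1.9] op 0.107
[ 0.7   0.59 -0.54  1.75  0.37  0.9   0.06] [ 0.50930717 -0.62485478 -0.03202015]
```

Request:
apply_moves([
  {"rot": [0,0,0],"dp": [0,-0.008,0.009],"fingers": 255},
  {"rot": [0,0,0],"dp": [0,-0.0075,0.01],"fingers": 255},
  {"rot": [0,0,0],"dp": [0,-0.0065,0.0105],"fingers": 255},
  {"rot": [0,0,0],"dp": [0,-0.006,0.011],"fingers": 255},
  {"rot": [0,0,0],"dp": [0,-0.005,0.01],"fingers": 255},
])

```text
clock: 51.15
ee_pos: [507.6, -253.6, 110.0]
orientation: [0.687, 0.727, 0.001, 0.001]
contact_force: [4.6, 4.2, -0.5]
opening: 0.103
```

Request:
apply_moves([
  {"rot": [0,0,0],"dp": [0,0,0.001],"fingers": 255},
  {"rot": [0,0,0],"dp": [0,0,0.001],"fingers": 255},
  {"rot": [0,0,0],"dp": [0,0,0],"fingers": 255},
  {"rot": [0,0,0],"dp": [0,0,0],"fingers": 255},
  {"rot": [0,0,0],"dp": [0,0,0],"fingers": 255},
])

```text
clock: 51.65
ee_pos: [507.0, -253.7, 108.6]
orientation: [0.687, 0.727, 0.001, 0.001]
contact_force: [-1.8, 5.2, -4.7]
opening: 0.108
```

```bash
python3 - <<'E'
from h import *
st()
m=camera_model("wrist");p,d=capture("wrist");cv2.imwrite("pics/w25.png",cv2.resize(p[:,:,::-1],(800,600)))
P=cloud(m,d,True)
for u,v in [(252,190),(290,175),(290,205),(310,180),(330,180),(355,180)]: print(u,v,P[v,u].round(1))
E
```

```text
t 51.65 P [ 507.  -253.7  108.6] F [-1.8  5.2 -4.7] op 0.108
252 190 [ 503.8 -217.8  119.3]
290 175 [ 525.4 -220.3   69.4]
290 205 [ 526.9 -238.    69.9]
310 180 [ 537.3 -222.5   69.6]
330 180 [ 549.2 -221.7   69.8]
355 180 [ 566.4 -221.6   65.4]
```

View pics/w25.png

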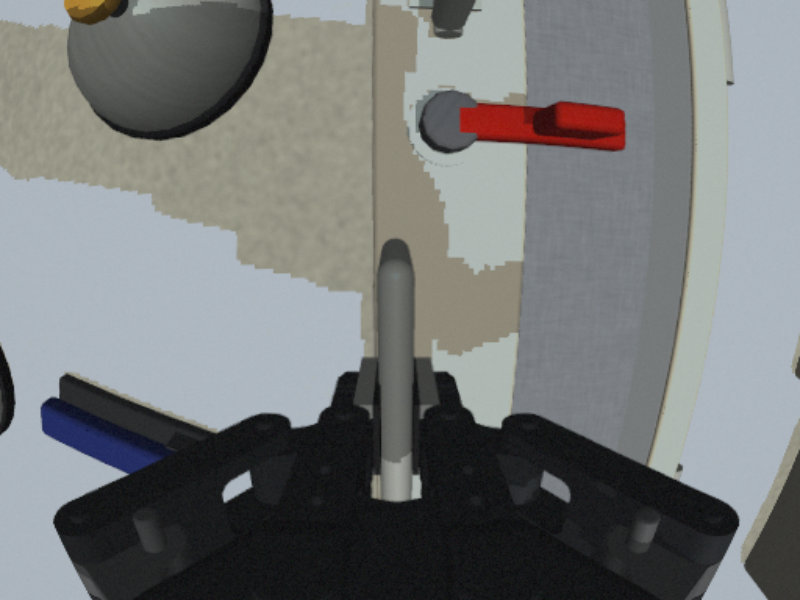

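Request:
apply_moves([
  {"rot": [0,0,0],"dp": [0,0,0.002],"fingers": 255},
  {"rot": [0,0,0],"dp": [0,0,0.002],"fingers": 255},
  {"rot": [0,0,0],"dp": [0,0,0.001],"fingers": 255},
  {"rot": [0,0,0],"dp": [0,0,0],"fingers": 255},
  {"rot": [0,0,0],"dp": [0,0,0],"fingers": 255},
])

```text
clock: 52.2
ee_pos: [507.0, -254.3, 106.6]
orientation: [0.687, 0.727, -0.0, 0.002]
contact_force: [-13.1, 6.9, 30.0]
opening: 0.111
```

Request:
apply_moves([
  {"rot": [0,0,0],"dp": [0,0,-0.003],"fingers": 140},
  {"rot": [0,0,0],"dp": [0,0,0],"fingers": 140},
  {"rot": [0,0,0],"dp": [0,0,0],"fingers": 140},
  {"rot": [0,0,0],"dp": [0,0,-0.03],"fingers": 140},
  {"rot": [0,0,0],"dp": [0,0,-0.035],"fingers": 140},
])

```text
clock: 52.7
ee_pos: [506.6, -253.9, 171.3]
orientation: [0.687, 0.727, 0.0, -0.0]
contact_force: [1.2, -0.7, 0.1]
opening: 0.452
```

```bash
python3 - <<'E'
from h import *
P,Q=plan([517.5,-150,170],Rtool(90+YAW),5)
E
```

```text
0 [0.0, -0.0, 0.0] [0.021, 0.003, 0.0]
1 [0.0, -0.0, 0.0] [0.02, 0.004, 0.001]
2 [0.0, -0.0, 0.0] [0.021, 0.003, -0.0]
3 [0.0, -0.0, 0.0] [0.021, 0.003, 0.0]
4 [0.0, -0.001, 0.0] [0.02, 0.004, 0.0]
end [ 517.8 -150.1  170.4] err [-0.33  0.15 -0.44] [0.0004 0.0001 0.0003]
```

Request:
apply_moves([
  {"rot": [0,0,0],"dp": [0.021,0.003,0],"fingers": 140},
  {"rot": [0,0,0],"dp": [0.02,0.004,0],"fingers": 140},
  {"rot": [0,0,0],"dp": [0.021,0.003,0],"fingers": 140},
  {"rot": [0,0,0],"dp": [0.021,0.003,0],"fingers": 140},
  {"rot": [0,0,0],"dp": [0.02,0.004,0],"fingers": 140},
])

```text
clock: 53.2
ee_pos: [518.7, -149.6, 171.8]
orientation: [0.687, 0.727, 0.001, 0.001]
contact_force: [-0.2, -0.9, 0.9]
opening: 0.45
```

Request:
apply_moves([
  {"rot": [0,0,0],"dp": [0,0,0],"fingers": 140},
  {"rot": [0,0,0],"dp": [0,0,0],"fingers": 140},
  {"rot": [0,0,0],"dp": [0,0,0],"fingers": 140},
  {"rot": [0,0,0],"dp": [0,0,0],"fingers": 140},
  {"rot": [0,0,0],"dp": [0,0,0],"fingers": 140},
])

```text
clock: 53.7
ee_pos: [518.4, -150.9, 171.8]
orientation: [0.687, 0.726, 0.001, 0.001]
contact_force: [0.3, -0.1, 0.3]
opening: 0.456
```

```bash
python3 - <<'E'
from h import *
st();m=camera_model("wrist");p,d=capture("wrist");cv2.imwrite("pics/w26.png",cv2.resize(p[:,:,::-1],(800,600)))
p,d=capture("top");np.savez("t26.npz",p=p,d=d);crop(p,180,400,110,320,2.8,"t26")
E
```

```text
t 53.7 P [ 518.4 -150.9  171.8] F [ 0.3 -0.1  0.3] op 0.456
```

View pics/w26.png

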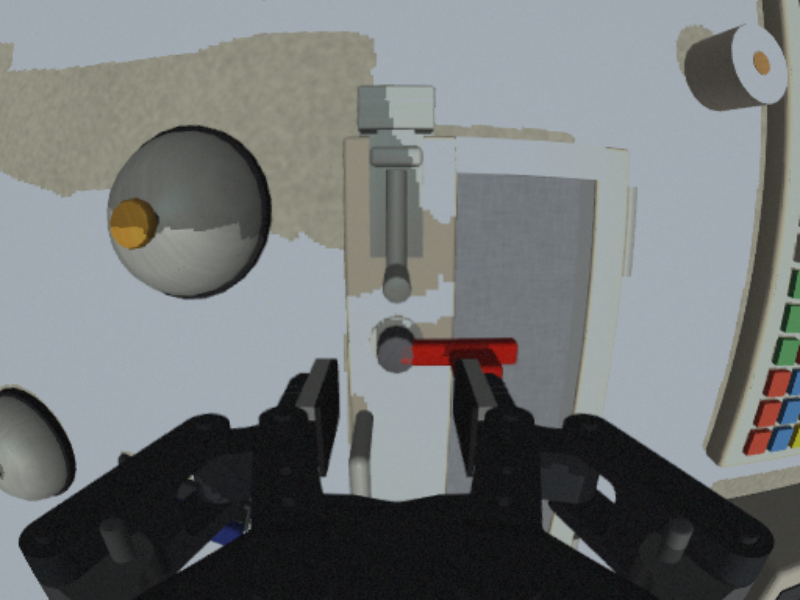

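```bash
python3 - <<'E'
from h import *
m=camera_model("wrist")
k=onplane(m,397*.64,289*.64,112.5,True);print(k,onplane(m,397*.64,350*.64,88.5,True))
derr([k[0],k[1],109.5],Rtool(90+YAW))
E
```

```text
[ 517.25049876 -128.93982279  112.5       ] [ 519.34411061 -164.62217922   88.5       ]
t 53.8 P [ 518.5 -150.6  171.9] F [ 0.4  0.2 -0.1] op 0.447
fix: dp [ 0.0217 -0.0002  0.0624] rot [ 0.003  0.001 -0.   ]
```

Request:
apply_moves([
  {"rot": [0,0,0],"dp": [0.01,0,0.01],"fingers": 140},
  {"rot": [0,0,0],"dp": [0.01,0,0.015],"fingers": 140},
  {"rot": [0,0,0],"dp": [0,0,0.02],"fingers": 140},
  {"rot": [0,0,0],"dp": [0,0,0.016],"fingers": 140},
  {"rot": [0,0,0],"dp": [0,0,0],"fingers": 200},
], force=40)

```text
clock: 54.3
ee_pos: [516.2, -129.2, 108.7]
orientation: [0.687, 0.727, -0.0, -0.0]
contact_force: [-0.3, 0.3, -0.3]
opening: 0.296
```

Request:
apply_moves([
  {"rot": [0,0,0],"dp": [0,0,0],"fingers": 255},
  {"rot": [0,0,0],"dp": [0,0,0],"fingers": 255},
  {"rot": [0,0,0],"dp": [0,0,0],"fingers": 255},
  {"rot": [0,0,0],"dp": [0.003,0,0],"fingers": 255},
  {"rot": [0,0,0],"dp": [0.007,0,0],"fingers": 255},
])

```text
clock: 54.8
ee_pos: [517.2, -121.3, 111.1]
orientation: [0.688, 0.726, 0.001, 0.002]
contact_force: [0.9, -2.3, -7.2]
opening: 0.122
```

Request:
apply_moves([
  {"rot": [0,0,0],"dp": [0.007,0,0],"fingers": 255},
  {"rot": [0,0,0],"dp": [0.007,0,0],"fingers": 255},
  {"rot": [0,0,0],"dp": [0.005,0,0],"fingers": 255},
  {"rot": [0,0,0],"dp": [0.002,0,0],"fingers": 255},
  {"rot": [0,0,0],"dp": [0,0,0],"fingers": 255},
])

```text
clock: 55.3
ee_pos: [515.9, -98.3, 111.0]
orientation: [0.687, 0.727, 0.001, 0.001]
contact_force: [0.3, 1.5, -3.1]
opening: 0.11
```

Request:
apply_moves([
  {"rot": [0,0,0],"dp": [0.001,0,0],"fingers": 255},
  {"rot": [0,0,0],"dp": [0.001,0,0],"fingers": 255},
  {"rot": [0,0,0],"dp": [0.001,0,0],"fingers": 255},
  {"rot": [0,0,0],"dp": [0,0,0],"fingers": 255},
  {"rot": [0,0,0],"dp": [0,0,0],"fingers": 255},
])

```text
clock: 55.8
ee_pos: [515.8, -97.2, 111.0]
orientation: [0.687, 0.726, 0.001, 0.002]
contact_force: [-0.0, -5.0, -0.6]
opening: 0.119
```

```bash
python3 - <<'E'
from h import *
st();m=camera_model("wrist");p,d=capture("wrist");cv2.imwrite("pics/w27.png",cv2.resize(p[:,:,::-1],(800,600)))
E
```

```text
t 55.8 P [515.8 -97.2 111. ] F [-0.  -5.  -0.6] op 0.119
```

View pics/w27.png

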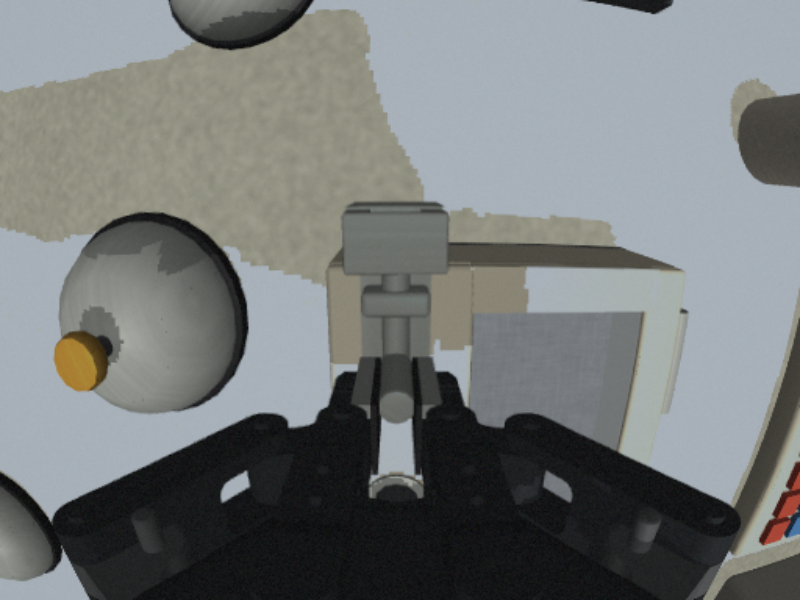

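Request:
apply_moves([
  {"rot": [0,0,0],"dp": [0.001,0,0],"fingers": 255},
  {"rot": [0,0,0],"dp": [0.001,0,0],"fingers": 255},
  {"rot": [0,0,0],"dp": [0.001,0,0],"fingers": 255},
  {"rot": [0,0,0],"dp": [0,0,0],"fingers": 255},
  {"rot": [0,0,0],"dp": [0,0,0],"fingers": 255},
])

```text
clock: 56.35
ee_pos: [515.8, -96.8, 111.0]
orientation: [0.688, 0.726, -0.0, 0.003]
contact_force: [0.9, -13.9, -2.9]
opening: 0.121
```

Request:
apply_moves([
  {"rot": [0,0,0],"dp": [-0.003,0,0],"fingers": 140},
  {"rot": [0,0,0],"dp": [0,0,0],"fingers": 140},
  {"rot": [0,0,0],"dp": [0,0,0],"fingers": 140},
  {"rot": [0,0,0],"dp": [0,0,-0.035],"fingers": 140},
  {"rot": [0,0,0],"dp": [-0.03,0,-0.04],"fingers": 140},
])

```text
clock: 56.85
ee_pos: [516.8, -121.4, 186.2]
orientation: [0.684, 0.729, 0.002, -0.001]
contact_force: [1.8, -0.8, 0.2]
opening: 0.449
```

Request:
apply_moves([
  {"rot": [0,0,0],"dp": [-0.03,0,-0.04],"fingers": 255},
  {"rot": [0,0,0],"dp": [0,0,-0.04],"fingers": 255},
  {"rot": [0,0,0],"dp": [0,0,0],"fingers": 255},
  {"rot": [0,0,0],"dp": [0,0,0],"fingers": 255},
  {"rot": [0,0,0],"dp": [0,0,0],"fingers": 255},
])

```text
clock: 57.35
ee_pos: [518.0, -155.4, 265.0]
orientation: [0.687, 0.727, 0.001, 0.001]
contact_force: [-1.0, -0.4, 0.3]
opening: -0.003
```

```bash
python3 - <<'E'
from h import *
st();m=camera_model("wrist");p,d=capture("wrist");np.savez("w28.npz",p=p,d=d,E=m["extrinsics"]);cv2.imwrite("pics/w28.png",cv2.resize(p[:,:,::-1],(800,600)))
p,d=capture("top");np.savez("t28.npz",p=p,d=d);crop(p,150,420,110,330,2.9,"t28")
E
```

```text
t 57.35 P [ 518.  -155.4  265. ] F [-1.  -0.4  0.3] op -0.003
```

View pics/w28.png

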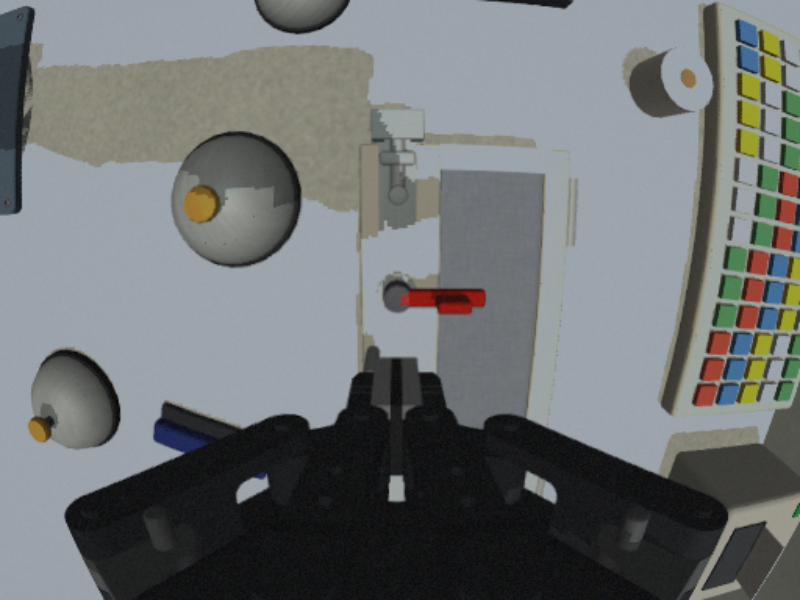

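View pics/t28.png

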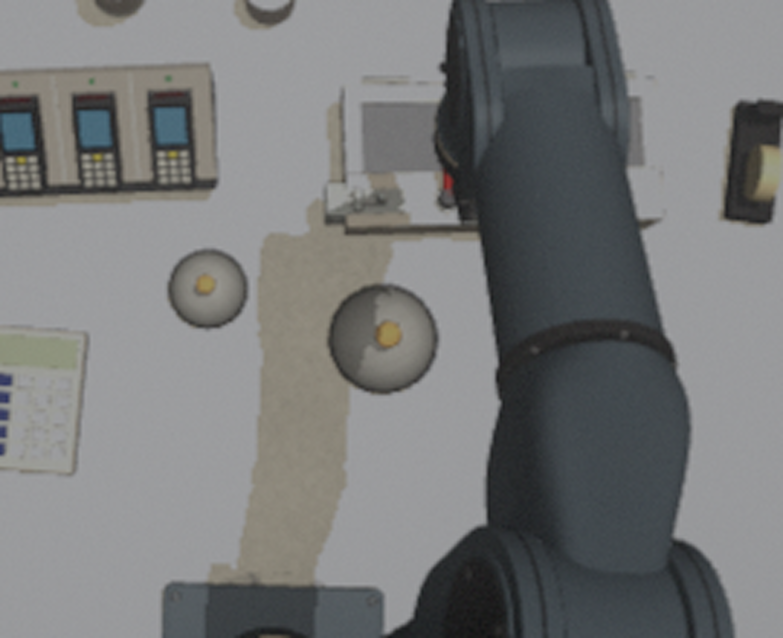

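```bash
python3 - <<'E'
from h import *
m=camera_model("top");z=np.load("t28.npz")
for n,(u,v) in dict(small=(205,284),mid=(388,334)).items(): print(n,onplane(m,150+u/2.9,110+v/2.9,61).round(1))
hsv=cv2.cvtColor(z["p"],cv2.COLOR_RGB2HSV);mk=((hsv[...,0]>10)&(hsv[...,0]<28)&(hsv[...,1]>90)).astype(np.uint8);n,l,st_,ce=cv2.connectedComponentsWithStats(mk[190:240,200:240]);print([ (ce[i]+[200,190],st_[i,4]) for i in range(1,n)])
for i in range(1,n): print(onplane(m,*(ce[i]+[200,190]),61).round(1))
P,Q=plan([450,20,230],Rtool(90+YAW),5)
E
```

```text
small [423.4  79.7  61. ]
mid [ 377.8 -110.6   61. ]
[(array([220.25925926, 207.59259259]), np.int32(27))]
[424.4  81.   61. ]
0 [0.0, -0.0, 0.0] [0.036, -0.012, 0.007]
1 [0.0, -0.0, 0.0] [0.036, -0.011, 0.007]
2 [0.0, -0.0, 0.001] [0.035, -0.012, 0.007]
3 [0.0, -0.0, 0.0] [0.036, -0.011, 0.007]
4 [0.001, -0.0, 0.001] [0.036, -0.012, 0.007]
end [450.   20.  229.7] err [0.01 0.01 0.32] [-0.0001 -0.0002 -0.0005]
```

Request:
apply_moves([
  {"rot": [0,0,0],"dp": [0.036,-0.012,0.007],"fingers": 255},
  {"rot": [0,0,0],"dp": [0.036,-0.011,0.007],"fingers": 255},
  {"rot": [0,0,0],"dp": [0.035,-0.012,0.007],"fingers": 255},
  {"rot": [0,0,0],"dp": [0.036,-0.011,0.007],"fingers": 255},
  {"rot": [0,0,0],"dp": [0.036,-0.012,0.007],"fingers": 255},
])

```text
clock: 57.95
ee_pos: [449.6, 20.9, 229.7]
orientation: [0.687, 0.727, 0.0, 0.001]
contact_force: [-0.0, -0.8, 0.4]
opening: 0.0
```

Request:
apply_moves([
  {"rot": [0,0,0],"dp": [0,0,0],"fingers": 255},
  {"rot": [0,0,0],"dp": [0,0,0],"fingers": 255},
  {"rot": [0,0,0],"dp": [0,0,0],"fingers": 255},
  {"rot": [0,0,0],"dp": [0,0,0],"fingers": 255},
  {"rot": [0,0,0],"dp": [0,0,0],"fingers": 255},
])

```text
clock: 58.45
ee_pos: [451.0, 18.6, 230.5]
orientation: [0.688, 0.726, 0.001, 0.001]
contact_force: [-0.9, -0.2, -0.6]
opening: -0.001
```

```bash
python3 - <<'E'
from h import *
st();print(get_state()["joint_pos"].round(2));m=camera_model("wrist");p,d=capture("wrist");np.savez("w29.npz",p=p,d=d,E=m["extrinsics"]);cv2.imwrite("pics/w29.png",cv2.resize(p[:,:,::-1],(800,600)))
p,d=capture("top");np.savez("t29.npz",p=p,d=d);crop(p,190,380,180,320,4,"t29")
E
```

```text
t 58.45 P [451.   18.6 230.5] F [-0.9 -0.2 -0.6] op -0.001
[ 0.37  0.31 -0.67  2.01  0.25  0.89 -0.38]
```

View pics/w29.png

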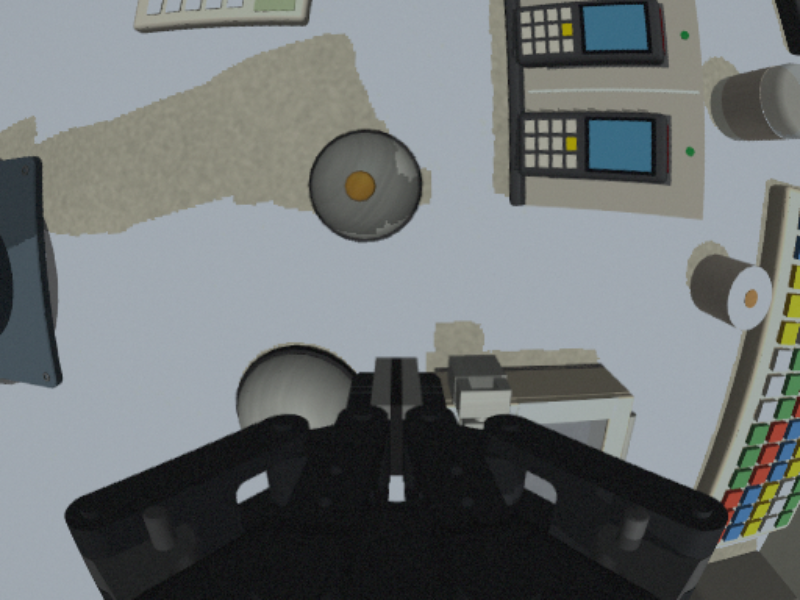

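View pics/t29.png

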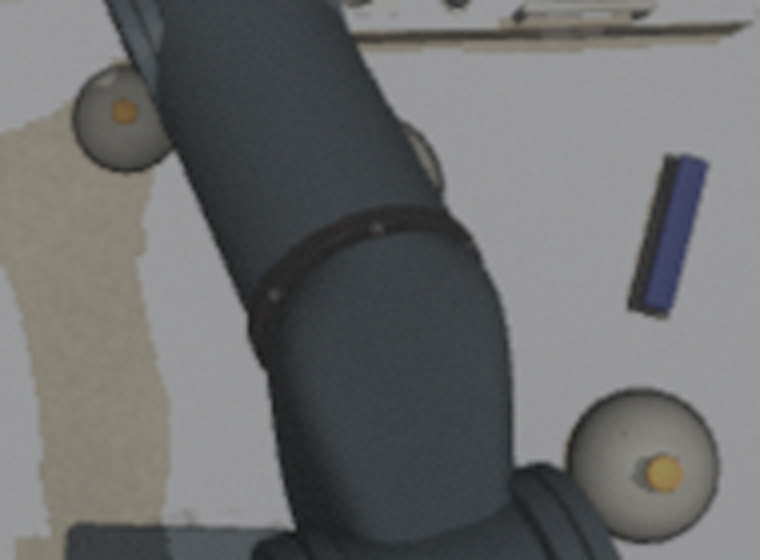

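Three bells show in the top view: native px (221,209) about 27 px wide, (282,227) about 37 px, and (350,296) about 37 px. The first is the smallest, and its width comes to about 83 mm against the 86 mm base. I'll confirm it in one enlarged crop.

```bash
python3 - <<'E'
from h import *
z=np.load("w29.npz");p=z["p"];m=camera_model("wrist");m["extrinsics"]=z["E"]
crop(p,185,285,70,165,6,"w29c")
hsv=cv2.cvtColor(p,cv2.COLOR_RGB2HSV);mk=((hsv[...,0]>8)&(hsv[...,0]<28)&(hsv[...,1]>120)).astype(np.uint8)
n,l,s_,ce=cv2.connectedComponentsWithStats(mk[95:145,205:260])
i=1+np.argmax(s_[1:,4]);c=ce[i]+[205,95];k=onplane(m,*c,61,True);print(c,s_[i,4],k.round(1))
# rim extents on base plane
for u,v in [(309,185),(421,185),(365,130),(365,241)]: print(onplane(m,u*.64,v*.64,6,True).round(1))
T=Rtool(90+YAW)
derr([k[0],k[1],100],T)
plan([k[0],k[1],100],T,5)
E
```

```text
[230.0323741  118.61510791] 278 [424.4  80.5  61. ]
[382.   79.1   6. ]
[466.3  82.6   6. ]
[422.4 122.1   6. ]
[426.4  37.9   6. ]
t 58.55 P [450.9  18.9 230.6] F [0.5 0.1 0.2] op -0.0
fix: dp [ 0.0631 -0.0234  0.1305] rot [ 0.003  0.001 -0.001]
0 [0.001, 0.0, -0.0] [0.013, -0.005, 0.026]
1 [0.0, 0.0, -0.0] [0.012, -0.004, 0.026]
2 [0.001, 0.0, -0.0] [0.013, -0.005, 0.026]
3 [0.0, 0.0, -0.0] [0.012, -0.005, 0.026]
4 [0.001, 0.001, -0.001] [0.013, -0.004, 0.027]
end [424.7  80.4  99.5] err [-0.29  0.09  0.48] [-0.0001 -0.0004  0.0003]
```

View pics/w29c.png

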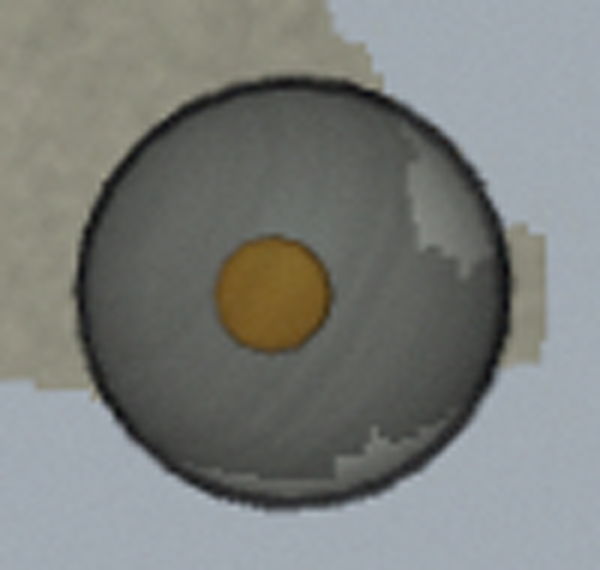

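This is the right bell: base about 84 mm across, brass head at the centre of the crop. Moving above it.

Request:
apply_moves([
  {"rot": [0,0,0],"dp": [0.013,-0.005,0.022],"fingers": 255},
  {"rot": [0,0,0],"dp": [0.012,-0.005,0.024],"fingers": 255},
  {"rot": [0,0,0],"dp": [0.013,-0.005,0.024],"fingers": 255},
  {"rot": [0,0,0],"dp": [0.012,-0.005,0.024],"fingers": 255},
  {"rot": [0,0,0],"dp": [0.013,-0.004,0.024],"fingers": 255},
])

```text
clock: 59.05
ee_pos: [423.5, 81.0, 111.7]
orientation: [0.687, 0.726, 0.001, 0.001]
contact_force: [-0.3, -0.0, -0.0]
opening: 0.007
```

Request:
apply_moves([
  {"rot": [0,0,0],"dp": [0,0,0],"fingers": 255},
  {"rot": [0,0,0],"dp": [0,0,0],"fingers": 255},
  {"rot": [0,0,0],"dp": [0,0,0],"fingers": 255},
  {"rot": [0,0,0],"dp": [0,0,0],"fingers": 255},
  {"rot": [0,0,0],"dp": [0,0,0],"fingers": 255},
])

```text
clock: 59.55
ee_pos: [424.2, 80.4, 113.2]
orientation: [0.687, 0.726, 0.001, 0.002]
contact_force: [0.4, 0.9, 0.3]
opening: -0.003
```

```bash
python3 - <<'E'
from h import *
m=camera_model("wrist");p,d=capture("wrist");cv2.imwrite("pics/w30.png",cv2.resize(p[:,:,::-1],(800,600)))
derr([424.4,80.5,80],Rtool(90+YAW))
E
```

```text
t 59.6 P [424.1  80.5 113.1] F [-0.1 -0.4 -0.1] op 0.002
fix: dp [0.     0.0002 0.0331] rot [ 0.004  0.001 -0.001]
```

View pics/w30.png

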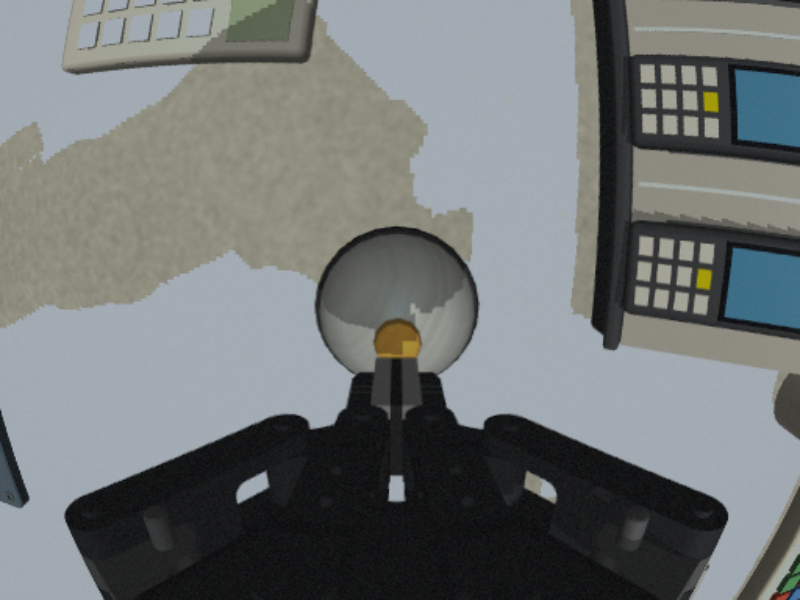

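Request:
apply_moves([
  {"rot": [0,0,0],"dp": [0,0,0.015],"fingers": 255},
  {"rot": [0,0,0],"dp": [0,0,0.013],"fingers": 255},
  {"rot": [0,0,0],"dp": [0,0,0.004],"fingers": 255},
  {"rot": [0,0,0],"dp": [0,0,0.003],"fingers": 255},
  {"rot": [0,0,0],"dp": [0,0,0.002],"fingers": 255},
])

```text
clock: 60.1
ee_pos: [423.7, 80.8, 75.7]
orientation: [0.687, 0.727, 0.001, 0.001]
contact_force: [-0.7, -0.6, 2.2]
opening: -0.0
```

Request:
apply_moves([
  {"rot": [0,0,0],"dp": [0,0,0.002],"fingers": 255},
  {"rot": [0,0,0],"dp": [0,0,0.001],"fingers": 255},
  {"rot": [0,0,0],"dp": [0,0,0.001],"fingers": 255},
  {"rot": [0,0,0],"dp": [0,0,0],"fingers": 255},
  {"rot": [0,0,0],"dp": [0,0,0],"fingers": 255},
])

```text
clock: 60.6
ee_pos: [423.8, 80.8, 71.7]
orientation: [0.687, 0.727, 0.001, 0.001]
contact_force: [-1.7, -0.6, 3.6]
opening: -0.001
```

Near the stop (3.6 N, where 4 N is the stop). A touch more, until the force climbs.

Request:
apply_moves([
  {"rot": [0,0,0],"dp": [0,0,0.001],"fingers": 255},
  {"rot": [0,0,0],"dp": [0,0,0.001],"fingers": 255},
  {"rot": [0,0,0],"dp": [0,0,0.001],"fingers": 255},
  {"rot": [0,0,0],"dp": [0,0,0],"fingers": 255},
  {"rot": [0,0,0],"dp": [0,0,0],"fingers": 255},
])

```text
clock: 61.1
ee_pos: [423.9, 80.8, 70.2]
orientation: [0.687, 0.727, 0.001, 0.002]
contact_force: [-9.9, -3.0, 40.9]
opening: -0.0
```

Request:
apply_moves([
  {"rot": [0,0,0],"dp": [0,0,-0.01],"fingers": 255},
  {"rot": [0,0,0],"dp": [0,0,-0.03],"fingers": 255},
  {"rot": [0,0,0],"dp": [0,0,-0.04],"fingers": 255},
  {"rot": [0,0,0],"dp": [-0.02,0,-0.04],"fingers": 255},
  {"rot": [0,0,0],"dp": [-0.03,0,-0.04],"fingers": 255},
])

```text
clock: 61.6
ee_pos: [426.2, 32.2, 230.3]
orientation: [0.686, 0.728, 0.002, 0.001]
contact_force: [1.2, -0.9, -0.6]
opening: 0.001
```

Request:
apply_moves([
  {"rot": [0,0,0],"dp": [-0.03,0,-0.02],"fingers": 255},
  {"rot": [0,0,0],"dp": [-0.03,0,0],"fingers": 255},
  {"rot": [0,0,0],"dp": [-0.02,0,0],"fingers": 255},
  {"rot": [0,0,0],"dp": [0,0,0],"fingers": 255},
  {"rot": [0,0,0],"dp": [0,0,0],"fingers": 255},
])

```text
clock: 62.1
ee_pos: [430.6, -48.8, 248.6]
orientation: [0.687, 0.726, 0.001, 0.001]
contact_force: [0.1, 1.4, -0.1]
opening: 0.004
```

```bash
python3 - <<'E'
from h import *
st();m=camera_model("wrist");p,d=capture("wrist");np.savez("w31.npz",p=p,d=d,E=m["extrinsics"]);cv2.imwrite("pics/w31.png",cv2.resize(p[:,:,::-1],(800,600)))
p,d=capture("scene");cv2.imwrite("pics/s31.png",cv2.resize(p[:,:,::-1],(800,600)))
p,d=capture("top");np.savez("t31.npz",p=p,d=d);cv2.imwrite("pics/t31.png",cv2.resize(p[:,:,::-1],(800,600)));crop(p,105,385,120,230,2.8,"t31c")
E
```

```text
t 62.1 P [430.6 -48.8 248.6] F [ 0.1  1.4 -0.1] op 0.004
```

View pics/w31.png

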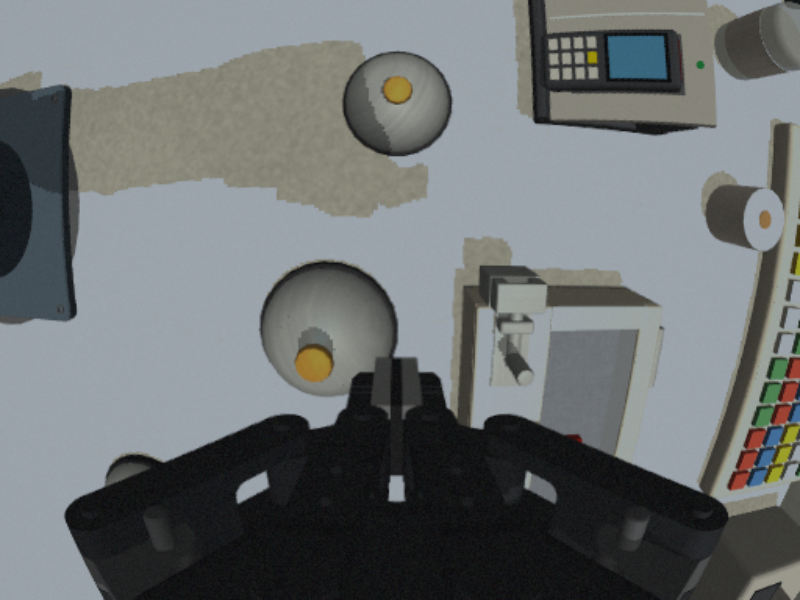

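View pics/s31.png

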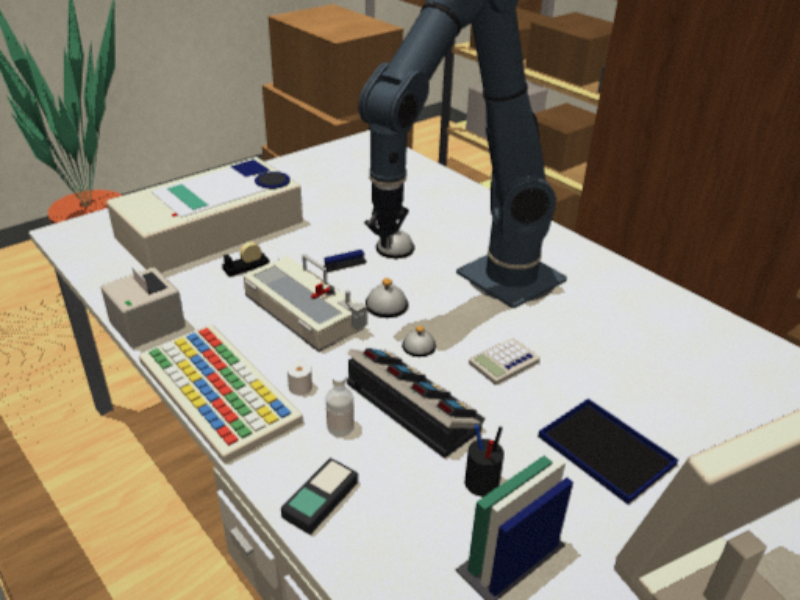

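View pics/t31.png

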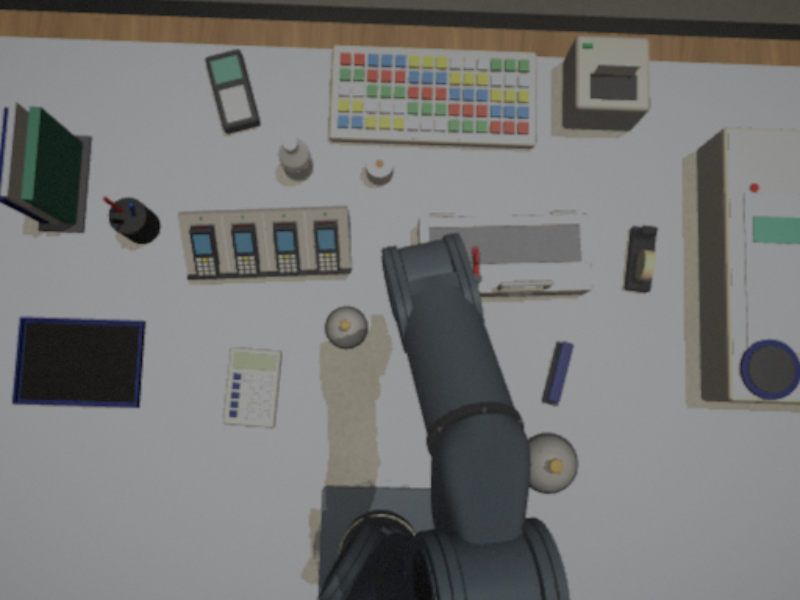

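Everything looks done. One numeric check of the handhelds on the rack, then I hand in.

```bash
python3 - <<'E'
from h import *
z=np.load("t31.npz");p=z["p"];m=camera_model("top")
hsv=cv2.cvtColor(p,cv2.COLOR_RGB2HSV);mk=((hsv[...,0]>90)&(hsv[...,0]<115)&(hsv[...,1]>80)&(hsv[...,2]>60)).astype(np.uint8);M=np.zeros_like(mk);M[138:165,115:225]=mk[138:165,115:225]
cs,_=cv2.findContours(M,cv2.RETR_EXTERNAL,cv2.CHAIN_APPROX_NONE)
for c in cs:
    if len(c)<15: continue
    L=[]
    for q in c[:,0]:
        o,d=ray(m,*q);o=o-RO;t=(18-o@RZ)/(d@RZ);h=o+t*d;L.append([h@RX,h@RYv])
    r=cv2.minAreaRect(np.array(L,np.float32));print(np.round(r[0],1),np.round(r[1],1),round(r[2],1))
print(finish_job())
E
```

```text
[ 71.3 117.9] [33.1 38.5] 87.8
[71.5 39.6] [32.6 38.6] 87.7
[ 71.6 -39.5] [32.6 38.6] 87.8
[  71.8 -117.2] [32.4 38.6] 87.8
the job is handed in; nothing more can be done
None
```

The job is done and handed in at about 62 s of the 210 s allowed. I swung the catch clear, drew the bolt and opened the lid to about 1.6 rad. All four handhelds went onto the rack, one per bay. I then shut the lid, shot the bolt home, and pressed and released the plunger of the smallest bell.

**What the last checks showed:**
- **Handhelds:** the top view puts them within about 1 mm of the bay middles, with keypad ends against the lip and screens up. My fit had them all turned the same 2°, most likely an error in my rack angle rather than in the placing.
- **Lid and bolt:** the lid pushed back with 30 N when I pressed it shut, and the bolt pushed back with 14 N at its end stop.
- **Bell:** it is upright and about where it was at the start, with the plunger back up.
- **Everything else:** the other things on the counter look unmoved.

**Readings that disagreed with the plan:**
- **Brief high contact forces:** lowering onto two of the handhelds (the first and the fourth), I read 47–49 N, which I take to be the fingertips touching the padded floor. Pressing the bell to its stop read 41 N. The 40 N limit is for the arm or the gripper's body, and I believe only fingertips touched, but I did not confirm it for the two case contacts.
- **Slow tilting:** turning the tool to the rack's slope brought the wrist close to a joint limit, so I had to turn slowly there.

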